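Load the sample carrier and lock its lid with the snap hook

ROBOT

A 6-joint arm with a two-finger parallel gripper is mounted at the origin on the work surface. World frame = base frame: x ahead of the robot, y to its left, z up, the work surface at z = 0. Lengths are in m, angles in rad, forces in N, time in s.
With the tool pointing down it reaches from about 0.425 to 0.95 m from the base axis. Payload 3.5 kg.
Tool frame: the origin (TCP) lies midway between the tips of the shut fingers; the grasp point (between the pads) lies 19 mm behind it (ctrl.tcp_to_grasp is the distance from the TCP to the grasp point, in m); z points along the fingers, x is the direction in which the jaws open and shut, and the axes are right-handed (so a half turn about z gives the same grasp; the last joint's range is limited). The gripper opens to 85 mm and grips with 20 to 120 N. Pads are 22 mm wide; open, the fingers measure 114 mm over their backs; the gripper's body (76 mm by 85 mm) begins 54 mm behind the grasp point. The pads swing forward as they close: fully open they stand 13 mm farther back than shut.
Start: joints at [-0.15, 0.286, 1.577, -0, 1.279, -0.15], TCP at [0.675, 0, 0.231] pointing down, gripper open.
Joint ranges: [-2.77, 2.77], [-0.9, 2.22], [0.21, 2.48], [-1.53, 4.67], [0.24, 2.81], [-2.84, 2.84]. Speed limits (rad/s): [2.79, 2.79, 3.14, 3.14, 3.14, 3.14].

INTERFACE

Orientations are given as a unit quaternion [x, y, z, w].
In Python, from plant import ctrl, cams, workorder, spotter gives the robot as it stands. The module is installed in compiled form; this text tells all that it offers.
- The arm moves only by the tool send_rows, never from a script. Its argument "motion" is one flat list of numbers, 5 for each row, row after row: the shift along the tool's x, y, z in cm, then the turn about the tool's z in rad, then the finger opening in cm, from 0 to 8.54. In form: [tx, ty, tz, spin, gripper, tx, ty, tz, spin, gripper, ...]. A call has 1 to 12 rows; each row shifts and turns the pose as measured when the row begins, along the tool's axes as they then stand; what a row does not reach is not made up. A row lasts 1/10 s, in which the tool goes at most 50 mm and 8.59 degrees, less where a joint would pass 70% of its speed; a pose out of reach is approached as far as the arm can. A call is refused whole if a number of a shift passes 5 or a number of a turn 0.15, either way. A call with a gripper value outside its range is refused whole. The fingers move at their own pace and stop on an object; "grip_force" is the grip in N (left out, the last holds). Time passes only in rows, so rows that do not move let the fingers close. It gives the time, the measured TCP pose, the force and the opening at its end, in the units of the state.
- ctrl.get_state(): the state, without advancing time (a new reading comes with each control period).
- cams.read_camera(name): name is "scene" or "side" or "wrist"; returns (picture, depth): 420x560x3 uint8, red, green, blue; 420x560 float32, m along the optical axis (not along the pixel's ray), 0 where there is no reading.
- cams.camera_params(name): a dict with "fx", "fy", "cx", "cy" (pixels), "xyz" and "attitude" of the camera in the world; the wrist camera has in their place "mount" (4x4, takes a point from camera to tool coordinates, whose origin is the TCP and whose axes are the tool frame's). Camera axes: x right, y down, z forward; pixel columns grow to the right and rows downward; lengths in m; the calibration is good to about 2 mm. A picture is of the moment at which its call begins: read the wrist's pose just before it. camera_params takes no time and is no camera call.
- workorder.sign_off(): hands the job in, once; it reports no verdict.
Trained networks look in the newest picture that a camera, given by its name, has taken for a name from the list of things; names that differ only in an ending like _2 or _b are one class to them, and where a whole thing is asked for, a point or a joint stands for the part that bears it (a point fixed in the world has none). Each returns a list of dicts, best first, with "conf" (0 to 1); they miss things now and then, are a little off and sometimes report something else, mostly with a low value. They report only what shows in the picture. A call takes as long as a camera call. They do not tell look-alikes from the thing itself.
- spotter.trace(target, camera): "mask" (420x560 bool, what is visible of it) and "bbox" ([left, top, width, height] in pixels, round what is visible of it).
The state is a dict: "time": time; "qpos": joint angles; "dq": joint speeds; "joint_efforts": joint torques, N m; "eef_pos": TCP position; "tcp_rot": TCP orientation; "contact_force": force on the tool from outside, world axes, zero at the start; "wrist_torque": the same for the moment, N m; "opening": opening from 0.0 (shut) to 1.0 (fully open).
Only numpy, scipy, OpenCV 4.12 (cv2) and the standard library are available. Lean on these libraries where they do the work, as an engineer would, in place of code of your own. Each camera call takes 0.05 s, during which the arm holds its last target.

TASK

Lift the deep lid with the knob off the sample carrier and stand it, rim down, on the bench clear of the carrier. Stand every sample jar from the bench in a well of the rack, then put the lid back with its slotted ear over the steel ring and flat on the base plate. Finally lock it: push the snap hook onto either leg of the ring, above the ear, until its gate snaps shut behind the leg, and let go; leave the bottle, the tip box and the beaker where they are.

Things in the scene. Friction and masses are not known exactly. Their poses are not given: they have to be found in the camera images.
- jar0_mid (a point): A sample jar: upright closed cylinder, 32 mm across, 85 mm tall, about 90 g, glass with a paper band and a grey screw cap (top 20 mm). This point is its centre, 42.5 mm above its foot; z is up its axis. None if the jar is absent (2 to 4 jars are present).
- jar1_mid (a point): A sample jar: upright closed cylinder, 32 mm across, 85 mm tall, about 90 g, glass with a paper band and a grey screw cap (top 20 mm). This point is its centre, 42.5 mm above its foot; z is up its axis. None if the jar is absent (2 to 4 jars are present).
- jar2_mid (a point): A sample jar: upright closed cylinder, 32 mm across, 85 mm tall, about 90 g, glass with a paper band and a grey screw cap (top 20 mm). This point is its centre, 42.5 mm above its foot; z is up its axis. None if the jar is absent (2 to 4 jars are present).
- jar3_mid (a point): A sample jar: upright closed cylinder, 32 mm across, 85 mm tall, about 90 g, glass with a paper band and a grey screw cap (top 20 mm). This point is its centre, 42.5 mm above its foot; z is up its axis. None if the jar is absent (2 to 4 jars are present).
- well0 (a point): Mouth centre of a round well, 37 mm across and 30 mm deep, in the white square rack block (112 x 112 mm, 30 mm high) of the carrier. The mouth is 40 mm above the bench, the well's floor 10 mm above it. The four wells form a square of 66 mm spacing. A seated jar's centre is 12.5 mm above this point.
- well1 (a point): Mouth centre of a round well, 37 mm across and 30 mm deep, in the white square rack block (112 x 112 mm, 30 mm high) of the carrier. The mouth is 40 mm above the bench, the well's floor 10 mm above it. The four wells form a square of 66 mm spacing. A seated jar's centre is 12.5 mm above this point.
- well2 (a point): Mouth centre of a round well, 37 mm across and 30 mm deep, in the white square rack block (112 x 112 mm, 30 mm high) of the carrier. The mouth is 40 mm above the bench, the well's floor 10 mm above it. The four wells form a square of 66 mm spacing. A seated jar's centre is 12.5 mm above this point.
- well3 (a point): Mouth centre of a round well, 37 mm across and 30 mm deep, in the white square rack block (112 x 112 mm, 30 mm high) of the carrier. The mouth is 40 mm above the bench, the well's floor 10 mm above it. The four wells form a square of 66 mm spacing. A seated jar's centre is 12.5 mm above this point.
- rack (a point): Centre of the carrier's rack, on the top face of its grey base plate (plate 10 mm thick, fixed to the bench). z up; the four wells lie at +-33 mm in its x and y; the plate spans +-100 mm in x and -170 to +100 mm in y; the steel ring stands at its -y side.
- leg_a (a point): One leg of the steel ring, an inverted U of 8 mm round bar: this point is on the leg's axis, 35 mm above the bench. The leg rises from the plate (10 mm) to the crossbar, whose axis is 66 mm above the bench. Axes are the carrier's: the legs stand 60 mm apart along x (this one at -30 mm), 140 mm from the rack's centre towards -y.
- leg_b (a point): The ring's other leg, at x = +30 mm of the carrier; otherwise as leg_a.
- leg_mid (a point): Point midway between the two legs of the ring, 35 mm above the bench; axes as the carrier's.
- lid_knob (a point): Centre of the lid's black knob, an upright cylinder 34 mm across and 32 mm high on the lid's axis; 134 mm above the lid's rim, 24 mm above its roof. Axes are the lid's, z up. The deep white lid is an inverted tub 176 mm across, 110 mm high, wall 4 mm, 0.24 to 0.39 kg. It starts in place over the rack, coaxial, axes parallel to the carrier's, rim on the plate: this point is then 144 mm above the bench.
- lid_slot (a point): Centre of the slot in the lid's flat ear, 140 mm from its axis. The ear, 5 mm thick, sticks out level at the rim on the lid's -y side, to 166 mm from the axis, 100 mm wide; the slot, 76 mm wide (x), runs from the lid's wall to 153 mm from the axis and drops over the ring. In place, this point is midway between the ring's legs.
- clip_grip (a point): Centre of the snap hook's black handle: 70 mm long (x), 24 wide (y), 30 high (z). The hook lies flat; this point is 15 mm above its underside. x points from handle to mouth, z up. Ahead of it is a steel fork, 14 mm high, 50 wide: pocket 32 mm wide, bottom at x = +45, gate at x = +84 to +88; the two 9 mm arms end at x = +92. About 137 mm long in all, 0.12 to 0.20 kg.
- clip_pocket (a point): Centre of the hook's pocket, 65 mm ahead of clip_grip in its x, 7 mm above the hook's underside; same axes. A leg is caught when it is in the pocket and the gate has shut behind it.
- gate (a joint): Angle of the hook's sprung gate: 0 shut across the mouth, 1.45 folded inward. Hinged at the +y arm (x = +86, y = +15 mm from clip_grip), 29 mm long, it swings only into the pocket. A bar pushed into the mouth opens it with about 3 to 8 N; it snaps shut behind the bar once the bar is at the pocket's bottom. Easiest with the bar 4 mm to the -y side of the pocket's middle.
- reagent: Bystander: amber bottle, 68 mm across, 150 mm tall; origin at its foot.
- tipbox: Bystander: white and green tip box, 85 x 120 x 64 mm; origin under its centre.
- beaker: Bystander: glass beaker, 76 mm across, 90 mm tall; origin at its foot.
- lid: The whole lid (see lid_knob); origin at the centre of its lower rim. The bench to the left of the carrier (x 0.32 to 0.59, y 0.30 to 0.49) is always free for setting it down, ear towards the robot.
Mind the look-alikes: they are no part of the job. Leave any orange look-alike of the part that bears jar3_mid alone.

How it is judged:
On the way, in this order (a step that is already met when the one before it is completed fails the run):
1. the lid stands on the bench, rim down, clear of the carrier and let go (height (world z) of lid_knob below 0.14 m and angle between lid_knob's own z axis and vertical below 0.1 rad and horizontal distance between lid_knob and rack above 0.18 m and contact force between lid and the fingers below 0.05 N), for 0.3 s.
2. all jars present stand in wells of the rack (z of jar0_mid in the frame of rack between 0.03 and 0.05 m and x of jar0_mid in the frame of rack between -0.055 and 0.055 m and y of jar0_mid in the frame of rack between -0.055 and 0.055 m and angle between each of jar0_mid, jar1_mid, jar2_mid, jar3_mid's own z axis and vertical below 0.3 rad and z of jar1_mid in the frame of rack between 0.03 and 0.05 m and x of jar1_mid in the frame of rack between -0.055 and 0.055 m and y of jar1_mid in the frame of rack between -0.055 and 0.055 m and z of jar2_mid in the frame of rack between 0.03 and 0.05 m and x of jar2_mid in the frame of rack between -0.055 and 0.055 m and y of jar2_mid in the frame of rack between -0.055 and 0.055 m and z of jar3_mid in the frame of rack between 0.03 and 0.05 m and x of jar3_mid in the frame of rack between -0.055 and 0.055 m and y of jar3_mid in the frame of rack between -0.055 and 0.055 m), for 0.3 s.
3. the lid is back, flat on the plate, its ear's slot over the ring (z of lid_knob in the frame of rack between 0.124 and 0.14 m and angle between lid_knob's own z axis and vertical below 0.08 rad and horizontal distance between lid_slot and leg_mid below 0.022 m), for 0.3 s.
4. the snap hook holds a leg of the ring and its gate is shut (all of step 3 and ((x of leg_a in the frame of clip_pocket between -0.022 and 0.021 m and y of leg_a in the frame of clip_pocket between -0.016 and 0.016 m and z of leg_a in the frame of clip_pocket between -0.04 and 0.05 m) or (x of leg_b in the frame of clip_pocket between -0.022 and 0.021 m and y of leg_b in the frame of clip_pocket between -0.016 and 0.016 m and z of leg_b in the frame of clip_pocket between -0.04 and 0.05 m)) and value of joint gate below 0.15 rad), for 0.3 s.
At the end, for the whole second after the job is handed in: All present jars stand in wells (tilt under 0.3 rad), the lid lies flat on the plate (within 8 mm, 0.08 rad), its slot within 22 mm of the ring's middle, a leg of the ring is in the hook's pocket with the gate shut (under 0.15 rad), and the lid is released and at rest (all of step 2 and all of step 4 and contact force between lid and the fingers below 0.05 N and linear speed of lid below 0.02 m/s); the robot touches nothing.
It fails at once if the bottle is shifted by more than 30 mm or tipped (distance of reagent from where it was at the start of the episode above 0.03 m or angle between reagent's own z axis and vertical above 0.5 rad).
It fails at once if the tip box is shifted by more than 30 mm or tipped (distance of tipbox from where it was at the start of the episode above 0.03 m or angle between tipbox's own z axis and vertical above 0.5 rad).
It fails at once if the beaker is shifted by more than 30 mm or tipped (distance of beaker from where it was at the start of the episode above 0.03 m or angle between beaker's own z axis and vertical above 0.5 rad).
Of jar0, jar1, jar2, jar3 only 2 to 4 are there at a start; the rules pass over those that are not, and their reading is None.
At some moment in a run one of clip, lid may be knocked a few centimetres aside while the robot is not near it.
It also fails if it takes over 210 s, if anything falls off the work surface, if the arm or the gripper's body presses on something with over 40 N, if the wrist force passes 120 N, or if a joint passes its speed limit or range.

## Working session

There is one attempt and no reset: what is moved stays moved. The work goes in short steps, Python scripts to look and compute and a tool call to move; the robot and the scene stay as the last step left them, time stands still between calls to the robot, and variables do not carry over. Pictures are saved under pics/ and viewed, and the job is handed in when it is done.

Besides the shell and the picture viewer there is one more tool, called after "Call:" by a JSON object that holds its "api" and its "payload", one argument or row to a line. send_rows: Moves the arm, as the interface text tells. Its arguments: {"type":"object","properties":{"motion":{"type":"array","items":{"type":"number"}},"grip_force":{"type":"number"}},"required":["motion"]}

```bash
mkdir -p pics
cat > h.py <<'E'
import numpy as np, cv2
from scipy.spatial.transform import Rotation as R
from plant import ctrl, cams, workorder, spotter
def T(cam):
    p=cams.camera_params(cam)
    M=np.eye(4)
    if 'mount' in p:
        s=ctrl.get_state()
        W=np.eye(4);W[:3,:3]=R.from_quat(s['tcp_rot']).as_matrix();W[:3,3]=s['eef_pos']
        M=W@np.array(p['mount'])
    else:
        a=np.array(p['attitude']);M[:3,:3]=R.from_quat(a).as_matrix() if a.size==4 else a.reshape(3,3)
        M[:3,3]=p['xyz']
    return p,M
def shot(cam,name=None):
    p,M=T(cam)
    im,d=cams.read_camera(cam)
    v,u=np.mgrid[0:420,0:560]
    P=np.stack([(u-p['cx'])/p['fx']*d,(v-p['cy'])/p['fy']*d,d],-1)@M[:3,:3].T+M[:3,3]
    P[d<=0]=np.nan
    if name: cv2.imwrite('pics/'+name+'.png',im[:,:,::-1])
    return im,d,P
def proj(cam,X):
    p,M=T(cam)
    c=(np.atleast_2d(X)-M[:3,3])@M[:3,:3]
    return np.c_[c[:,0]/c[:,2]*p['fx']+p['cx'],c[:,1]/c[:,2]*p['fy']+p['cy']]
E
python3 - <<'E'
from h import *
for c in ['scene','side','wrist']:
    print(c,cams.camera_params(c)); shot(c,c+'0')
s=ctrl.get_state();print(s)
print(ctrl.tcp_to_grasp)
E
```

```text
scene {'fx': 424.96809607749054, 'fy': 424.96809607749054, 'cx': 280.710662876237, 'cy': 206.8945194424499, 'xyz': array([ 1.41499567, -0.54066899,  0.85345093]), 'attitude': array([ 0.76514919,  0.45681002, -0.22210631, -0.39565149])}
side {'fx': 544.5017437650391, 'fy': 544.5017437650391, 'cx': 288.72054075421585, 'cy': 207.30502222988625, 'xyz': array([ 0.31952796, -0.9149625 ,  1.26973754]), 'attitude': array([ 0.93287327, -0.14168391,  0.04269446, -0.3284057 ])}
wrist {'fx': 331.9122713197764, 'fy': 331.9122713197764, 'cx': 282.7027634560345, 'cy': 214.20852358108766, 'mount': array([[ 9.99999596e-01,  7.55959799e-04, -4.86134818e-04,
        -1.31315595e-03],
       [-5.87728521e-04,  9.59223062e-01,  2.82649555e-01,
        -7.08586993e-02],
       [ 6.79983430e-04, -2.82649155e-01,  9.59223119e-01,
        -1.42054979e-01],
       [ 0.00000000e+00,  0.00000000e+00,  0.00000000e+00,
         1.00000000e+00]])}
{'time': 0.15, 'qpos': array([-1.50037374e-01,  2.87026055e-01,  1.57785894e+00, -2.74055401e-05,
        1.27863094e+00, -1.49987440e-01]), 'dq': array([-0.00078419, -0.00260927, -0.00417652,  0.00078954,  0.00043555,
       -0.00040501]), 'joint_efforts': array([ 7.91554030e-04, -4.06602967e+01, -2.93140125e+01, -8.94972595e-05,
        3.96185191e-03, -2.97825103e-06]), 'eef_pos': array([6.74472719e-01, 7.74594165e-05, 2.30212481e-01]), 'tcp_rot': array([ 9.99999537e-01, -2.10074494e-05, -9.52799956e-04, -1.30746440e-04]), 'contact_force': array([0.0820673 , 0.23392053, 0.27471103]), 'wrist_torque': array([-0.00616489, -0.07566061,  0.01314366]), 'opening': 1.0028918842189987}
0.0187
```

View pics/scene0.png

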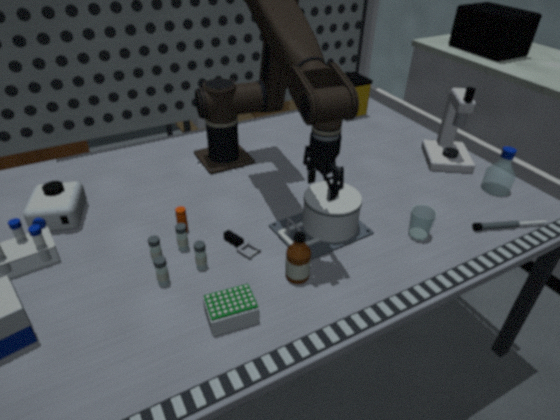

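View pics/side0.png

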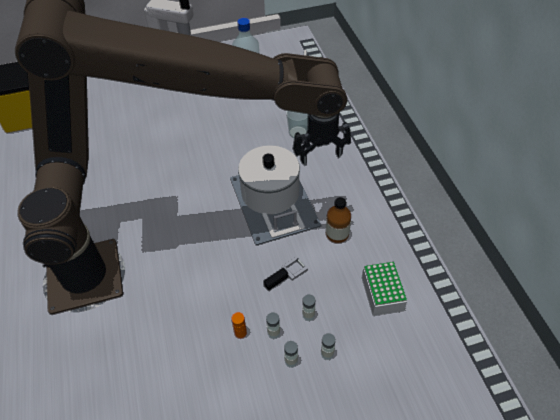

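View pics/wrist0.png

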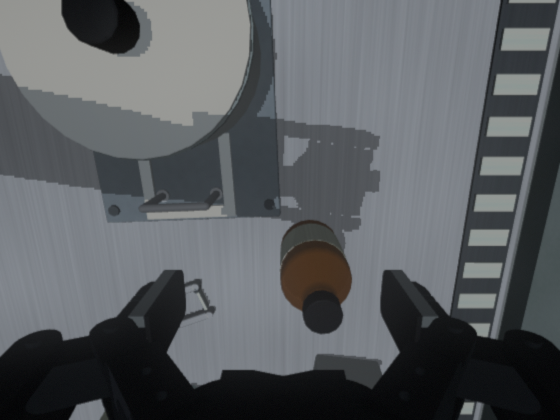

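Run:
```python
from h import *
im,d,P=shot('side')
for t in ['jar0_mid','lid_knob','clip_grip','reagent','tipbox','beaker','leg_a','rack','lid']:
    for r in spotter.trace(t,'side'):
        m=r['mask']; q=P[m]; q=q[~np.isnan(q[:,0])]
        zt=np.percentile(q[:,2],95); top=q[q[:,2]>zt-0.012]
        print(t,round(r['conf'],2),r['bbox'],'ztop',zt.round(3),'topmean',top.mean(0).round(4),'rngtop',np.ptp(top,0).round(3),'col',im[m].mean(0).round(),'med',np.median(q,0).round(3))
im2,d2,P2=shot('scene')
for t in ['jar0_mid','lid_knob','clip_grip']:
    for r in spotter.trace(t,'scene'):
        m=r['mask']; q=P2[m]; q=q[~np.isnan(q[:,0])]
        zt=np.percentile(q[:,2],95); top=q[q[:,2]>zt-0.012]
        print(t,round(r['conf'],2),r['bbox'],'ztop',zt.round(3),'topmean',top.mean(0).round(4),'col',im2[m].mean(0).round())
# lid roof circle, z~0.12
for nm,Q in [('side',P),('scene',P2)]:
    s=(abs(Q[...,2]-0.12)<0.006)&(abs(Q[...,0]-0.7)<.2)&(abs(Q[...,1]-0.0)<.3)
    pts=Q[s][:,:2].astype(np.float32); print(nm,len(pts),cv2.minEnclosingCircle(pts), pts.mean(0))
    s=(abs(Q[...,2]-0.158)<0.006)&(abs(Q[...,0]-0.7)<.2)&(abs(Q[...,1]-0.1)<.15)
    pts=Q[s][:,:2]; print('knobtop',len(pts),pts.mean(0))
```

```text
jar0_mid 0.73 [327.0, 197.2, 24.5, 45.8] ztop 0.149 topmean [ 0.7002 -0.0782  0.1476] rngtop [0.028 0.032 0.018] col [70. 56. 41.] med [ 0.693 -0.095  0.092]
jar0_mid 0.53 [319.7, 335.8, 13.8, 22.6] ztop 0.088 topmean [ 0.5532 -0.4099  0.0841] rngtop [0.032 0.031 0.015] col [88. 96. 97.] med [ 0.551 -0.417  0.072]
jar0_mid 0.43 [363.5, 262.4, 43.8, 54.2] ztop 0.066 topmean [ 0.7466 -0.2965  0.0614] rngtop [0.093 0.125 0.016] col [ 82. 122.  94.] med [ 0.74  -0.307  0.06 ]
lid_knob 0.78 [237.7, 144.5, 70.1, 91.6] ztop 0.126 topmean [0.5593 0.1221 0.1226] rngtop [0.175 0.182 0.054] col [127. 128. 129.] med [0.554 0.084 0.117]
lid_knob 0.34 [231.5, 178.0, 89.1, 66.3] ztop 0.034 topmean [ 0.566  -0.0092  0.057 ] rngtop [0.129 0.154 0.052] col [69. 74. 81.] med [0.552 0.015 0.011]
clip_grip 0.71 [262.3, 256.0, 48.2, 32.0] ztop 0.033 topmean [ 0.4907 -0.1772  0.0293] rngtop [0.069 0.045 0.017] col [61. 63. 67.] med [ 0.517 -0.173  0.016]
clip_grip 0.23 [232.0, 177.2, 89.3, 67.5] ztop 0.041 topmean [ 0.564  -0.0117  0.0604] rngtop [0.068 0.014 0.046] col [67. 72. 79.] med [0.555 0.015 0.011
[... 1576 characters left out ...]
] ztop 0.088 topmean [ 0.4437 -0.319   0.0843] rngtop [0.028 0.031 0.016] col [88. 95. 97.] med [ 0.442 -0.327  0.067]
jar0_mid 0.93 [156.5, 258.7, 13.9, 26.9] ztop 0.088 topmean [ 0.5619 -0.41    0.0845] col [69. 78. 78.]
lid_knob 0.86 [276.2, 181.8, 87.8, 60.9] ztop 0.124 topmean [0.5826 0.1147 0.1247] col [100. 106. 107.]
clip_grip 0.94 [224.0, 227.3, 34.9, 34.2] ztop 0.033 topmean [ 0.4997 -0.1772  0.0294] col [58. 61. 65.]
side 1881 ((0.6146293878555298, 0.055209893733263016), 0.18058247864246368) [0.5732226  0.11392026]
knobtop 91 [0.56053617 0.12745736]
scene 1365 ((0.6208915710449219, 0.05530231073498726), 0.17886018753051758) [0.59251195 0.10495327]
knobtop 2 [0.55162429 0.1272778 ]
```

Run:
```python
from h import *
for c in ['side','scene','wrist']:
    im,d,P=shot(c)
    z=P[...,2]
    inb=(P[...,0]>.3)&(P[...,0]<.85)&(P[...,1]<-.05)&(P[...,1]>-.6)
    m=((z>.08)&(z<.092)&inb).astype(np.uint8)
    n,l,st,ce=cv2.connectedComponentsWithStats(m)
    for i in range(1,n):
        if st[i,4]<15: continue
        q=P[l==i][:,:2].astype(np.float32); cc,r=cv2.minEnclosingCircle(q)
        print(c,'jar',len(q),q.mean(0).round(4),np.round(cc,4),round(r,4),im[l==i].mean(0).round())
    inb=(abs(P[...,0]-.57)<.2)&(P[...,1]<.02)&(P[...,1]>-.13)
    m=(z>.055)&(z<.08)&inb
    q=P[m]
    print(c,'bar',len(q))
    if len(q)>10:
        (vx,vy,x,y)=cv2.fitLine(q[:,:2].astype(np.float32),cv2.DIST_HUBER,0,.01,.01).ravel()
        t=(q[:,:2]-[x,y])@[vx,vy]
        print('  mid',np.array([x,y])+np.array([vx,vy])*(t.min()+t.max())/2,np.ptp(t),'yaw',np.degrees(np.arctan2(vy,vx)))
    m=(z>.006)&(z<.0125)&(abs(P[...,0]-.57)<.2)&(abs(P[...,1]-.05)<.25)
    mm=m.astype(np.uint8);n,l,st,ce=cv2.connectedComponentsWithStats(mm);i=1+st[1:,4].argmax()
    q=P[l==i][:,:2].astype(np.float32); print(c,'plate',cv2.minAreaRect(q),len(q))
    # clip
    m=(z>.024)&(z<.036)&(abs(P[...,0]-.5)<.08)&(abs(P[...,1]+.18)<.08)
    q=P[m][:,:2].astype(np.float32)
    if len(q)>20: print(c,'handle',cv2.minAreaRect(q),q.mean(0),len(q))
    m=(z>.008)&(z<.036)&(abs(P[...,0]-.52)<.1)&(abs(P[...,1]+.18)<.08)
    q=P[m][:,:2].astype(np.float32)
    if len(q)>20: print(c,'clip',cv2.minAreaRect(q),q.mean(0),len(q))
    m=(z>.113)&(z<.126)&(abs(P[...,0]-.57)<.13)&(abs(P[...,1]-.11)<.13)
    q=P[m][:,:2].astype(np.float32)
    if len(q)>20: print(c,'roof',cv2.minEnclosingCircle(q))
    m=(z>.152)&(z<.166)&(abs(P[...,0]-.57)<.05)&(abs(P[...,1]-.12)<.05)
    q=P[m][:,:2].astype(np.float32)
    if len(q)>5: print(c,'knob',cv2.minEnclosingCircle(q),len(q))
```

```text
side jar 63 [ 0.6926 -0.1   ] [ 0.6987 -0.0859] 0.0316 [59. 38. 18.]
side jar 121 [ 0.5423 -0.2971] [ 0.543  -0.2961] 0.0162 [ 87.  96. 100.]
side jar 128 [ 0.3642 -0.2917] [ 0.3637 -0.2901] 0.0173 [173.  90.  12.]
side jar 123 [ 0.4441 -0.3169] [ 0.4441 -0.3161] 0.0164 [ 92. 100. 105.]
side jar 133 [ 0.5535 -0.409 ] [ 0.5536 -0.409 ] 0.016 [ 89.  97. 102.]
side jar 144 [ 0.4641 -0.4005] [ 0.4651 -0.3999] 0.0171 [ 91. 100. 104.]
side bar 217
  mid [ 0.62929441 -0.05595739] 0.20936732373807504 yaw -35.76218
side plate ((0.5632352232933044, 0.0961989313364029), (0.20374540984630585, 0.27966293692588806), 2.9007084369659424) 1244
side handle ((0.4899839162826538, -0.1750883162021637), (0.06842270493507385, 0.026787152513861656), 21.03911781311035) [ 0.49064425 -0.17569084] 202
side clip ((0.5082065463066101, -0.14762713015079498), (0.1457287073135376, 0.08276758342981339), 10.284977912902832) [ 0.5126705  -0.16870673] 467
side roof ((0.561430811882019, 0.1285041719675064), 0.0912323147058487)
side knob ((0.5590877532958984, 0.12943369150161743), 0.018202658742666245) 91
scene jar 66 [ 0
[... 935 characters left out ...]
688416, 0.12681855261325836), 0.09074921905994415)
wrist jar 104 [ 0.6763 -0.0599] [ 0.6765 -0.0648] 0.0162 [60. 50. 44.]
wrist jar 42 [ 0.7282 -0.0554] [ 0.7285 -0.0572] 0.0095 [55. 45. 37.]
wrist bar 1208
  mid [ 0.63758301 -0.02957472] 0.20648190572220643 yaw -13.611625
wrist plate ((0.5647435784339905, 0.06621789932250977), (0.20016716420650482, 0.21782734990119934), 2.3804471492767334) 9291
wrist clip ((0.5563694834709167, -0.15138474106788635), (0.04589666798710823, 0.05035441368818283), 20.031631469726562) [ 0.5663861 -0.1538828] 464
wrist roof ((0.5631837844848633, 0.12646502256393433), 0.08889380097389221)
wrist knob ((0.562771737575531, 0.127020001411438), 0.01725970208644867) 2494
```

```bash
cat > go.py <<'E'
import sys
from h import *
# usage: go.py x y z yawdeg  -> rows in tool axes from present pose
def plan(x,y,z,yaw,n=None,step=3.5):
    s=ctrl.get_state();p=np.array(s['eef_pos']);M=R.from_quat(s['tcp_rot']).as_matrix()
    y0=np.arctan2(M[1,0],M[0,0]);dy=(np.radians(yaw)-y0+np.pi)%(2*np.pi)-np.pi
    D=np.array([x,y,z])-p
    n=n or int(max(np.ceil(np.linalg.norm(D)*100/step),np.ceil(abs(dy)/.12),1))
    print('t',round(s['time'],2),'pos',p.round(4),'yaw',np.degrees(y0).round(2),'tilt',np.degrees(np.arccos(-M[2,2])).round(2),'open',round(s['opening'],3),'F',np.round(s['contact_force'],1),'q6',s['qpos'][5].round(2))
    print('total tool cm',(M.T@D*100).round(2),'spin',(-dy).round(3),'n',n)
    for i in range(n):
        Mi=R.from_euler('z',dy*i/n).as_matrix()@M
        print(list((Mi.T@D*100/n).round(2)),round(-dy/n,3))
if __name__=='__main__':
    a=[float(v) for v in sys.argv[1:]]; plan(*a[:4],n=int(a[4]) if len(a)>4 else None)
E
python3 go.py 0.5625 0.1275 0.20 2.6
```

```text
t 1.0 pos [0.675  0.     0.2313] yaw 0.0 tilt 0.0 open 0.996 F [-0.5  0.3 -0.1] q6 -0.15
total tool cm [-11.25 -12.75   3.13] spin -0.045 n 5
[np.float64(-2.25), np.float64(-2.55), np.float64(0.63)] -0.009
[np.float64(-2.23), np.float64(-2.57), np.float64(0.63)] -0.009
[np.float64(-2.2), np.float64(-2.59), np.float64(0.63)] -0.009
[np.float64(-2.18), np.float64(-2.61), np.float64(0.63)] -0.009
[np.float64(-2.16), np.float64(-2.63), np.float64(0.63)] -0.009
```

Call:
{"api": "send_rows", "payload": {
  "motion": [-2.25, -2.55, 0.6, -0.009, 8.5, -2.23, -2.57, 0.6, -0.009, 8.5, -2.2, -2.6, 0.6, -0.009, 8.5, -2.2, -2.6, 0.6, -0.009, 8.5, -2.2, -2.6, 0.6, -0.009, 8.5, 0, 0, 0, 0, 8.5, 0, 0, 0, 0, 8.5],
  "grip_force": 50
}}

```text
time: 1.7
eef_pos: [0.5588, 0.1301, 0.2005]
tcp_rot: [1.0, 0.022, 0.001, 0.0]
contact_force: [0.9, 0.1, 0.1]
opening: 0.997
```

```bash
python3 go.py 0.5625 0.1275 0.128 2.6
python3 - <<'E'
from h import *
im,d,P=shot('wrist','w1')
z=P[...,2]
m=(z>.152)&(z<.166)&(abs(P[...,0]-.57)<.05)&(abs(P[...,1]-.12)<.05)
q=P[m][:,:2].astype(np.float32)
print('knob',cv2.minEnclosingCircle(q),len(q))
m=(z>.113)&(z<.126)&(abs(P[...,0]-.57)<.13)&(abs(P[...,1]-.11)<.13)
q=P[m][:,:2].astype(np.float32);print(cv2.minEnclosingCircle(q))
E
```

```text
t 1.7 pos [0.5588 0.1301 0.2005] yaw 2.55 tilt 0.18 open 0.997 F [0.9 0.1 0.1] q6 0.01
total tool cm [0.33 0.27 7.25] spin -0.001 n 3
[np.float64(0.11), np.float64(0.09), np.float64(2.42)] -0.0
[np.float64(0.11), np.float64(0.09), np.float64(2.42)] -0.0
[np.float64(0.11), np.float64(0.09), np.float64(2.42)] -0.0
knob ((0.5625554323196411, 0.12809671461582184), 0.016991708427667618) 2395
((0.5625845193862915, 0.12849728763103485), 0.08909817039966583)
```

View pics/w1.png

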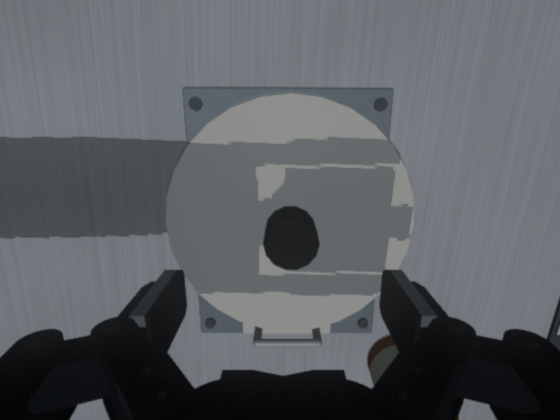

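Call:
{"api": "send_rows", "payload": {
  "motion": [0.35, 0.2, 0, 0, 8.5, 0, 0, 0, 0, 8.5, 0, 0, 2, 0, 8.5, 0, 0, 2, 0, 8.5, 0, 0, 2, 0, 8.5, 0, 0, 1.2, 0, 8.5, 0, 0, 0, 0, 8.5]
}}

```text
time: 2.45
eef_pos: [0.5705, 0.1225, 0.1294]
tcp_rot: [1.0, 0.018, 0.005, 0.001]
contact_force: [0.2, -0.9, 1.3]
opening: 0.996
```

```bash
python3 go.py 0.5625 0.128 0.128 2.6
```

```text
t 2.45 pos [0.5705 0.1225 0.1294] yaw 2.04 tilt 0.62 open 0.996 F [ 0.2 -0.9  1.3] q6 0.0
total tool cm [-0.78 -0.58  0.13] spin -0.01 n 1
[np.float64(-0.78), np.float64(-0.58), np.float64(0.13)] -0.01
```

Call:
{"api": "send_rows", "payload": {
  "motion": [0, 0, 0, 0, 8.5, 0, 0, 0, 0, 8.5]
}}

```text
time: 2.65
eef_pos: [0.5717, 0.1219, 0.1305]
tcp_rot: [1.0, 0.017, 0.006, 0.001]
contact_force: [-0.9, -0.1, -0.6]
opening: 0.997
```

```bash
python3 go.py 0.5625 0.128 0.128 2.6
python3 - <<'E'
from h import *
im,d,P=shot('wrist','w2')
z=P[...,2]
m=(z>.152)&(z<.166)&(abs(P[...,0]-.57)<.05)&(abs(P[...,1]-.12)<.05)
q=P[m][:,:2].astype(np.float32)
print('knob',cv2.minEnclosingCircle(q),len(q))
s=ctrl.get_state();print(R.from_quat(s['tcp_rot']).as_matrix()[:,2],s['dq'].round(3),s['qpos'])
E
```

```text
t 2.65 pos [0.5717 0.1219 0.1305] yaw 1.98 tilt 0.7 open 0.997 F [-0.9 -0.1 -0.6] q6 0.0
total tool cm [-0.9  -0.64  0.24] spin -0.011 n 1
[np.float64(-0.9), np.float64(-0.64), np.float64(0.24)] -0.011
knob ((0.5694279670715332, 0.13154350221157074), 0.04943918064236641) 7559
[ 1.30418950e-02 -8.03889922e-04 -9.99914628e-01] [ 0.003 -0.007  0.001 -0.    -0.002 -0.001] [ 3.71651824e-02  1.86350283e-01  1.89044386e+00 -1.48324941e-03
  1.05179559e+00  3.24150486e-03]
```

Call:
{"api": "send_rows", "payload": {
  "motion": [-0.9, -0.62, 0.2, -0.011, 8.5]
}}

```text
time: 2.8
eef_pos: [0.5641, 0.1275, 0.1302]
tcp_rot: [1.0, 0.023, 0.008, 0.001]
contact_force: [-0.5, -0.1, -0.3]
opening: 0.995
```

Call:
{"api": "send_rows", "payload": {
  "motion": [0, 0, 0, 0, 8.5]
}}

```text
time: 2.9
eef_pos: [0.563, 0.1283, 0.1302]
tcp_rot: [1.0, 0.023, 0.008, 0.0]
contact_force: [-1.0, 0.6, -1.4]
opening: 0.996
```

Call:
{"api": "send_rows", "payload": {
  "motion": [0, 0, 0, 0, 8.5]
}}

```text
time: 3.0
eef_pos: [0.563, 0.1286, 0.1309]
tcp_rot: [1.0, 0.023, 0.008, 0.0]
contact_force: [-0.2, -0.0, 0.5]
opening: 0.999
```

```bash
python3 go.py 0.5625 0.128 0.128 2.6
python3 - <<'E'
from h import *
s=ctrl.get_state();print(R.from_quat(s['tcp_rot']).as_matrix()[:,2],s['dq'].round(3),s['qpos'])
E
```

```text
t 3.0 pos [0.563  0.1286 0.1309] yaw 2.69 tilt 0.96 open 0.999 F [-0.2 -0.   0.5] q6 0.0
total tool cm [-0.06  0.06  0.29] spin 0.002 n 1
[np.float64(-0.06), np.float64(0.06), np.float64(0.29)] 0.002
[ 1.68117968e-02 -5.35180615e-04 -9.99858529e-01] [ 0.011 -0.015  0.015  0.006  0.008  0.001] [ 4.95424622e-02  1.69125012e-01  1.91040908e+00 -1.58030991e-03
  1.04529364e+00  3.34990097e-03]
```

Call:
{"api": "send_rows", "payload": {
  "motion": [0, 0, 0.2, 0, 3, 0, 0, 0, 0, 3, 0, 0, 0, 0, 2.5, 0, 0, 0, 0, 2.5, 0, 0, 0, 0, 2.5, 0, 0, 0, 0, 2.5],
  "grip_force": 60
}}

```text
time: 3.6
eef_pos: [0.5634, 0.1289, 0.1298]
tcp_rot: [1.0, 0.024, 0.009, 0.0]
contact_force: [1.1, 0.1, 0.1]
opening: 0.383
```

```bash
python3 go.py 0.5625 0.128 0.23 2.6
```

```text
t 3.6 pos [0.5634 0.1289 0.1298] yaw 2.71 tilt 1.01 open 0.383 F [1.1 0.1 0.1] q6 0.0
total tool cm [  0.08   0.09 -10.02] spin 0.002 n 3
[np.float64(0.03), np.float64(0.03), np.float64(-3.34)] 0.001
[np.float64(0.03), np.float64(0.03), np.float64(-3.34)] 0.001
[np.float64(0.03), np.float64(0.03), np.float64(-3.34)] 0.001
```

Call:
{"api": "send_rows", "payload": {
  "motion": [0, 0, -1, 0, 2.5, 0.02, 0, -1, 0, 2.5, 0.02, 0, -1, 0, 2.5, 0.02, 0, -1, 0, 2.5, 0.02, 0, -1, 0, 2.5, 0.02, 0, -1, 0, 2.5, 0.02, 0, -1, 0, 2.5, 0.02, 0, -1, 0, 2.5]
}}

```text
time: 4.4
eef_pos: [0.5608, 0.1287, 0.2122]
tcp_rot: [1.0, 0.024, 0.005, 0.001]
contact_force: [0.4, 0.1, -3.1]
opening: 0.383
```

```bash
python3 go.py 0.495 0.395 0.23 -87.4; python3 -c "
from h import *
shot('side','s1')"
```

```text
t 4.4 pos [0.5608 0.1287 0.2122] yaw 2.71 tilt 0.58 open 0.383 F [ 0.4  0.1 -3.1] q6 0.0
total tool cm [ -5.29 -26.91  -1.87] spin 1.573 n 14
[np.float64(-0.38), np.float64(-1.92), np.float64(-0.13)] 0.112
[np.float64(-0.59), np.float64(-1.87), np.float64(-0.14)] 0.112
[np.float64(-0.8), np.float64(-1.79), np.float64(-0.14)] 0.112
[np.float64(-0.99), np.float64(-1.69), np.float64(-0.14)] 0.112
[np.float64(-1.18), np.float64(-1.57), np.float64(-0.14)] 0.112
[np.float64(-1.34), np.float64(-1.42), np.float64(-0.14)] 0.112
[np.float64(-1.49), np.float64(-1.26), np.float64(-0.14)] 0.112
[np.float64(-1.63), np.float64(-1.09), np.float64(-0.14)] 0.112
[np.float64(-1.74), np.float64(-0.9), np.float64(-0.15)] 0.112
[np.float64(-1.83), np.float64(-0.7), np.float64(-0.15)] 0.112
[np.float64(-1.9), np.float64(-0.49), np.float64(-0.15)] 0.112
[np.float64(-1.94), np.float64(-0.27), np.float64(-0.15)] 0.112
[np.float64(-1.96), np.float64(-0.05), np.float64(-0.15)] 0.112
[np.float64(-1.95), np.float64(0.17), np.float64(-0.15)] 0.112
```

View pics/s1.png

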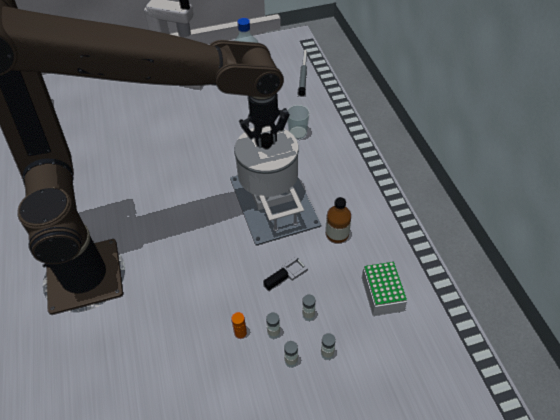

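Call:
{"api": "send_rows", "payload": {
  "motion": [-0.4, -1.9, -0.3, 0.11, 2.5, -0.6, -1.9, -0.3, 0.11, 2.5, -0.8, -1.8, -0.2, 0.11, 2.5, -1, -1.7, -0.15, 0.11, 2.5, -1.2, -1.6, -0.15, 0.11, 2.5, -1.3, -1.4, -0.15, 0.11, 2.5, -1.5, -1.3, -0.15, 0.11, 2.5, 0, 0, 0, 0, 2.5]
}}

```text
time: 5.25
eef_pos: [0.5293, 0.2669, 0.2313]
tcp_rot: [0.929, -0.37, 0.008, -0.003]
contact_force: [-0.7, -0.6, -3.7]
opening: 0.38
```

```bash
python3 go.py 0.495 0.395 0.23 -87.4
```

```text
t 5.25 pos [0.5293 0.2669 0.2313] yaw -43.42 tilt 0.94 open 0.38 F [-0.7 -0.6 -3.7] q6 1.06
total tool cm [-11.3   -6.95   0.07] spin 0.768 n 7
[np.float64(-1.61), np.float64(-0.99), np.float64(0.01)] 0.11
[np.float64(-1.71), np.float64(-0.81), np.float64(0.01)] 0.11
[np.float64(-1.79), np.float64(-0.62), np.float64(0.0)] 0.11
[np.float64(-1.85), np.float64(-0.42), np.float64(0.0)] 0.11
[np.float64(-1.88), np.float64(-0.21), np.float64(-0.0)] 0.11
[np.float64(-1.89), np.float64(-0.01), np.float64(-0.0)] 0.11
[np.float64(-1.88), np.float64(0.2), np.float64(-0.01)] 0.11
```

Call:
{"api": "send_rows", "payload": {
  "motion": [-1.6, -1, 0, 0.11, 2.5, -1.7, -0.8, 0, 0.11, 2.5, -1.8, -0.6, 0, 0.11, 2.5, -1.8, -0.4, 0, 0.11, 2.5, -1.9, -0.2, 0, 0.11, 2.5, -1.9, 0, 0, 0.11, 2.5, -1.9, 0.2, 0, 0.1, 2.5, 0, 0, 0, 0, 2.5, 0, 0, 0, 0, 2.5]
}}

```text
time: 6.15
eef_pos: [0.4964, 0.3944, 0.2291]
tcp_rot: [0.718, -0.696, 0.008, -0.003]
contact_force: [0.5, -0.3, -3.1]
opening: 0.381
```

```bash
python3 go.py 0.495 0.395 0.123 -87.4;python3 -c "
from h import *
shot('side','s2')"
```

```text
t 6.15 pos [0.4964 0.3944 0.2291] yaw -88.14 tilt 0.95 open 0.381 F [ 0.5 -0.3 -3.1] q6 2.06
total tool cm [-0.14  0.29 10.61] spin -0.013 n 4
[np.float64(-0.04), np.float64(0.07), np.float64(2.65)] -0.003
[np.float64(-0.04), np.float64(0.07), np.float64(2.65)] -0.003
[np.float64(-0.04), np.float64(0.07), np.float64(2.65)] -0.003
[np.float64(-0.04), np.float64(0.07), np.float64(2.65)] -0.003
```

View pics/s2.png

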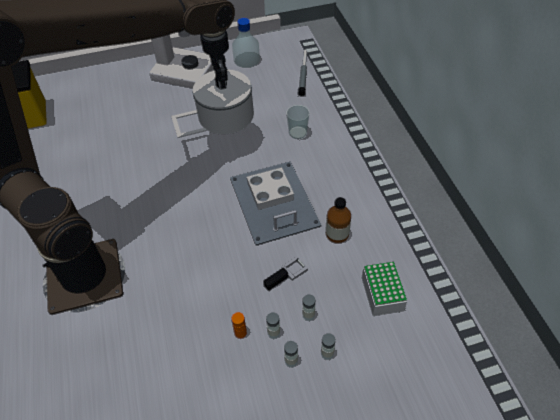

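Call:
{"api": "send_rows", "payload": {
  "motion": [0, 0.1, 2, 0, 2.5, 0, 0.1, 2, 0, 2.5, 0, 0, 2, 0, 2.5, 0, 0, 1.5, 0, 2.5, 0, 0, 1, 0, 2.5, 0, 0, 0.8, 0, 2.5, 0, 0, 0, 0, 2.5]
}}

```text
time: 6.9
eef_pos: [0.4998, 0.3886, 0.1348]
tcp_rot: [0.719, -0.695, 0.009, -0.004]
contact_force: [-0.5, -0.3, -3.7]
opening: 0.379
```

```bash
python3 go.py 0.495 0.395 0.120 -87.4
```

```text
t 6.9 pos [0.4998 0.3886 0.1348] yaw -88.09 tilt 1.17 open 0.379 F [-0.5 -0.3 -3.7] q6 2.05
total tool cm [-0.67  0.49  1.46] spin -0.012 n 1
[np.float64(-0.67), np.float64(0.49), np.float64(1.46)] -0.012
```

Call:
{"api": "send_rows", "payload": {
  "motion": [0, 0, 0.6, 0, 2.5, 0, 0, 0.5, 0, 2.5, 0, 0, 0.2, 0, 2.5, 0, 0, 0.1, 0, 2.5]
}}

```text
time: 7.3
eef_pos: [0.5019, 0.3894, 0.1227]
tcp_rot: [0.719, -0.695, 0.01, -0.006]
contact_force: [-0.6, -1.2, -1.8]
opening: 0.383
```

```bash
python3 go.py 0.495 0.395 0.120 -87.4
```

```text
t 7.3 pos [0.5019 0.3894 0.1227] yaw -88.05 tilt 1.39 open 0.383 F [-0.6 -1.2 -1.8] q6 2.05
total tool cm [-0.58  0.68  0.25] spin -0.011 n 1
[np.float64(-0.58), np.float64(0.68), np.float64(0.25)] -0.011
```

Call:
{"api": "send_rows", "payload": {
  "motion": [0, 0, 0.2, 0, 2.5, 0, 0, 0, 0, 4.5, 0, 0, 0, 0, 6, 0, 0, 0, 0, 8.5, 0, 0, 0, 0, 8.5, 0, 0, 0, 0, 8.5]
}}

```text
time: 7.9
eef_pos: [0.505, 0.3914, 0.1259]
tcp_rot: [0.719, -0.695, 0.012, -0.011]
contact_force: [-0.1, 1.1, 0.5]
opening: 0.996
```

```bash
python3 go.py 0.5 0.39 0.23 -87.4;python3 -c "
from h import *
shot('wrist','w3')"
```

```text
t 7.9 pos [0.505  0.3914 0.1259] yaw -88.03 tilt 1.85 open 0.996 F [-0.1  1.1  0.5] q6 2.05
total tool cm [  0.13   0.17 -10.42] spin -0.011 n 3
[np.float64(0.04), np.float64(0.06), np.float64(-3.47)] -0.004
[np.float64(0.04), np.float64(0.06), np.float64(-3.47)] -0.004
[np.float64(0.04), np.float64(0.06), np.float64(-3.47)] -0.004
```

View pics/w3.png

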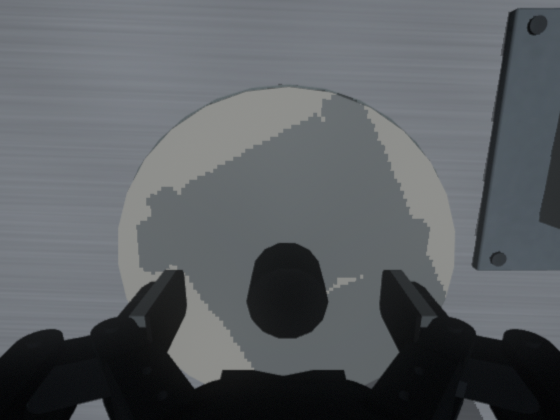

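Call:
{"api": "send_rows", "payload": {
  "motion": [0, 0, -1.5, 0, 8.5, 0, 0, -2.5, 0, 8.5, 0, 0, -3, 0, 8.5, 0, 0, -3, 0, 8.5, 0, 0, -3, 0, 8.5]
}}

```text
time: 8.45
eef_pos: [0.4981, 0.3899, 0.2573]
tcp_rot: [0.719, -0.695, 0.01, -0.006]
contact_force: [-0.4, -0.2, 0.3]
opening: 0.997
```

```bash
cat > st.py <<'E'
from h import *
s=ctrl.get_state();print(s['time'],np.round(s['eef_pos'],4),'tool z',R.from_quat(s['tcp_rot']).as_matrix()[:,2].round(4),'q',s['qpos'].round(3),'open',round(s['opening'],3),'F',np.round(s['contact_force'],1))
E
python3 st.py; python3 go.py 0.545 -0.20 0.25 0
```

```text
8.45 [0.4981 0.3899 0.2573] tool z [ 0.0226 -0.0055 -0.9997] q [ 0.51   0.168  1.669 -0.016  1.288  2.051] open 0.997 F [-0.4 -0.2  0.3]
t 8.45 pos [0.4981 0.3899 0.2573] yaw -88.04 tilt 1.33 open 0.997 F [-0.4 -0.2  0.3] q6 2.05
total tool cm [59.11 -2.64  1.16] spin -1.537 n 17
[np.float64(3.48), np.float64(-0.16), np.float64(0.07)] -0.09
[np.float64(3.48), np.float64(0.16), np.float64(0.06)] -0.09
[np.float64(3.45), np.float64(0.47), np.float64(0.05)] -0.09
[np.float64(3.39), np.float64(0.78), np.float64(0.05)] -0.09
[np.float64(3.31), np.float64(1.08), np.float64(0.04)] -0.09
[np.float64(3.2), np.float64(1.38), np.float64(0.03)] -0.09
[np.float64(3.06), np.float64(1.66), np.float64(0.03)] -0.09
[np.float64(2.9), np.float64(1.93), np.float64(0.02)] -0.09
[np.float64(2.71), np.float64(2.18), np.float64(0.01)] -0.09
[np.float64(2.5), np.float64(2.42), np.float64(0.0)] -0.09
[np.float64(2.27), np.float64(2.64), np.float64(-0.0)] -0.09
[np.float64(2.03), np.float64(2.83), np.float64(-0.01)] -0.09
[np.float64(1.76), np.float64(3.0), np.float64(-0.01)] -0.09
[np.float64(1.49), np.float64(3.15), np.float64(-0.02)] -0.09
[np.float64(1.19), np.float64(3.27), np.float64(-0.02)] -0.09
[np.float64(0.89), np.float64(3.36), np.float64(-0.03)] -0.09
[np.float64(0.59), np.float64(3.43), np.float64(-0.03)] -0.09
```

Call:
{"api": "send_rows", "payload": {
  "motion": [3, -0.15, 0, -0.09, 8.5, 3.5, 0.15, 0, -0.09, 8.5, 3.5, 0.5, 0, -0.09, 8.5, 3.4, 0.8, 0, -0.09, 8.5, 3.3, 1.1, 0, -0.09, 8.5, 3.2, 1.4, 0, -0.09, 8.5, 3, 1.6, 0, -0.09, 8.5, 2, 1, 0, -0.09, 8.5, 0, 0, 0, 0, 8.5]
}}

```text
time: 9.35
eef_pos: [0.5286, 0.124, 0.2805]
tcp_rot: [0.924, -0.381, 0.023, -0.012]
contact_force: [-0.4, 0.4, -0.8]
opening: 0.998
```

```bash
python3 st.py; python3 -c "
from h import *
shot('wrist','w4')
shot('side','s4')"; python3 go.py 0.545 -0.20 0.25 0
```

```text
9.35 [0.5286 0.124  0.2805] tool z [ 0.0519  0.0044 -0.9986] q [ 0.042 -0.072  1.876  0.002  1.285  0.824] open 0.998 F [-0.4  0.4 -0.8]
t 9.45 pos [0.5282 0.1261 0.2802] yaw -44.87 tilt 2.97 open 0.995 F [ 0.7  0.4 -0.2] q6 0.83
total tool cm [24.08 22.06  2.92] spin -0.783 n 10
[np.float64(2.41), np.float64(2.21), np.float64(0.29)] -0.078
[np.float64(2.23), np.float64(2.39), np.float64(0.28)] -0.078
[np.float64(2.04), np.float64(2.56), np.float64(0.27)] -0.078
[np.float64(1.83), np.float64(2.71), np.float64(0.25)] -0.078
[np.float64(1.62), np.float64(2.84), np.float64(0.24)] -0.078
[np.float64(1.39), np.float64(2.96), np.float64(0.23)] -0.078
[np.float64(1.15), np.float64(3.06), np.float64(0.22)] -0.078
[np.float64(0.91), np.float64(3.14), np.float64(0.21)] -0.078
[np.float64(0.66), np.float64(3.21), np.float64(0.2)] -0.078
[np.float64(0.41), np.float64(3.25), np.float64(0.19)] -0.078
```

View pics/w4.png

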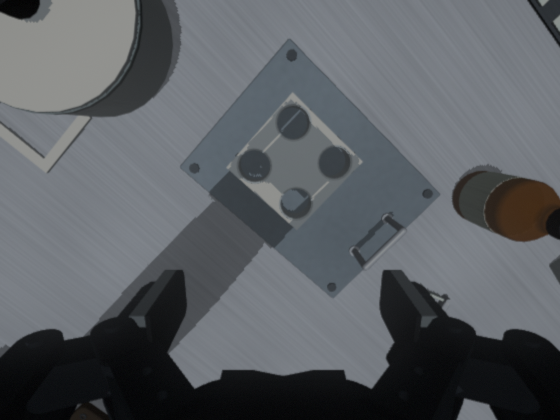

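View pics/s4.png

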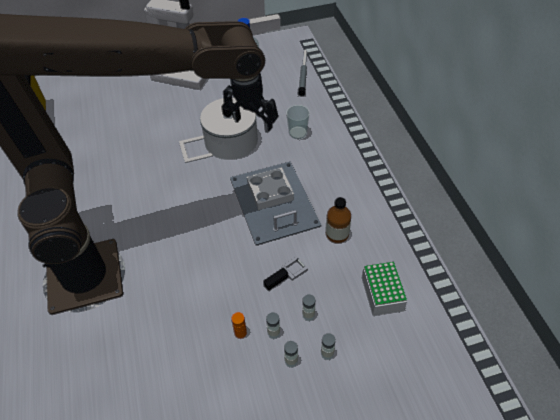

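Run:
```python
from h import *
for c in ['wrist','side']:
    im,d,P=shot(c)
    z=P[...,2]
    m=(abs(z-.04)<.006)&(abs(P[...,0]-.5625)<.09)&(abs(P[...,1]-.128)<.09)
    n,l,st,ce=cv2.connectedComponentsWithStats(m.astype(np.uint8));i=1+st[1:,4].argmax()
    q=P[l==i];print(c,'rack',cv2.minAreaRect(q[:,:2].astype(np.float32)),len(q),'z',q[:,2].mean())
    m=(z>.006)&(z<.0145)&(abs(P[...,0]-.57)<.15)&(abs(P[...,1]-.08)<.2)
    n,l,st,ce=cv2.connectedComponentsWithStats(m.astype(np.uint8));i=1+st[1:,4].argmax()
    q=P[l==i][:,:2].astype(np.float32); print(c,'plate',cv2.minAreaRect(q),len(q))
    m=(z>.055)&(z<.08)&(abs(P[...,0]-.567)<.07)&(abs(P[...,1]+.01)<.04)
    q=P[m]
    if len(q)>5: r=cv2.minAreaRect(q[:,:2].astype(np.float32));print('bar',r,q.mean(0))
    m=(z>.14)&(z<.156)&(abs(P[...,0]-.5)<.05)&(abs(P[...,1]-.39)<.05)
    q=P[m]
    if len(q)>5:print('knob',cv2.minEnclosingCircle(q[:,:2].astype(np.float32)),q[:,2].mean())
    m=(z>.10)&(z<.118)&(abs(P[...,0]-.5)<.12)&(abs(P[...,1]-.39)<.12)
    q=P[m]
    if len(q)>5:
        A=np.c_[q[:,:2],np.ones(len(q))];print('roof plane',np.linalg.lstsq(A,q[:,2],rcond=None)[0])
```

```text
wrist rack ((0.5620689392089844, 0.127580463886261), (0.1121000349521637, 0.11240294575691223), 2.6243574619293213) 6329 z 0.03934420548229244
wrist plate ((0.5634164214134216, 0.09257873147726059), (0.20047710835933685, 0.2703043520450592), 2.3635447025299072) 23524
bar ((0.5680059194564819, -0.011552631855010986), (0.06748677790164948, 0.008549892343580723), 2.4277708530426025) [ 0.56823983 -0.01054137  0.06748049]
knob ((0.4967789053916931, 0.37497061491012573), 0.010087746195495129) 0.14539810560903954
roof plane [-0.0008882   0.01973139  0.10275803]
side rack ((0.5613731741905212, 0.12888307869434357), (0.11359244585037231, 0.12057942152023315), 1.876949667930603) 796 z 0.039850672397122186
side plate ((0.5630521774291992, 0.09841310977935791), (0.20707322657108307, 0.28529998660087585), 1.1939257383346558) 2798
bar ((0.5675045847892761, -0.010826528072357178), (0.06834786385297775, 0.010463561862707138), 3.0386533737182617) [ 0.56670554 -0.01124815  0.06771155]
knob ((0.49587100744247437, 0.3845341205596924), 0.016050729900598526) 0.1468101948061698
roof plane [0.00294664 0.01090028 0.1047241 ]
```

Call:
{"api": "send_rows", "payload": {
  "motion": [2.6, 1.8, 0, -0.078, 8.5, 2.7, 2.2, 0, -0.078, 8.5, 2.6, 2.4, 0, -0.078, 8.5, 2.4, 2.6, 0.1, -0.078, 8.5, 2.2, 2.6, 0.1, -0.078, 8.5, 2, 2.8, 0.1, -0.078, 8.5, 1.8, 2.9, 0.2, -0.078, 8.5, 1.5, 3, 0.2, -0.078, 8.5, 1, 3, 0.2, -0.078, 8.5, 0.5, 3, 0.2, -0.078, 8.5, 0, 0, 0, 0, 8.5]
}}

```text
time: 10.65
eef_pos: [0.6058, -0.1944, 0.2685]
tcp_rot: [0.999, 0.025, 0.025, -0.005]
contact_force: [-0.3, 0.5, 0.1]
opening: 0.992
```

```bash
python3 st.py;  python3 go.py 0.542 -0.297 0.15 0
```

```text
10.65 [ 0.6058 -0.1944  0.2685] tool z [ 0.0493  0.012  -0.9987] q [-0.483  0.153  1.666  0.035  1.285 -0.543] open 0.992 F [-0.3  0.5  0.1]
t 10.65 pos [ 0.6058 -0.1944  0.2685] yaw 2.9 tilt 2.91 open 0.992 F [-0.3  0.5  0.1] q6 -0.54
total tool cm [-7.48 10.04 11.39] spin 0.051 n 5
[np.float64(-1.5), np.float64(2.01), np.float64(2.28)] 0.01
[np.float64(-1.47), np.float64(2.02), np.float64(2.28)] 0.01
[np.float64(-1.45), np.float64(2.03), np.float64(2.28)] 0.01
[np.float64(-1.43), np.float64(2.05), np.float64(2.28)] 0.01
[np.float64(-1.41), np.float64(2.06), np.float64(2.28)] 0.01
```

Call:
{"api": "send_rows", "payload": {
  "motion": [5, 0, 0, 0, 8.5, 5, 0, 0, 0, 8.5, 0, 0, 0, 0, 8.5]
}}

```text
time: 10.95
eef_pos: [0.7048, -0.1832, 0.2645]
tcp_rot: [1.0, 0.024, 0.018, -0.01]
contact_force: [-0.4, 0.2, -0.6]
opening: 0.997
```

```bash
python3 st.py
```

```text
10.95 [ 0.7048 -0.1832  0.2645] tool z [ 0.0353  0.0201 -0.9992] q [-0.405  0.366  1.417  0.033  1.335 -0.46 ] open 0.997 F [-0.4  0.2 -0.6]
```

Call:
{"api": "send_rows", "payload": {
  "motion": [0, 0, 0, 0, 8.5, 0, 0, 0, 0, 8.5]
}}

```text
time: 11.15
eef_pos: [0.7055, -0.1793, 0.263]
tcp_rot: [0.999, 0.025, 0.016, -0.011]
contact_force: [-0.7, -0.2, 0.7]
opening: 0.996
```

```bash
python3 st.py
```

```text
11.15 [ 0.7055 -0.1793  0.263 ] tool z [ 0.0324  0.0219 -0.9992] q [-0.399  0.368  1.417  0.034  1.336 -0.458] open 0.996 F [-0.7 -0.2  0.7]
```

```bash
python3 go.py 0.542 -0.297 0.14 0 12
```

```text
t 11.15 pos [ 0.7055 -0.1793  0.263 ] yaw 2.89 tilt 2.24 open 0.996 F [-0.7 -0.2  0.7] q6 -0.46
total tool cm [-17.32  11.16  11.5 ] spin 0.05 n 12
[np.float64(-1.44), np.float64(0.93), np.float64(0.96)] 0.004
[np.float64(-1.44), np.float64(0.94), np.float64(0.96)] 0.004
[np.float64(-1.44), np.float64(0.94), np.float64(0.96)] 0.004
[np.float64(-1.43), np.float64(0.95), np.float64(0.96)] 0.004
[np.float64(-1.43), np.float64(0.95), np.float64(0.96)] 0.004
[np.float64(-1.42), np.float64(0.96), np.float64(0.96)] 0.004
[np.float64(-1.42), np.float64(0.97), np.float64(0.96)] 0.004
[np.float64(-1.42), np.float64(0.97), np.float64(0.96)] 0.004
[np.float64(-1.41), np.float64(0.98), np.float64(0.96)] 0.004
[np.float64(-1.41), np.float64(0.98), np.float64(0.96)] 0.004
[np.float64(-1.4), np.float64(0.99), np.float64(0.96)] 0.004
[np.float64(-1.4), np.float64(0.99), np.float64(0.96)] 0.004
```

Call:
{"api": "send_rows", "payload": {
  "motion": [-1.4, 0.9, 0.9, 0.004, 8.5, -1.4, 0.9, 0.9, 0.004, 8.5, -1.4, 0.9, 0.9, 0.004, 8.5, -1.4, 0.9, 0.9, 0.004, 8.5, -1.4, 0.9, 0.9, 0.004, 8.5, -1.4, 1, 0.9, 0.004, 8.5, -1.4, 1, 0.9, 0.004, 8.5, -1.4, 1, 0.9, 0.004, 8.5, -1.4, 1, 0.9, 0.004, 8.5, -1.4, 1, 0.9, 0.004, 8.5, -1.4, 1, 0.9, 0.004, 8.5, 0, 0, 0, 0, 8.5]
}}

```text
time: 12.35
eef_pos: [0.5464, -0.2818, 0.1685]
tcp_rot: [1.0, 0.002, 0.025, -0.007]
contact_force: [-0.4, 0.4, -0.5]
opening: 0.996
```

```bash
python3 st.py
python3 - <<'E'
from h import *
im,d,P=shot('wrist','w5')
z=P[...,2]
m=((z>.08)&(z<.093)&(P[...,1]<-.2)).astype(np.uint8)
n,l,st,ce=cv2.connectedComponentsWithStats(m)
for i in range(1,n):
    if st[i,4]<60: continue
    q=P[l==i][:,:2].astype(np.float32); cc,r=cv2.minEnclosingCircle(q)
    print(len(q),ce[i].round(),np.round(cc,4),round(r,4),im[l==i].mean(0).round())
E
python3 go.py 0.542 -0.297 0.05 0
```

```text
12.35 [ 0.5464 -0.2818  0.1685] tool z [ 0.0501  0.0132 -0.9987] q [-0.658  0.193  1.808  0.046  1.109 -0.683] open 0.996 F [-0.4  0.4 -0.5]
1664 [ 22. 238.] [ 0.3658 -0.2933] 0.0165 [142.  82.  35.]
1401 [275. 241.] [ 0.544  -0.2977] 0.0159 [60. 66. 69.]
1317 [140. 268.] [ 0.4457 -0.3185] 0.0163 [83. 92. 95.]
636 [184. 360.] [ 0.4674 -0.4007] 0.0156 [70. 79. 82.]
699 [289. 364.] [ 0.555  -0.4096] 0.0161 [72. 80. 83.]
t 12.4 pos [ 0.5476 -0.2816  0.1696] yaw 0.29 tilt 3.07 open 0.997 F [-1.2  0.5  0.9] q6 -0.68
total tool cm [-1.19  1.68 11.9 ] spin 0.005 n 4
[np.float64(-0.3), np.float64(0.42), np.float64(2.97)] 0.001
[np.float64(-0.3), np.float64(0.42), np.float64(2.97)] 0.001
[np.float64(-0.3), np.float64(0.42), np.float64(2.97)] 0.001
[np.float64(-0.3), np.float64(0.42), np.float64(2.97)] 0.001
```

View pics/w5.png

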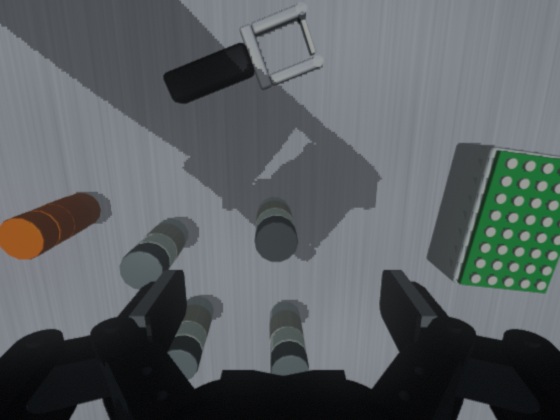

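Call:
{"api": "send_rows", "payload": {
  "motion": [-0.35, 1.6, 0, 0, 8.5]
}}

```text
time: 12.5
eef_pos: [0.5448, -0.2967, 0.1703]
tcp_rot: [1.0, 0.004, 0.027, -0.006]
contact_force: [-0.5, -0.3, 0.2]
opening: 0.996
```

Call:
{"api": "send_rows", "payload": {
  "motion": [0, 0, 0, 0, 8.5, 0, 0, 0, 0, 8.5, 0, 0, 0, 0, 8.5]
}}

```text
time: 12.8
eef_pos: [0.5461, -0.299, 0.1723]
tcp_rot: [1.0, 0.003, 0.028, -0.005]
contact_force: [-0.2, -0.2, 0.5]
opening: 0.996
```

```bash
python3 st.py; python3 go.py 0.544 -0.2977 0.05 0
```

```text
12.8 [ 0.5461 -0.299   0.1723] tool z [ 0.0567  0.0097 -0.9983] q [-0.681  0.203  1.79   0.048  1.112 -0.708] open 0.996 F [-0.2 -0.2  0.5]
t 12.8 pos [ 0.5461 -0.299   0.1723] yaw 0.35 tilt 3.3 open 0.996 F [-0.2 -0.2  0.5] q6 -0.71
total tool cm [-0.91 -0.02 12.2 ] spin 0.006 n 4
[np.float64(-0.23), np.float64(-0.0), np.float64(3.05)] 0.002
[np.float64(-0.23), np.float64(-0.0), np.float64(3.05)] 0.002
[np.float64(-0.23), np.float64(-0.0), np.float64(3.05)] 0.002
[np.float64(-0.23), np.float64(-0.0), np.float64(3.05)] 0.002
```

Call:
{"api": "send_rows", "payload": {
  "motion": [0, 0, 0, 0, 8.5]
}}

```text
time: 12.9
eef_pos: [0.5465, -0.2989, 0.1725]
tcp_rot: [1.0, 0.003, 0.029, -0.005]
contact_force: [0.3, 0.5, -0.7]
opening: 0.995
```

```bash
python3 st.py; python3 st.py; python3 go.py 0.544 -0.2977 0.05 0
```

```text
12.9 [ 0.5465 -0.2989  0.1725] tool z [ 0.057   0.0097 -0.9983] q [-0.681  0.203  1.789  0.048  1.112 -0.708] open 0.995 F [ 0.3  0.5 -0.7]
12.9 [ 0.5465 -0.2989  0.1725] tool z [ 0.057   0.0097 -0.9983] q [-0.681  0.203  1.789  0.048  1.112 -0.708] open 0.995 F [ 0.3  0.5 -0.7]
t 12.9 pos [ 0.5465 -0.2989  0.1725] yaw 0.38 tilt 3.32 open 0.995 F [ 0.3  0.5 -0.7] q6 -0.71
total tool cm [-9.500e-01 -1.000e-02  1.221e+01] spin 0.007 n 4
[np.float64(-0.24), np.float64(-0.0), np.float64(3.05)] 0.002
[np.float64(-0.24), np.float64(-0.0), np.float64(3.05)] 0.002
[np.float64(-0.24), np.float64(-0.0), np.float64(3.05)] 0.002
[np.float64(-0.24), np.float64(-0.0), np.float64(3.05)] 0.002
```

Call:
{"api": "send_rows", "payload": {
  "motion": [0, 0, 0, 0.13, 8.5, 0, 0, 0, 0.13, 8.5, 0, 0, 0, 0.13, 8.5, 0, 0, 0, 0.13, 8.5, 0, 0, 0, 0.13, 8.5, 0, 0, 0, 0.13, 8.5, 0, 0, 0, 0.13, 8.5, 0, 0, 0, 0.13, 8.5, 0, 0, 0, 0.13, 8.5, 0, 0, 0, 0.13, 8.5, 0, 0, 0, 0.13, 8.5, 0, 0, 0, 0.13, 8.5]
}}

```text
time: 14.1
eef_pos: [0.5494, -0.295, 0.172]
tcp_rot: [-0.692, 0.721, -0.015, 0.024]
contact_force: [-0.6, -0.1, -0.3]
opening: 0.995
```

```bash
python3 st.py; python3 go.py 0.544 -0.2977 0.05 -90
```

```text
14.1 [ 0.5494 -0.295   0.172 ] tool z [ 0.0566  0.0117 -0.9983] q [-0.673  0.205  1.787  0.05   1.113  0.917] open 0.995 F [-0.6 -0.1 -0.3]
t 14.1 pos [ 0.5494 -0.295   0.172 ] yaw -92.29 tilt 3.31 open 0.995 F [-0.6 -0.1 -0.3] q6 0.92
total tool cm [ 0.46  1.21 12.15] spin -0.04 n 4
[np.float64(0.12), np.float64(0.3), np.float64(3.04)] -0.01
[np.float64(0.11), np.float64(0.3), np.float64(3.04)] -0.01
[np.float64(0.11), np.float64(0.3), np.float64(3.04)] -0.01
[np.float64(0.11), np.float64(0.3), np.float64(3.04)] -0.01
```

Call:
{"api": "send_rows", "payload": {
  "motion": [0.2, 0.4, 0, -0.02, 8.5, 0.1, 0.3, 2, 0, 8.5, 0.1, 0.25, 2.5, 0, 8.5, 0, 0.2, 2.5, 0, 8.5, 0, 0.1, 2, 0, 8.5, 0, 0, 1, 0, 8.5, 0, 0, 0, 0, 8.5]
}}

```text
time: 14.8
eef_pos: [0.5434, -0.298, 0.0702]
tcp_rot: [0.709, -0.705, 0.018, -0.024]
contact_force: [-0.2, 0.1, -0.3]
opening: 0.994
```

```bash
python3 st.py; python3 go.py 0.544 -0.2977 0.05 -90;python3 -c "
from h import *
shot('wrist','w6')"
```

```text
14.8 [ 0.5434 -0.298   0.0702] tool z [ 0.0598  0.009  -0.9982] q [-0.683  0.321  1.853  0.056  0.928  0.85 ] open 0.994 F [-0.2  0.1 -0.3]
t 14.8 pos [ 0.5434 -0.298   0.0702] yaw -89.69 tilt 3.46 open 0.994 F [-0.2  0.1 -0.3] q6 0.85
total tool cm [-0.01  0.06  2.02] spin 0.005 n 1
[np.float64(-0.01), np.float64(0.06), np.float64(2.02)] 0.005
```

View pics/w6.png

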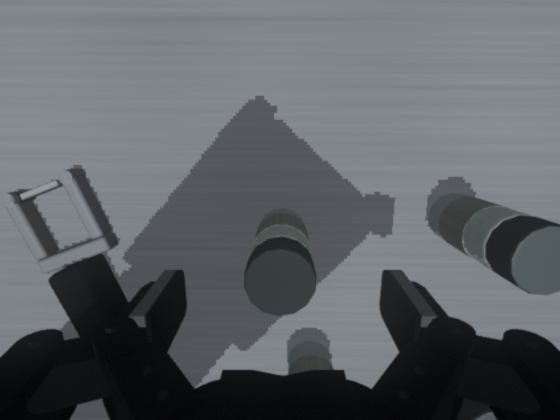

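Call:
{"api": "send_rows", "payload": {
  "motion": [0, 0, 1, 0, 8.5, 0, 0, 0.8, 0, 8.5, 0, 0, 0, 0, 2.5, 0, 0, 0, 0, 2.5, 0, 0, 0, 0, 2.5, 0, 0, 0, 0, 2.5, 0, 0, 0, 0, 2.5],
  "grip_force": 40
}}

```text
time: 15.55
eef_pos: [0.5476, -0.3, 0.0564]
tcp_rot: [0.709, -0.704, 0.023, -0.025]
contact_force: [0.5, 0.4, -1.3]
opening: 0.361
```

```bash
python3 st.py
```

```text
15.55 [ 0.5476 -0.3     0.0564] tool z [ 0.0669  0.0034 -0.9978] q [-0.682  0.345  1.851  0.057  0.896  0.847] open 0.361 F [ 0.5  0.4 -1.3]
```

Call:
{"api": "send_rows", "payload": {
  "motion": [0, 0, -2, 0, 2.5, 0, 0, -4, 0, 2.5, 0, 0, -4, 0, 2.5, 0, -5, 0, 0, 2.5, 0, -5, 0, 0, 2.5, 0, 0, 0, 0, 2.5]
}}

```text
time: 16.15
eef_pos: [0.64, -0.2983, 0.165]
tcp_rot: [0.709, -0.705, 0.02, -0.025]
contact_force: [-0.6, -0.5, -1.1]
opening: 0.362
```

```bash
python3 st.py
```

```text
16.15 [ 0.64   -0.2983  0.165 ] tool z [ 0.0637  0.0061 -0.998 ] q [-0.594  0.379  1.584  0.045  1.129  0.953] open 0.362 F [-0.6 -0.5 -1.1]
```

Call:
{"api": "send_rows", "payload": {
  "motion": [-3, 4, 0, 0, 2.5, -3, 4, 0, 0, 2.5, 0, 0, 0, 0, 2.5]
}}

```text
time: 16.45
eef_pos: [0.555, -0.2351, 0.1521]
tcp_rot: [0.709, -0.705, 0.014, -0.023]
contact_force: [-0.7, -0.7, -1.4]
opening: 0.362
```

```bash
python3 st.py; python3 go.py 0.55 -0.02 0.17 -90
```

```text
16.45 [ 0.555  -0.2351  0.1521] tool z [ 0.0519  0.0131 -0.9986] q [-0.586  0.183  1.852  0.045  1.071  0.958] open 0.362 F [-0.7 -0.7 -1.4]
t 16.45 pos [ 0.555  -0.2351  0.1521] yaw -89.62 tilt 3.07 open 0.362 F [-0.7 -0.7 -1.4] q6 0.96
total tool cm [-21.53   0.28  -1.53] spin 0.007 n 7
[np.float64(-3.08), np.float64(0.04), np.float64(-0.22)] 0.001
[np.float64(-3.08), np.float64(0.04), np.float64(-0.22)] 0.001
[np.float64(-3.08), np.float64(0.05), np.float64(-0.22)] 0.001
[np.float64(-3.08), np.float64(0.05), np.float64(-0.22)] 0.001
[np.float64(-3.08), np.float64(0.05), np.float64(-0.22)] 0.001
[np.float64(-3.08), np.float64(0.05), np.float64(-0.22)] 0.001
[np.float64(-3.08), np.float64(0.06), np.float64(-0.22)] 0.001
```

Call:
{"api": "send_rows", "payload": {
  "motion": [-3, 0, -0.5, 0, 2.5, -4, 0, -0.4, 0, 2.5, -4, 0, -0.4, 0, 2.5, -4, 0, -0.3, 0, 2.5, -4, 0, -0.2, 0, 2.5, -4, 0, -0.2, 0, 2.5, -4, 0, -0.2, 0, 2.5, -4, -1, 0, 0, 2.5, -4, -1, 0, 0, 2.5, -2.5, -1, 0, 0, 2.5]
}}

```text
time: 17.45
eef_pos: [0.5802, 0.1481, 0.1821]
tcp_rot: [-0.706, 0.708, -0.016, 0.023]
contact_force: [0.5, -0.1, 0.5]
opening: 0.365
```

```bash
python3 st.py; python3 go.py 0.597 0.1621 0.12 -90
```

```text
17.45 [0.5802 0.1481 0.1821] tool z [ 0.055   0.0107 -0.9984] q [0.078 0.135 1.848 0.007 1.103 1.649] open 0.365 F [ 0.5 -0.1  0.5]
t 17.45 pos [0.5802 0.1481 0.1821] yaw -90.18 tilt 3.21 open 0.365 F [ 0.5 -0.1  0.5] q6 1.65
total tool cm [-1.34 -1.33  6.31] spin -0.003 n 2
[np.float64(-0.67), np.float64(-0.66), np.float64(3.15)] -0.002
[np.float64(-0.67), np.float64(-0.67), np.float64(3.15)] -0.002
```

Call:
{"api": "send_rows", "payload": {
  "motion": [-1.2, -1.2, 0, 0, 2.5, -0.2, -0.2, 2, 0, 2.5, 0, 0, 2, 0, 2.5, 0, 0, 1.2, 0, 2.5]
}}

```text
time: 17.85
eef_pos: [0.6014, 0.1678, 0.1341]
tcp_rot: [0.708, -0.706, 0.019, -0.027]
contact_force: [-0.2, -0.4, -1.1]
opening: 0.364
```

```bash
python3 st.py; python3 go.py 0.597 0.1621 0.12 -90;python3 -c "
from h import *
shot('wrist','w7')"
```

```text
17.85 [0.6014 0.1678 0.1341] tool z [ 0.0645  0.0121 -0.9978] q [0.108 0.238 1.824 0.006 1.015 1.672] open 0.364 F [-0.2 -0.4 -1.1]
t 17.85 pos [0.6014 0.1678 0.1341] yaw -89.8 tilt 3.76 open 0.364 F [-0.2 -0.4 -1.1] q6 1.67
total tool cm [0.58 0.53 1.37] spin 0.003 n 1
[np.float64(0.58), np.float64(0.53), np.float64(1.37)] 0.003
```

View pics/w7.png

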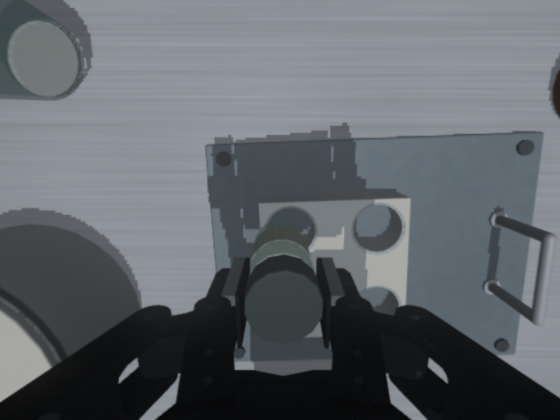

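Call:
{"api": "send_rows", "payload": {
  "motion": [0.5, 0.45, 0.5, 0, 2.5, 0, 0, 0, 0, 2.5]
}}

```text
time: 18.1
eef_pos: [0.5954, 0.1615, 0.1257]
tcp_rot: [0.708, -0.706, 0.017, -0.025]
contact_force: [-0.6, 0.5, -1.2]
opening: 0.366
```

```bash
python3 go.py 0.597 0.1621 0.12 -90
python3 - <<'E'
from h import *
im,d,P=shot('wrist')
s=ctrl.get_state();z=P[...,2];e=s['eef_pos']
m=(z>e[2]+.015)&(z<e[2]+.045)&(np.hypot(P[...,0]-e[0],P[...,1]-e[1])<.03)
q=P[m];zt=np.percentile(q[:,2],90);q=q[q[:,2]>zt-.004]
print('jar top',zt,cv2.minEnclosingCircle(q[:,:2].astype(np.float32)))
A=np.c_[q[:,:2],np.ones(len(q))];print(np.linalg.lstsq(A,q[:,2],rcond=None)[0])
E
```

```text
t 18.1 pos [0.5954 0.1615 0.1257] yaw -89.85 tilt 3.46 open 0.366 F [-0.6  0.5 -1.2] q6 1.66
total tool cm [-0.05 -0.13  0.58] spin 0.003 n 1
[np.float64(-0.05), np.float64(-0.13), np.float64(0.58)] 0.003
jar top 0.1638620053232203 ((0.6004588007926941, 0.16211000084877014), 0.029719030484557152)
[0.16192678 0.01264772 0.06650363]
```

Call:
{"api": "send_rows", "payload": {
  "motion": [0, 0, 1, 0, 2.5, 0, 0.05, 1, 0, 2.5, 0, 0.05, 0.7, 0, 2.5]
}}

```text
time: 18.45
eef_pos: [0.5993, 0.1616, 0.1017]
tcp_rot: [0.707, -0.706, 0.02, -0.029]
contact_force: [-0.5, -0.2, -1.3]
opening: 0.362
```

```bash
python3 go.py 0.597 0.1621 0.068 -90; python3 -c "
from h import *
shot('wrist','w8');shot('scene','c8')"
```

```text
t 18.45 pos [0.5993 0.1616 0.1017] yaw -89.91 tilt 4.0 open 0.362 F [-0.5 -0.2 -1.3] q6 1.66
total tool cm [-0.01  0.46  3.35] spin 0.002 n 1
[np.float64(-0.01), np.float64(0.46), np.float64(3.35)] 0.002
```

View pics/w8.png

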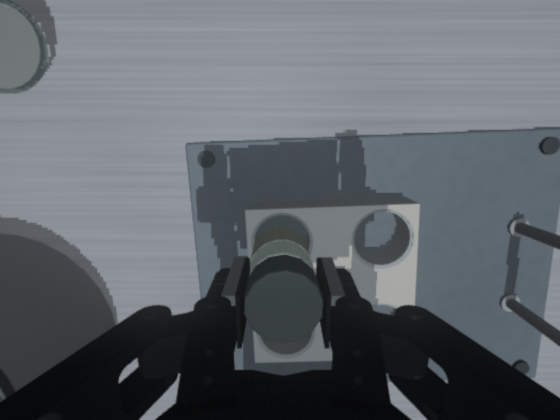

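View pics/c8.png

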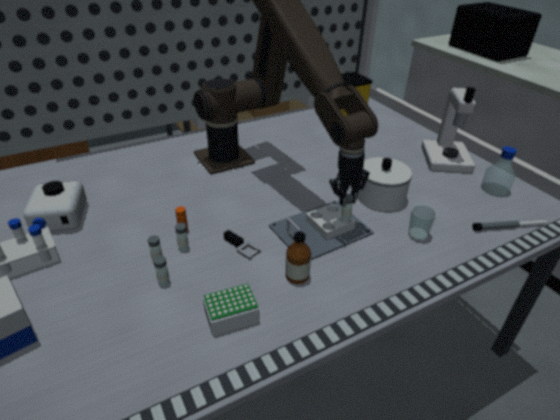

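Call:
{"api": "send_rows", "payload": {
  "motion": [0, 0.25, 0, 0, 2.5, 0, 0.05, 1, 0, 2.5, 0, 0.06, 1, 0, 2.5]
}}

```text
time: 18.85
eef_pos: [0.5973, 0.1621, 0.0811]
tcp_rot: [0.707, -0.706, 0.02, -0.029]
contact_force: [0.2, -0.0, -1.1]
opening: 0.362
```

```bash
python3 st.py; python3 go.py 0.597 0.1621 0.068 -90
```

```text
18.85 [0.5973 0.1621 0.0811] tool z [ 0.0696  0.0125 -0.9975] q [0.099 0.293 1.866 0.007 0.912 1.664] open 0.362 F [ 0.2 -0.  -1.1]
t 18.85 pos [0.5973 0.1621 0.0811] yaw -89.89 tilt 4.05 open 0.362 F [ 0.2 -0.  -1.1] q6 1.66
total tool cm [0.02 0.12 1.31] spin 0.002 n 1
[np.float64(0.02), np.float64(0.12), np.float64(1.31)] 0.002
```

Call:
{"api": "send_rows", "payload": {
  "motion": [0, 0.07, 0.7, 0, 2.5, 0, 0.05, 0.6, 0, 2.5, 0, 0, 0, 0, 5, 0, 0, 0, 0, 5, 0, 0, 0, 0, 5]
}}

```text
time: 19.35
eef_pos: [0.5963, 0.1625, 0.0651]
tcp_rot: [0.707, -0.706, 0.019, -0.028]
contact_force: [0.0, 0.7, -0.5]
opening: 0.585
```

```bash
python3 st.py; python3 -c "
from h import *
shot('wrist','w9')"
```

```text
19.35 [0.5963 0.1625 0.0651] tool z [ 0.0674  0.0125 -0.9976] q [0.1   0.315 1.872 0.007 0.886 1.664] open 0.585 F [ 0.   0.7 -0.5]
```

View pics/w9.png

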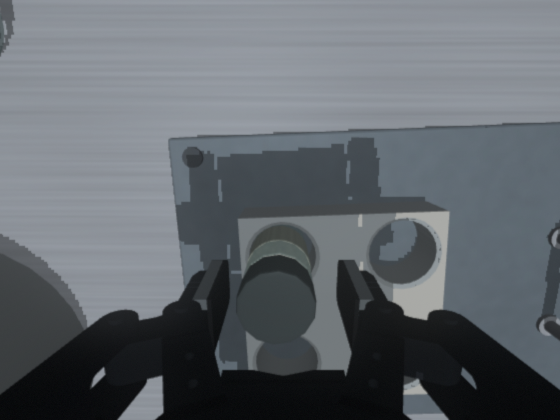

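Call:
{"api": "send_rows", "payload": {
  "motion": [0, 0, -3, 0, 5, 0, 0, -5, 0, 5, 0, 0, -4, 0, 6, 4, 0, -1, 0, 7, 5, 0, 0, 0, 8.5, 5, 0, 0, 0, 8.5, 5, 0, 0, 0, 8.5, 5, 0, 0, 0, 8.5, 5, 0, 0, 0, 8.5, 5, 0, 0, 0, 8.5, 5, 0, 0, 0, 8.5, 5, 0, 0, 0, 8.5]
}}

```text
time: 20.6
eef_pos: [0.5918, -0.279, 0.2029]
tcp_rot: [0.711, -0.702, 0.026, -0.031]
contact_force: [0.5, -0.1, 0.4]
opening: 0.993
```

```bash
python3 st.py; python3 go.py 0.556 -0.4096 0.12 -90
```

```text
20.6 [ 0.5918 -0.279   0.2029] tool z [ 0.0806  0.0081 -0.9967] q [-0.616  0.228  1.702  0.058  1.151  0.919] open 0.993 F [ 0.5 -0.1  0.4]
t 20.6 pos [ 0.5918 -0.279   0.2029] yaw -89.2 tilt 4.65 open 0.993 F [ 0.5 -0.1  0.4] q6 0.92
total tool cm [13.06  4.41  7.86] spin 0.014 n 5
[np.float64(2.61), np.float64(0.88), np.float64(1.57)] 0.003
[np.float64(2.61), np.float64(0.88), np.float64(1.57)] 0.003
[np.float64(2.62), np.float64(0.87), np.float64(1.57)] 0.003
[np.float64(2.62), np.float64(0.86), np.float64(1.57)] 0.003
[np.float64(2.62), np.float64(0.85), np.float64(1.58)] 0.003
```

Call:
{"api": "send_rows", "payload": {
  "motion": [0, -5, 0, 0, 8.5, 0, -5, 0, 0, 8.5]
}}

```text
time: 20.8
eef_pos: [0.6873, -0.2892, 0.2107]
tcp_rot: [-0.706, 0.707, -0.026, 0.029]
contact_force: [0.3, -0.1, 0.8]
opening: 0.998
```

```bash
python3 st.py
```

```text
20.8 [ 0.6873 -0.2892  0.2107] tool z [ 0.0778  0.0051 -0.997 ] q [-0.549  0.417  1.448  0.048  1.212  1.008] open 0.998 F [ 0.3 -0.1  0.8]
```

Call:
{"api": "send_rows", "payload": {
  "motion": [0, 5, 0, 0, 8.5, 0, 5, 0, 0, 8.5]
}}

```text
time: 21.0
eef_pos: [0.6001, -0.2952, 0.1912]
tcp_rot: [0.707, -0.706, 0.023, -0.029]
contact_force: [-1.7, -0.2, 0.9]
opening: 0.997
```

```bash
python3 st.py
```

```text
21.0 [ 0.6001 -0.2952  0.1912] tool z [ 0.0746  0.0088 -0.9972] q [-0.628  0.273  1.67   0.056  1.145  0.92 ] open 0.997 F [-1.7 -0.2  0.9]
```

Call:
{"api": "send_rows", "payload": {
  "motion": [0, -5, 0, 0, 8.5, 0, -5, 0, 0, 8.5]
}}

```text
time: 21.2
eef_pos: [0.6738, -0.2856, 0.1717]
tcp_rot: [-0.704, 0.71, 0.003, 0.023]
contact_force: [0.1, -1.1, 3.0]
opening: 0.995
```

```bash
python3 st.py
```

```text
21.2 [ 0.6738 -0.2856  0.1717] tool z [ 0.0282  0.0364 -0.9989] q [-0.555  0.449  1.477  0.049  1.211  1.006] open 0.995 F [ 0.1 -1.1  3. ]
```

Call:
{"api": "send_rows", "payload": {
  "motion": [0, 0, 0, 0, 8.5]
}}

```text
time: 21.3
eef_pos: [0.6742, -0.2837, 0.166]
tcp_rot: [-0.705, 0.709, 0.007, 0.022]
contact_force: [0.2, 0.2, -0.4]
opening: 0.995
```

```bash
python3 st.py;python3 go.py 0.556 -0.4096 0.12 -90
```

```text
21.3 [ 0.6742 -0.2837  0.166 ] tool z [ 0.0224  0.0408 -0.9989] q [-0.553  0.457  1.477  0.05   1.21   1.007] open 0.995 F [ 0.2  0.2 -0.4]
t 21.3 pos [ 0.6742 -0.2837  0.166 ] yaw -90.33 tilt 2.67 open 0.995 F [ 0.2  0.2 -0.4] q6 1.01
total tool cm [12.83 11.83  3.82] spin -0.006 n 6
[np.float64(2.14), np.float64(1.97), np.float64(0.64)] -0.001
[np.float64(2.14), np.float64(1.97), np.float64(0.64)] -0.001
[np.float64(2.13), np.float64(1.98), np.float64(0.64)] -0.001
[np.float64(2.13), np.float64(1.98), np.float64(0.64)] -0.001
[np.float64(2.13), np.float64(1.98), np.float64(0.64)] -0.001
[np.float64(2.13), np.float64(1.98), np.float64(0.64)] -0.001
```

Call:
{"api": "send_rows", "payload": {
  "motion": [2, 2, 0, 0, 8.5, 3, 2.5, 0, 0, 8.5, 3, 2.5, 0, 0, 8.5, 2.5, 2.5, 0, 0, 8.5, 1, 0.8, 0, 0, 8.5, 0, 0, 0, 0, 8.5]
}}

```text
time: 21.9
eef_pos: [0.5683, -0.4012, 0.1602]
tcp_rot: [-0.706, 0.707, 0.005, 0.022]
contact_force: [-0.4, 0.4, 0.4]
opening: 0.995
```

```bash
python3 st.py;python3 go.py 0.556 -0.4096 0.12 -90;  python3 - <<'E'
from h import *
im,d,P=shot('wrist','w10')
z=P[...,2]
m=((z>.08)&(z<.093)&(P[...,1]<-.2)).astype(np.uint8)
n,l,st,ce=cv2.connectedComponentsWithStats(m)
for i in range(1,n):
    if st[i,4]<60: continue
    q=P[l==i][:,:2].astype(np.float32); cc,r=cv2.minEnclosingCircle(q)
    print(len(q),ce[i].round(),np.round(cc,4),round(r,4),im[l==i].mean(0).round())
E
```

```text
21.9 [ 0.5683 -0.4012  0.1602] tool z [ 0.0231  0.0382 -0.999 ] q [-0.776  0.392  1.576  0.047  1.184  0.778] open 0.995 F [-0.4  0.4  0.4]
t 21.9 pos [ 0.5683 -0.4012  0.1602] yaw -90.05 tilt 2.56 open 0.995 F [-0.4  0.4  0.4] q6 0.78
total tool cm [1.   1.32 3.95] spin -0.001 n 2
[np.float64(0.5), np.float64(0.66), np.float64(1.98)] -0.0
[np.float64(0.5), np.float64(0.66), np.float64(1.98)] -0.0
1513 [298. 242.] [ 0.5554 -0.4101] 0.0159 [58. 64. 67.]
1206 [286. 351.] [ 0.4656 -0.402 ] 0.0161 [75. 84. 87.]
643 [188. 366.] [ 0.4465 -0.3201] 0.0159 [56. 62. 64.]
```

View pics/w10.png

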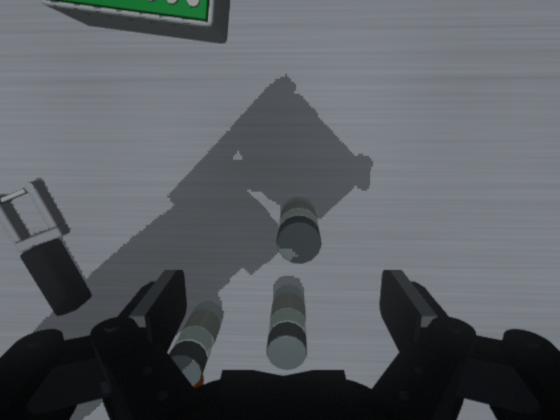

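Call:
{"api": "send_rows", "payload": {
  "motion": [0.8, 1.0, 1, 0, 8.5, 0, 0.05, 2.5, 0, 8.5, 0, 0.05, 2.5, 0, 8.5, 0, 0, 2, 0, 8.5]
}}

```text
time: 22.35
eef_pos: [0.5642, -0.4055, 0.0825]
tcp_rot: [0.709, -0.705, 0.001, -0.022]
contact_force: [-0.7, 0.4, -0.0]
opening: 0.997
```

```bash
python3 st.py;python3 go.py 0.556 -0.4095 0.054 -90
```

```text
22.35 [ 0.5642 -0.4055  0.0825] tool z [ 0.0319  0.0304 -0.999 ] q [-0.785  0.468  1.626  0.051  1.047  0.755] open 0.997 F [-0.7  0.4 -0. ]
t 22.35 pos [ 0.5642 -0.4055  0.0825] yaw -89.66 tilt 2.52 open 0.997 F [-0.7  0.4 -0. ] q6 0.75
total tool cm [0.48 0.91 2.81] spin 0.006 n 1
[np.float64(0.48), np.float64(0.91), np.float64(2.81)] 0.006
```

Call:
{"api": "send_rows", "payload": {
  "motion": [0.4, 0.9, 1, 0, 8.5, 0, 0.2, 1.2, 0, 8.5, 0, 0.05, 0.2, 0, 8.5]
}}

```text
time: 22.65
eef_pos: [0.5517, -0.4053, 0.0519]
tcp_rot: [0.71, -0.704, -0.003, -0.022]
contact_force: [-0.7, 0.2, -0.6]
opening: 0.993
```

```bash
python3 st.py;python3 go.py 0.556 -0.4095 0.054 -90
```

```text
22.65 [ 0.5517 -0.4053  0.0519] tool z [ 0.0264  0.0357 -0.999 ] q [-0.798  0.491  1.658  0.052  1.001  0.736] open 0.993 F [-0.7  0.2 -0.6]
t 22.65 pos [ 0.5517 -0.4053  0.0519] yaw -89.44 tilt 2.55 open 0.993 F [-0.7  0.2 -0.6] q6 0.74
total tool cm [ 0.42 -0.43 -0.21] spin 0.01 n 1
[np.float64(0.42), np.float64(-0.43), np.float64(-0.21)] 0.01
```

Call:
{"api": "send_rows", "payload": {
  "motion": [0.4, -0.35, -0.1, 0, 7, 0, 0, 0, 0, 2.5, 0, 0, 0, 0, 2.5, 0, 0, 0, 0, 2.5, 0, 0, 0, 0, 2.5]
}}

```text
time: 23.15
eef_pos: [0.5574, -0.4113, 0.0566]
tcp_rot: [0.71, -0.704, -0.0, -0.022]
contact_force: [0.0, 0.2, -1.3]
opening: 0.36
```

```bash
python3 st.py
```

```text
23.15 [ 0.5574 -0.4113  0.0566] tool z [ 0.0308  0.0313 -0.999 ] q [-0.798  0.497  1.638  0.052  1.007  0.735] open 0.36 F [ 0.   0.2 -1.3]
```

Call:
{"api": "send_rows", "payload": {
  "motion": [0, 0, -3, 0, 2.5, 0, 0, -5, 0, 2.5, -2, 0, -4, 0, 2.5, -5, 0, 0, 0, 2.5, -5, 0, 0, 0, 2.5, -5, 0, 0, 0, 2.5, -5, 0, 0, 0, 2.5, -5, 0, 0, 0, 2.5, -5, 0, 0, 0, 2.5, -5, 0, 0, 0, 2.5, -4, 0, 0, 0, 2.5]
}}

```text
time: 24.25
eef_pos: [0.5499, -0.004, 0.1966]
tcp_rot: [-0.706, 0.707, -0.004, 0.024]
contact_force: [-0.1, 1.3, 0.1]
opening: 0.361
```

```bash
python3 st.py;python3 go.py 0.5984 0.097 0.17 -90
```

```text
24.25 [ 0.5499 -0.004   0.1966] tool z [ 0.0388  0.0285 -0.9988] q [-0.208  0.022  1.941  0.039  1.147  1.348] open 0.361 F [-0.1  1.3  0.1]
t 24.25 pos [ 0.5499 -0.004   0.1966] yaw -90.04 tilt 2.76 open 0.361 F [-0.1  1.3  0.1] q6 1.35
total tool cm [-10.02  -4.72   3.13] spin -0.001 n 4
[np.float64(-2.51), np.float64(-1.18), np.float64(0.78)] -0.0
[np.float64(-2.51), np.float64(-1.18), np.float64(0.78)] -0.0
[np.float64(-2.51), np.float64(-1.18), np.float64(0.78)] -0.0
[np.float64(-2.5), np.float64(-1.18), np.float64(0.78)] -0.0
```

Call:
{"api": "send_rows", "payload": {
  "motion": [-2.5, -1.2, 0.5, 0, 2.5, -2.5, -1.2, 0.5, 0, 2.5, -2.5, -1.1, 0.5, 0, 2.5, -1.5, -0.8, 0.5, 0, 2.5, 0, 0, 0, 0, 2.5]
}}

```text
time: 24.75
eef_pos: [0.5932, 0.0964, 0.1821]
tcp_rot: [0.709, -0.704, 0.004, -0.025]
contact_force: [-0.1, 0.4, -1.4]
opening: 0.362
```

```bash
python3 st.py;python3 go.py 0.5984 0.097 0.11 -90
```

```text
24.75 [0.5932 0.0964 0.1821] tool z [ 0.0414  0.029  -0.9987] q [-0.02   0.146  1.836  0.033  1.119  1.53 ] open 0.362 F [-0.1  0.4 -1.4]
t 24.75 pos [0.5932 0.0964 0.1821] yaw -89.56 tilt 2.9 open 0.362 F [-0.1  0.4 -1.4] q6 1.53
total tool cm [ 0.16 -0.22  7.22] spin 0.008 n 3
[np.float64(0.05), np.float64(-0.07), np.float64(2.41)] 0.003
[np.float64(0.05), np.float64(-0.07), np.float64(2.41)] 0.003
[np.float64(0.05), np.float64(-0.07), np.float64(2.41)] 0.003
```

Call:
{"api": "send_rows", "payload": {
  "motion": [0.05, 0, 2, 0, 2.5, 0.05, 0.05, 2.5, 0, 2.5, 0, 0.1, 1.5, 0, 2.5, 0, 0, 0, 0, 2.5]
}}

```text
time: 25.15
eef_pos: [0.5948, 0.0948, 0.1215]
tcp_rot: [0.709, -0.704, 0.006, -0.025]
contact_force: [-0.6, 0.1, -1.6]
opening: 0.366
```

```bash
python3 st.py;python3 go.py 0.5984 0.097 0.08 -90
```

```text
25.15 [0.5948 0.0948 0.1215] tool z [ 0.043   0.0269 -0.9987] q [-0.022  0.217  1.874  0.033  1.009  1.525] open 0.366 F [-0.6  0.1 -1.6]
t 25.15 pos [0.5948 0.0948 0.1215] yaw -89.58 tilt 2.91 open 0.366 F [-0.6  0.1 -1.6] q6 1.53
total tool cm [-0.11 -0.18  4.17] spin 0.007 n 2
[np.float64(-0.06), np.float64(-0.09), np.float64(2.08)] 0.004
[np.float64(-0.06), np.float64(-0.09), np.float64(2.08)] 0.004
```

Call:
{"api": "send_rows", "payload": {
  "motion": [-0.05, -0.25, 0.5, 0, 2.5, 0, 0.05, 1.3, 0, 2.5, 0, 0.05, 0.8, 0, 2.5, 0, 0, 0, 0, 2.5]
}}

```text
time: 25.55
eef_pos: [0.5992, 0.0946, 0.0962]
tcp_rot: [0.709, -0.705, 0.007, -0.026]
contact_force: [0.0, -0.0, -1.6]
opening: 0.361
```

```bash
python3 st.py;python3 go.py 0.598 0.0957 0.067 -90; python3 -c "
from h import *
shot('wrist','w11')"
```

```text
25.55 [0.5992 0.0946 0.0962] tool z [ 0.0467  0.0264 -0.9986] q [-0.022  0.257  1.878  0.033  0.961  1.525] open 0.361 F [ 0.  -0.  -1.6]
t 25.55 pos [0.5992 0.0946 0.0962] yaw -89.67 tilt 3.08 open 0.361 F [ 0.  -0.  -1.6] q6 1.53
total tool cm [-0.03  0.25  2.91] spin 0.006 n 1
[np.float64(-0.03), np.float64(0.25), np.float64(2.91)] 0.006
```

View pics/w11.png

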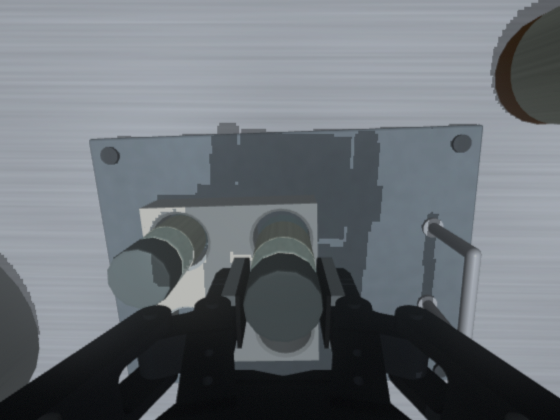

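Call:
{"api": "send_rows", "payload": {
  "motion": [0, 0.15, 0.8, 0, 2.5, 0, 0.05, 1, 0, 2.5, 0, 0.05, 0.8, 0, 2.5]
}}

```text
time: 25.9
eef_pos: [0.5999, 0.0955, 0.0718]
tcp_rot: [0.709, -0.705, 0.009, -0.028]
contact_force: [0.8, -0.5, -1.1]
opening: 0.359
```

```bash
python3 st.py
```

```text
25.9 [0.5999 0.0955 0.0718] tool z [ 0.0523  0.0266 -0.9983] q [-0.02   0.291  1.889  0.035  0.911  1.524] open 0.359 F [ 0.8 -0.5 -1.1]
```

Foot is at ~15 mm; finish down, release and leave.

Call:
{"api": "send_rows", "payload": {
  "motion": [0, 0.05, 0.5, 0, 2.5, 0, 0, 0.1, 0, 5, 0, 0, 0, 0, 5, 0, 0, 0, 0, 5]
}}

```text
time: 26.3
eef_pos: [0.5993, 0.0958, 0.0637]
tcp_rot: [0.709, -0.705, 0.009, -0.027]
contact_force: [0.1, 0.0, 0.5]
opening: 0.583
```

```bash
python3 st.py; python3 -c "
from h import *
shot('wrist','w12')"
```

```text
26.3 [0.5993 0.0958 0.0637] tool z [ 0.051   0.0265 -0.9983] q [-0.02   0.302  1.892  0.035  0.898  1.524] open 0.583 F [0.1 0.  0.5]
```

View pics/w12.png

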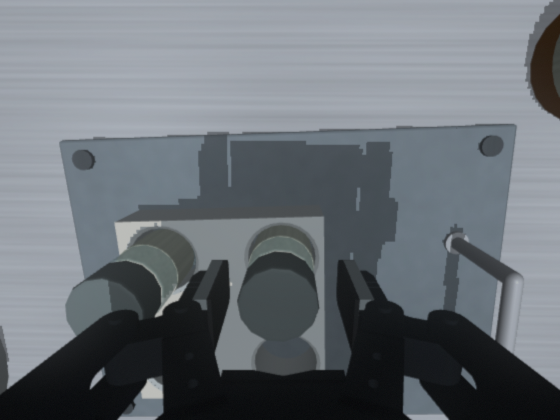

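Call:
{"api": "send_rows", "payload": {
  "motion": [0, 0, -3, 0, 5, 0, 0, -5, 0, 5, 2, 0, -4, 0, 6, 5, 0.5, 0, 0, 8.5, 5, 0.5, 0, 0, 8.5, 5, 0.5, 0, 0, 8.5, 5, 0.5, 0, 0, 8.5, 5, 0.5, 0, 0, 8.5, 5, 0.5, 0, 0, 8.5, 5, 0.5, 0, 0, 8.5, 5, 0.5, 0, 0, 8.5]
}}

```text
time: 27.45
eef_pos: [0.5597, -0.3263, 0.1824]
tcp_rot: [0.713, -0.7, 0.015, -0.029]
contact_force: [0.8, 0.9, 0.9]
opening: 0.996
```

```bash
python3 st.py;python3 go.py 0.4665 -0.401 0.17 -90
```

```text
27.45 [ 0.5597 -0.3263  0.1824] tool z [ 0.0624  0.021  -0.9978] q [-0.706  0.247  1.718  0.062  1.144  0.822] open 0.996 F [0.8 0.9 0.9]
t 27.45 pos [ 0.5597 -0.3263  0.1824] yaw -88.95 tilt 3.77 open 0.996 F [0.8 0.9 0.9] q6 0.82
total tool cm [7.33 9.5  0.5 ] spin 0.018 n 4
[np.float64(1.83), np.float64(2.38), np.float64(0.13)] 0.005
[np.float64(1.84), np.float64(2.37), np.float64(0.13)] 0.005
[np.float64(1.85), np.float64(2.36), np.float64(0.13)] 0.005
[np.float64(1.86), np.float64(2.35), np.float64(0.13)] 0.005
```

Use a fast −x then +x reversal to reduce tilt while getting there.

Call:
{"api": "send_rows", "payload": {
  "motion": [2.5, 5, 0, 0, 8.5, 2.5, 5, 0, 0, 8.5, 0, -5, 0, 0, 8.5, 0, 0, 0, 0, 8.5]
}}

```text
time: 27.85
eef_pos: [0.5107, -0.3812, 0.1715]
tcp_rot: [-0.706, 0.708, -0.009, 0.028]
contact_force: [-0.1, 0.2, 0.6]
opening: 0.997
```

```bash
python3 st.py;python3 go.py 0.4665 -0.401 0.17 -90
```

```text
27.85 [ 0.5107 -0.3812  0.1715] tool z [ 0.0532  0.0264 -0.9982] q [-0.823  0.244  1.742  0.063  1.139  0.724] open 0.997 F [-0.1  0.2  0.6]
t 27.85 pos [ 0.5107 -0.3812  0.1715] yaw -90.08 tilt 3.4 open 0.997 F [-0.1  0.2  0.6] q6 0.72
total tool cm [ 1.99  4.42 -0.14] spin -0.001 n 2
[np.float64(0.99), np.float64(2.21), np.float64(-0.07)] -0.001
[np.float64(0.99), np.float64(2.21), np.float64(-0.07)] -0.001
```

Call:
{"api": "send_rows", "payload": {
  "motion": [0.9, 2, 0, 0, 8.5, 0.9, 2, 1, 0, 8.5, 0, 0.3, 2.5, 0, 8.5, 0, 0.2, 2.5, 0, 8.5, 0, 0.1, 1.5, 0, 8.5, 0, 0, 0, 0, 8.5]
}}

```text
time: 28.45
eef_pos: [0.4669, -0.3997, 0.0933]
tcp_rot: [-0.706, 0.707, -0.011, 0.027]
contact_force: [-1.0, 0.3, -0.7]
opening: 0.995
```

```bash
python3 st.py;python3 go.py 0.4675 -0.4005 0.054 -90;   python3 - <<'E'
from h import *
im,d,P=shot('wrist','w13')
z=P[...,2]
m=((z>.08)&(z<.093)&(P[...,1]<-.2)).astype(np.uint8)
n,l,st,ce=cv2.connectedComponentsWithStats(m)
for i in range(1,n):
    if st[i,4]<60: continue
    q=P[l==i][:,:2].astype(np.float32); cc,r=cv2.minEnclosingCircle(q)
    print(len(q),ce[i].round(),np.round(cc,4),round(r,4),im[l==i].mean(0).round())
E
```

```text
28.45 [ 0.4669 -0.3997  0.0933] tool z [ 0.0548  0.0226 -0.9982] q [-0.896  0.289  1.844  0.068  0.993  0.64 ] open 0.995 F [-1.   0.3 -0.7]
t 28.45 pos [ 0.4669 -0.3997  0.0933] yaw -90.07 tilt 3.4 open 0.995 F [-1.   0.3 -0.7] q6 0.64
total tool cm [0.17 0.15 3.93] spin -0.001 n 2
[np.float64(0.09), np.float64(0.08), np.float64(1.96)] -0.001
[np.float64(0.09), np.float64(0.08), np.float64(1.96)] -0.001
2971 [285. 266.] [ 0.4656 -0.4017] 0.016 [54. 60. 62.]
1538 [117. 293.] [ 0.4483 -0.3167] 0.0158 [48. 53. 55.]
532 [ 91. 412.] [ 0.374  -0.2902] 0.0116 [89. 42.  2.]
```

View pics/w13.png

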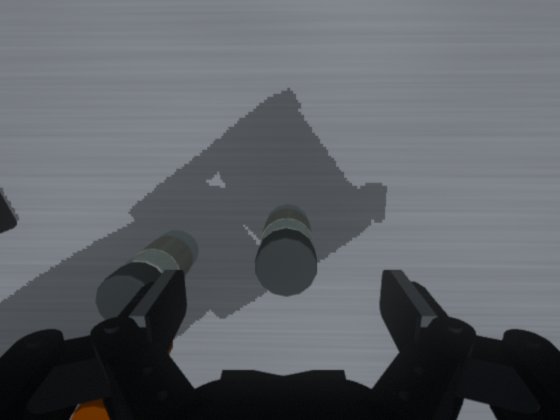

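Call:
{"api": "send_rows", "payload": {
  "motion": [0.15, 0.1, 0, 0, 6, 0, 0.1, 1.5, 0, 6, 0, 0.15, 1.3, 0, 6, 0, 0.05, 0.4, 0, 6]
}}

```text
time: 28.9
eef_pos: [0.468, -0.4035, 0.0652]
tcp_rot: [0.707, -0.707, 0.017, -0.027]
contact_force: [0.4, 0.0, -0.5]
opening: 0.702
```

```bash
python3 st.py;python3 go.py 0.467 -0.4010 0.054 -90
```

```text
28.9 [ 0.468  -0.4035  0.0652] tool z [ 0.0618  0.0139 -0.998 ] q [-0.899  0.329  1.853  0.071  0.933  0.63 ] open 0.702 F [ 0.4  0.  -0.5]
t 28.9 pos [ 0.468  -0.4035  0.0652] yaw -89.97 tilt 3.63 open 0.702 F [ 0.4  0.  -0.5] q6 0.63
total tool cm [-0.23  0.17  1.12] spin 0.0 n 1
[np.float64(-0.23), np.float64(0.17), np.float64(1.12)] 0.0
```

Call:
{"api": "send_rows", "payload": {
  "motion": [-0.2, 0.15, 1.1, 0, 6, 0, 0, 0, 0, 2.5, 0, 0, 0, 0, 2.5, 0, 0, 0, 0, 2.5, 0, 0, 0, 0, 2.5]
}}

```text
time: 29.4
eef_pos: [0.4668, -0.4007, 0.052]
tcp_rot: [0.707, -0.707, 0.016, -0.027]
contact_force: [-0.3, 0.7, -1.2]
opening: 0.361
```

```bash
python3 st.py
```

```text
29.4 [ 0.4668 -0.4007  0.052 ] tool z [ 0.0607  0.0153 -0.998 ] q [-0.897  0.344  1.862  0.072  0.91   0.63 ] open 0.361 F [-0.3  0.7 -1.2]
```

Call:
{"api": "send_rows", "payload": {
  "motion": [0, 0, -3, 0, 2.5, 0, 0, -5, 0, 2.5, -2, 0, -4.5, 0, 2.5, -5, -0.5, 0, 0, 2.5, -5, -0.5, 0, 0, 2.5, -5, -0.5, 0, 0, 2.5, -5, -0.5, 0, 0, 2.5, -5, -0.5, 0, 0, 2.5, -5, -0.5, 0, 0, 2.5, -5, -0.5, 0, 0, 2.5, -5, -0.5, 0, 0, 2.5, -4, -0.5, 0, 0, 2.5]
}}

```text
time: 30.6
eef_pos: [0.5044, 0.0578, 0.195]
tcp_rot: [-0.702, 0.711, -0.019, 0.029]
contact_force: [0.9, -0.3, -1.0]
opening: 0.363
```

```bash
python3 st.py;python3 go.py 0.5288 0.1595 0.17 -90
```

```text
30.6 [0.5044 0.0578 0.195 ] tool z [ 0.069   0.0134 -0.9975] q [-0.096 -0.094  2.056  0.022  1.112  1.478] open 0.363 F [ 0.9 -0.3 -1. ]
t 30.6 pos [0.5044 0.0578 0.195 ] yaw -90.67 tilt 4.03 open 0.363 F [ 0.9 -0.3 -1. ] q6 1.48
total tool cm [-10.16  -2.13   2.8 ] spin -0.012 n 4
[np.float64(-2.54), np.float64(-0.53), np.float64(0.7)] -0.003
[np.float64(-2.54), np.float64(-0.54), np.float64(0.7)] -0.003
[np.float64(-2.54), np.float64(-0.55), np.float64(0.7)] -0.003
[np.float64(-2.53), np.float64(-0.56), np.float64(0.7)] -0.003
```

Call:
{"api": "send_rows", "payload": {
  "motion": [-2.5, -0.6, 0.3, 0, 2.5, -2.5, -0.6, 0.3, 0, 2.5, -2.5, -0.6, 0.3, 0, 2.5, -1.5, -0.4, 0.3, 0, 2.5, 0, 0, 0, 0, 2.5]
}}

```text
time: 31.1
eef_pos: [0.5269, 0.1576, 0.1866]
tcp_rot: [-0.706, 0.708, -0.019, 0.03]
contact_force: [0.0, -0.9, -0.3]
opening: 0.362
```

```bash
python3 st.py;python3 go.py 0.5288 0.1595 0.10 -90
```

```text
31.1 [0.5269 0.1576 0.1866] tool z [ 0.0702  0.0153 -0.9974] q [0.102 0.014 1.969 0.009 1.088 1.673] open 0.362 F [ 0.  -0.9 -0.3]
t 31.1 pos [0.5269 0.1576 0.1866] yaw -90.15 tilt 4.12 open 0.362 F [ 0.  -0.9 -0.3] q6 1.67
total tool cm [-0.05  0.42  8.65] spin -0.003 n 3
[np.float64(-0.02), np.float64(0.14), np.float64(2.88)] -0.001
[np.float64(-0.02), np.float64(0.14), np.float64(2.88)] -0.001
[np.float64(-0.02), np.float64(0.14), np.float64(2.88)] -0.001
```

Call:
{"api": "send_rows", "payload": {
  "motion": [0, 0.15, 2, 0, 2.5, 0, 0.2, 2.5, 0, 2.5, 0, 0.2, 2, 0, 2.5, 0, 0.1, 1, 0, 2.5, 0, 0, 0, 0, 2.5]
}}

```text
time: 31.6
eef_pos: [0.526, 0.1568, 0.111]
tcp_rot: [-0.706, 0.708, -0.021, 0.031]
contact_force: [-0.4, -0.5, -1.1]
opening: 0.36
```

```bash
python3 st.py;python3 go.py 0.5288 0.1595 0.08 -90; python3 -c "
from h import *
shot('wrist','w14')"
```

```text
31.6 [0.526  0.1568 0.111 ] tool z [ 0.0729  0.0141 -0.9972] q [0.102 0.105 2.025 0.008 0.938 1.671] open 0.36 F [-0.4 -0.5 -1.1]
t 31.6 pos [0.526  0.1568 0.111 ] yaw -90.13 tilt 4.26 open 0.36 F [-0.4 -0.5 -1.1] q6 1.67
total tool cm [-0.23 -0.06  3.12] spin -0.002 n 1
[np.float64(-0.23), np.float64(-0.06), np.float64(3.12)] -0.002
```

View pics/w14.png

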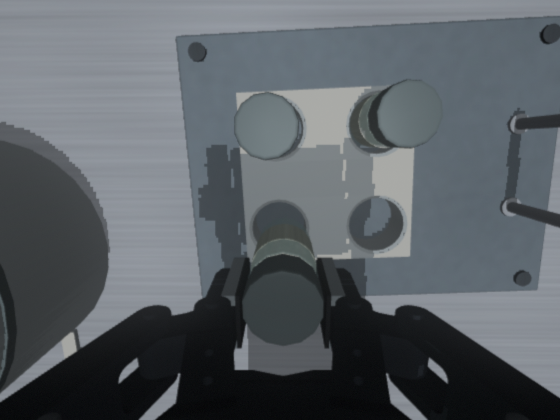

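Call:
{"api": "send_rows", "payload": {
  "motion": [-0.22, -0.15, 0, 0, 2.5, 0, 0.05, 1, 0, 2.5, 0, 0.08, 1, 0, 2.5, 0, 0, 0, 0, 2.5]
}}

```text
time: 32.05
eef_pos: [0.5311, 0.1593, 0.0945]
tcp_rot: [-0.705, 0.708, -0.023, 0.034]
contact_force: [0.1, -0.4, -0.2]
opening: 0.365
```

```bash
python3 st.py;python3 go.py 0.5285 0.1595 0.062 -90
```

```text
32.05 [0.5311 0.1593 0.0945] tool z [ 0.0813  0.0149 -0.9966] q [0.106 0.137 2.025 0.008 0.897 1.675] open 0.365 F [ 0.1 -0.4 -0.2]
t 32.05 pos [0.5311 0.1593 0.0945] yaw -90.16 tilt 4.74 open 0.365 F [ 0.1 -0.4 -0.2] q6 1.67
total tool cm [0.03 0.52 3.22] spin -0.003 n 1
[np.float64(0.03), np.float64(0.52), np.float64(3.22)] -0.003
```

Call:
{"api": "send_rows", "payload": {
  "motion": [0, 0.35, 0, 0, 2.5, 0, 0.08, 0.8, 0, 2.5]
}}

```text
time: 32.25
eef_pos: [0.5282, 0.1596, 0.0869]
tcp_rot: [-0.705, 0.708, -0.024, 0.035]
contact_force: [-0.2, 1.1, -0.5]
opening: 0.364
```

```bash
python3 st.py;python3 go.py 0.5280 0.1595 0.062 -90; python3 -c "
from h import *
shot('wrist','w15')"
```

```text
32.25 [0.5282 0.1596 0.0869] tool z [ 0.0836  0.0151 -0.9964] q [0.107 0.142 2.036 0.008 0.879 1.676] open 0.364 F [-0.2  1.1 -0.5]
t 32.25 pos [0.5282 0.1596 0.0869] yaw -90.14 tilt 4.87 open 0.364 F [-0.2  1.1 -0.5] q6 1.68
total tool cm [0.05 0.23 2.48] spin -0.003 n 1
[np.float64(0.05), np.float64(0.23), np.float64(2.48)] -0.003
```

View pics/w15.png

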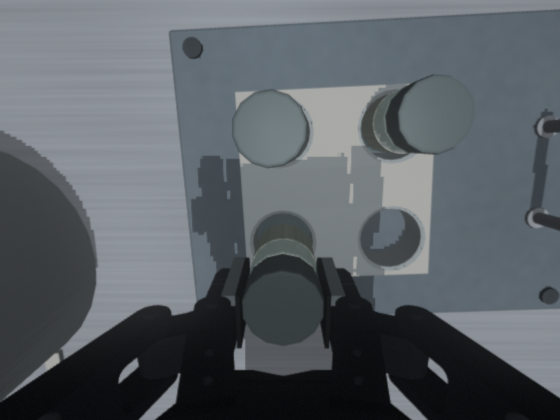

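Entering the well; go down, release.

Call:
{"api": "send_rows", "payload": {
  "motion": [0, 0.08, 0.9, 0, 2.5, 0, 0.08, 0.9, 0, 2.5, 0, 0.05, 0.6, 0, 2.5]
}}

```text
time: 32.6
eef_pos: [0.5289, 0.1597, 0.0614]
tcp_rot: [-0.706, 0.707, -0.025, 0.035]
contact_force: [-7.9, -1.7, 31.3]
opening: 0.367
```

```bash
python3 st.py
```

```text
32.6 [0.5289 0.1597 0.0614] tool z [ 0.0854  0.014  -0.9963] q [0.107 0.183 2.045 0.006 0.827 1.676] open 0.367 F [-7.9 -1.7 31.3]
```

Call:
{"api": "send_rows", "payload": {
  "motion": [0, 0, -0.1, 0, 5, 0, 0, 0, 0, 5, 0, 0, 0, 0, 5]
}}

```text
time: 32.9
eef_pos: [0.5296, 0.1596, 0.0619]
tcp_rot: [-0.706, 0.707, -0.026, 0.035]
contact_force: [0.3, 0.2, 0.7]
opening: 0.587
```

```bash
python3 st.py; python3 -c "
from h import *
shot('wrist','w16')"
```

```text
32.9 [0.5296 0.1596 0.0619] tool z [ 0.0862  0.014  -0.9962] q [0.107 0.184 2.043 0.006 0.827 1.676] open 0.587 F [0.3 0.2 0.7]
```

View pics/w16.png

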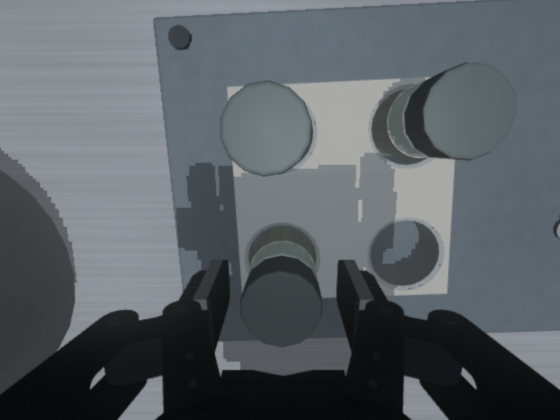

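Call:
{"api": "send_rows", "payload": {
  "motion": [0, 0, -3, 0, 5, 0, 0, -5, 0, 5, 2, -0.5, -4, 0, 6, 5, -0.6, 0, 0, 8.5, 5, -0.6, 0, 0, 8.5, 5, -0.6, 0, 0, 8.5, 5, -0.6, 0, 0, 8.5, 5, -0.6, 0, 0, 8.5, 5, -0.6, 0, 0, 8.5, 5, -0.6, 0, 0, 8.5, 4, -0.6, 0, 0, 8.5]
}}

```text
time: 34.05
eef_pos: [0.5713, -0.2526, 0.1842]
tcp_rot: [0.709, -0.703, 0.026, -0.035]
contact_force: [0.9, -0.7, 0.4]
opening: 0.997
```

```bash
python3 st.py
```

```text
34.05 [ 0.5713 -0.2526  0.1842] tool z [ 0.087   0.0131 -0.9961] q [-0.603  0.18   1.794  0.067  1.104  0.931] open 0.997 F [ 0.9 -0.7  0.4]
```

Call:
{"api": "send_rows", "payload": {
  "motion": [0, -5, -0.5, 0, 8.5, 0, -5, 0, 0, 8.5, 0, 5, -0.5, 0, 8.5, 0, 5, -0.5, 0, 8.5, 0, -5, 0, 0, 8.5, 0, -5, 0, 0, 8.5, 0, 0, 0, 0, 8.5]
}}

```text
time: 34.75
eef_pos: [0.6527, -0.2534, 0.1591]
tcp_rot: [-0.704, 0.71, 0.01, 0.026]
contact_force: [0.9, -0.3, -0.8]
opening: 0.997
```

```bash
python3 st.py
```

```text
34.75 [ 0.6527 -0.2534  0.1591] tool z [ 0.0225  0.0508 -0.9985] q [-0.535  0.4    1.568  0.06   1.181  1.021] open 0.997 F [ 0.9 -0.3 -0.8]
```

```bash
python3 go.py 0.447 -0.3175 0.14 -90
```

```text
t 34.75 pos [ 0.6527 -0.2534  0.1591] yaw -90.45 tilt 3.19 open 0.997 F [ 0.9 -0.3 -0.8] q6 1.02
total tool cm [ 6.66 20.55  1.12] spin -0.008 n 7
[np.float64(0.95), np.float64(2.94), np.float64(0.16)] -0.001
[np.float64(0.95), np.float64(2.94), np.float64(0.16)] -0.001
[np.float64(0.94), np.float64(2.94), np.float64(0.16)] -0.001
[np.float64(0.94), np.float64(2.94), np.float64(0.16)] -0.001
[np.float64(0.94), np.float64(2.94), np.float64(0.16)] -0.001
[np.float64(0.93), np.float64(2.94), np.float64(0.16)] -0.001
[np.float64(0.93), np.float64(2.94), np.float64(0.16)] -0.001
```

Call:
{"api": "send_rows", "payload": {
  "motion": [1, 3, -0.1, 0, 8, 1, 3, 0, 0, 8, 1, 3, 0, 0, 8, 1, 3, 0, 0, 8, 1, 3, 0, 0, 8, 1, 2.5, 0, 0, 8, 0.3, 1.5, 0, 0, 8, 0, 0, 0, 0, 8]
}}

```text
time: 35.55
eef_pos: [0.4546, -0.3152, 0.1502]
tcp_rot: [-0.705, 0.708, 0.011, 0.025]
contact_force: [1.0, 0.2, 0.8]
opening: 0.937
```

```bash
python3 st.py;  python3 - <<'E'
from h import *
im,d,P=shot('wrist','w17')
z=P[...,2]
m=((z>.08)&(z<.095)&(P[...,1]<-.2)).astype(np.uint8)
n,l,st,ce=cv2.connectedComponentsWithStats(m)
for i in range(1,n):
    if st[i,4]<60: continue
    q=P[l==i][:,:2].astype(np.float32); cc,r=cv2.minEnclosingCircle(q)
    print(len(q),ce[i].round(),np.round(cc,4),round(r,4),im[l==i].mean(0).round())
E
python3 go.py 0.447 -0.3175 0.1 -90
```

```text
35.55 [ 0.4546 -0.3152  0.1502] tool z [ 0.0198  0.0513 -0.9985] q [-0.812  0.11   1.939  0.055  1.117  0.738] open 0.937 F [1.  0.2 0.8]
1659 [291. 241.] [ 0.4454 -0.3183] 0.016 [63. 69. 72.]
1325 [256. 342.] [ 0.3656 -0.2934] 0.0166 [144.  82.  30.]
t 35.6 pos [ 0.4555 -0.3152  0.1504] yaw -90.19 tilt 3.15 open 0.937 F [0.4 0.6 0.3] q6 0.74
total tool cm [0.49 0.95 5.01] spin -0.003 n 2
[np.float64(0.24), np.float64(0.48), np.float64(2.5)] -0.002
[np.float64(0.24), np.float64(0.48), np.float64(2.5)] -0.002
```

View pics/w17.png

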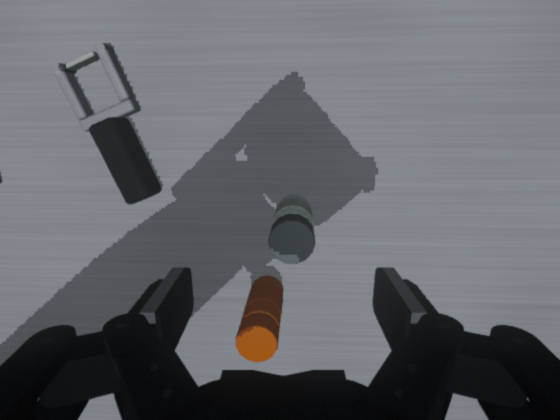

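Call:
{"api": "send_rows", "payload": {
  "motion": [0.3, 0.8, 1, 0, 7, 0, 0.2, 2.5, 0, 7, 0, 0.2, 2.5, 0, 7, 0, 0.1, 1.5, 0, 7]
}}

```text
time: 36.0
eef_pos: [0.4483, -0.3159, 0.0755]
tcp_rot: [0.707, -0.707, -0.006, -0.025]
contact_force: [-0.2, -0.3, -0.6]
opening: 0.819
```

```bash
python3 st.py; python3 go.py 0.4458 -0.3173 0.054 -90
```

```text
36.0 [ 0.4483 -0.3159  0.0755] tool z [ 0.0279  0.0439 -0.9986] q [-0.822  0.197  1.996  0.061  0.963  0.713] open 0.819 F [-0.2 -0.3 -0.6]
t 36.0 pos [ 0.4483 -0.3159  0.0755] yaw -89.94 tilt 2.98 open 0.819 F [-0.2 -0.3 -0.6] q6 0.71
total tool cm [0.24 0.31 2.13] spin 0.001 n 1
[np.float64(0.24), np.float64(0.31), np.float64(2.13)] 0.001
```

Call:
{"api": "send_rows", "payload": {
  "motion": [0.15, 0.25, 1, 0, 7, 0, 0.1, 0.8, 0, 7, 0, 0, 0, 0, 2.5, 0, 0, 0, 0, 2.5, 0, 0, 0, 0, 2.5, 0, 0, 0, 0, 2.5]
}}

```text
time: 36.6
eef_pos: [0.4463, -0.3159, 0.0546]
tcp_rot: [0.708, -0.706, -0.006, -0.025]
contact_force: [0.1, -0.3, 0.1]
opening: 0.365
```

```bash
python3 st.py
```

```text
36.6 [ 0.4463 -0.3159  0.0546] tool z [ 0.0268  0.0447 -0.9986] q [-0.825  0.227  2.006  0.063  0.924  0.704] open 0.365 F [ 0.1 -0.3  0.1]
```

Call:
{"api": "send_rows", "payload": {
  "motion": [0, 0, -3, 0, 2.5, 0, 0, -5, 0, 2.5, -2, -0.5, -4.5, 0, 2.5, -4, -1, 0, 0, 2.5, -4, -1, 0, 0, 2.5, -4, -1, 0, 0, 2.5, -4, -1, 0, 0, 2.5, -4, -1, 0, 0, 2.5, -4, -1, 0, 0, 2.5, -4, -1, 0, 0, 2.5, -4, -1, 0, 0, 2.5, -3, -0.5, 0, 0, 2.5]
}}

```text
time: 37.8
eef_pos: [0.5361, 0.0575, 0.2115]
tcp_rot: [-0.705, 0.709, 0.0, 0.029]
contact_force: [0.2, -0.6, -1.3]
opening: 0.363
```

```bash
python3 st.py; python3 go.py 0.5315 0.0925 0.17 -90
```

```text
37.8 [0.5361 0.0575 0.2115] tool z [ 0.0406  0.0409 -0.9983] q [-0.103 -0.021  1.956  0.049  1.172  1.457] open 0.363 F [ 0.2 -0.6 -1.3]
t 37.8 pos [0.5361 0.0575 0.2115] yaw -90.32 tilt 3.31 open 0.363 F [ 0.2 -0.6 -1.3] q6 1.46
total tool cm [-3.32  0.65  4.27] spin -0.006 n 2
[np.float64(-1.66), np.float64(0.32), np.float64(2.14)] -0.003
[np.float64(-1.66), np.float64(0.32), np.float64(2.14)] -0.003
```

Call:
{"api": "send_rows", "payload": {
  "motion": [-2, 0, 1, 0, 2.5, -0.6, 0.2, 2, 0, 2.5, 0, 0.25, 2.5, 0, 2.5, 0, 0.2, 2.5, 0, 2.5, 0, 0.1, 1.5, 0, 2.5, 0, 0, 0, 0, 2.5]
}}

```text
time: 38.4
eef_pos: [0.5337, 0.095, 0.1187]
tcp_rot: [0.708, -0.706, 0.002, -0.032]
contact_force: [0.2, -0.4, -0.8]
opening: 0.363
```

```bash
python3 st.py; python3 go.py 0.5315 0.0925 0.09 -90; python3 -c "
from h import *
shot('wrist','w18'); shot('scene','c18')"
```

```text
38.4 [0.5337 0.095  0.1187] tool z [ 0.0479  0.0427 -0.9979] q [-0.032  0.09   2.025  0.053  0.981  1.508] open 0.363 F [ 0.2 -0.4 -0.8]
t 38.4 pos [0.5337 0.095  0.1187] yaw -89.78 tilt 3.68 open 0.363 F [ 0.2 -0.4 -0.8] q6 1.51
total tool cm [0.38 0.36 2.85] spin 0.004 n 1
[np.float64(0.38), np.float64(0.36), np.float64(2.85)] 0.004
```

View pics/w18.png

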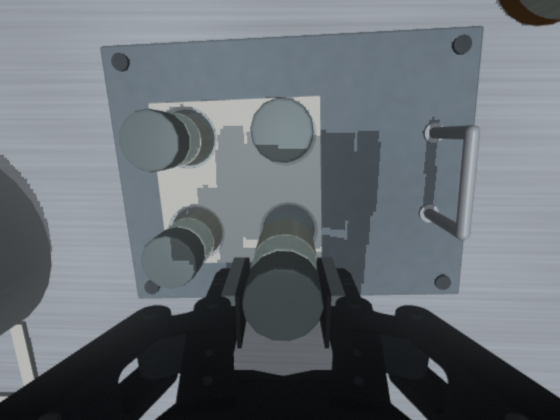

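View pics/c18.png

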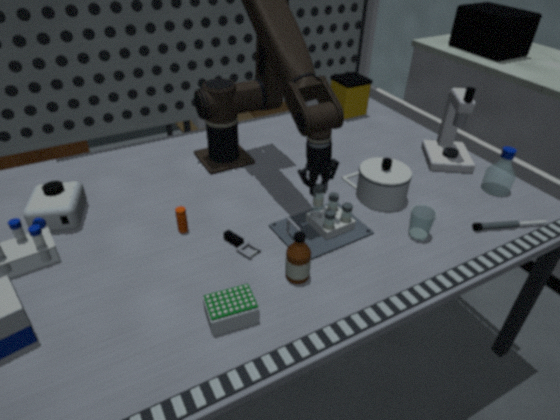

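Run:
```python
from h import *
im,d,P=shot('wrist')
c=np.array([.562,.1277]);Rm=R.from_euler('z',2.45,degrees=True).as_matrix()[:2,:2]
th=np.linspace(0,2*np.pi,60)
o=im[:,:,::-1].copy()
for a in (-.033,.033):
  for b in (-.033,.033):
    w=c+Rm@[a,b]; ring=np.c_[w[0]+.0185*np.cos(th),w[1]+.0185*np.sin(th),np.full(60,.04)]
    for u,v in proj('wrist',ring): cv2.circle(o,(int(u),int(v)),1,(0,0,255),-1)
    print(w)
s=ctrl.get_state();M=R.from_quat(s['tcp_rot']).as_matrix()
t=np.linspace(-.075+.019,0,2)
for off in (-.016,.016):
  L=[np.array(s['eef_pos'])-M[:,2]*.019+M[:,0]*off+M[:,2]*k for k in (.0,.074)]
  q=proj('wrist',np.array(L)).astype(int); cv2.line(o,tuple(map(int,q[0])),tuple(map(int,q[1])),(0,255,0),1)
cv2.imwrite('pics/o1.png',cv2.resize(o[80:380,130:430],(780,780))[:600])
```

```text
[0.53044083 0.0933195 ]
[0.5276195  0.15925917]
[0.5963805  0.09614083]
[0.59355917 0.1620805 ]
```

View pics/o1.png

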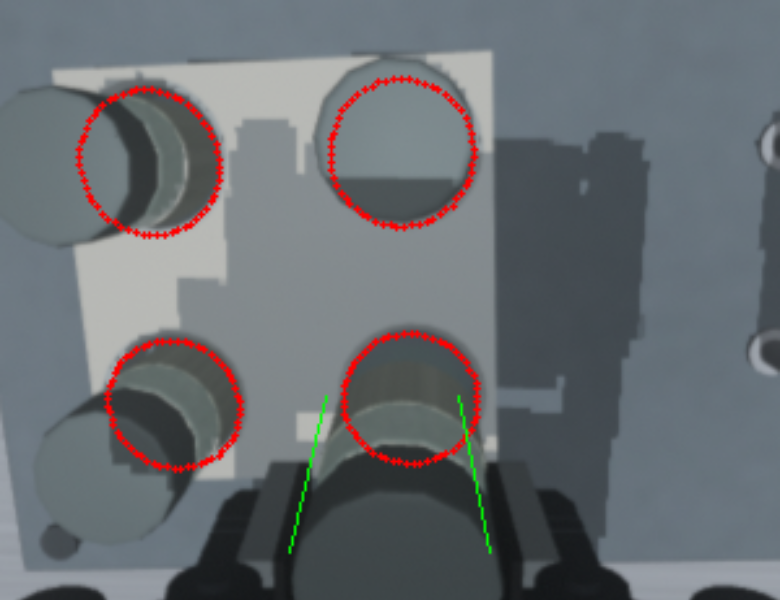

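Call:
{"api": "send_rows", "payload": {
  "motion": [0, 0.35, 0, 0, 2.5, 0, 0.1, 1, 0, 2.5, 0, 0.1, 1, 0, 2.5]
}}

```text
time: 38.85
eef_pos: [0.5352, 0.0952, 0.1062]
tcp_rot: [0.707, -0.706, 0.008, -0.038]
contact_force: [-0.2, -0.8, -0.9]
opening: 0.365
```

```bash
python3 st.py;python3 go.py 0.531 0.0945 0.065 -90
python3 - <<'E'
from h import *
im,d,P=shot('wrist')
c=np.array([.562,.1277]);Rm=R.from_euler('z',2.45,degrees=True).as_matrix()[:2,:2]
th=np.linspace(0,2*np.pi,60)
o=im[:,:,::-1].copy()
for a,b in [(-.033,-.033)]:
    w=c+Rm@[a,b]; ring=np.c_[w[0]+.0185*np.cos(th),w[1]+.0185*np.sin(th),np.full(60,.04)]
    for u,v in proj('wrist',ring): cv2.circle(o,(int(u),int(v)),1,(0,0,255),-1)
cv2.imwrite('pics/o2.png',cv2.resize(o[80:380,130:430],(780,780))[100:700])
E
```

```text
38.85 [0.5352 0.0952 0.1062] tool z [ 0.0647  0.042  -0.997 ] q [-0.031  0.102  2.038  0.055  0.938  1.506] open 0.365 F [-0.2 -0.8 -0.9]
t 38.85 pos [0.5352 0.0952 0.1062] yaw -89.8 tilt 4.43 open 0.365 F [-0.2 -0.8 -0.9] q6 1.51
total tool cm [0.24 0.69 4.08] spin 0.004 n 2
[np.float64(0.12), np.float64(0.34), np.float64(2.04)] 0.002
[np.float64(0.12), np.float64(0.34), np.float64(2.04)] 0.002
```

View pics/o2.png

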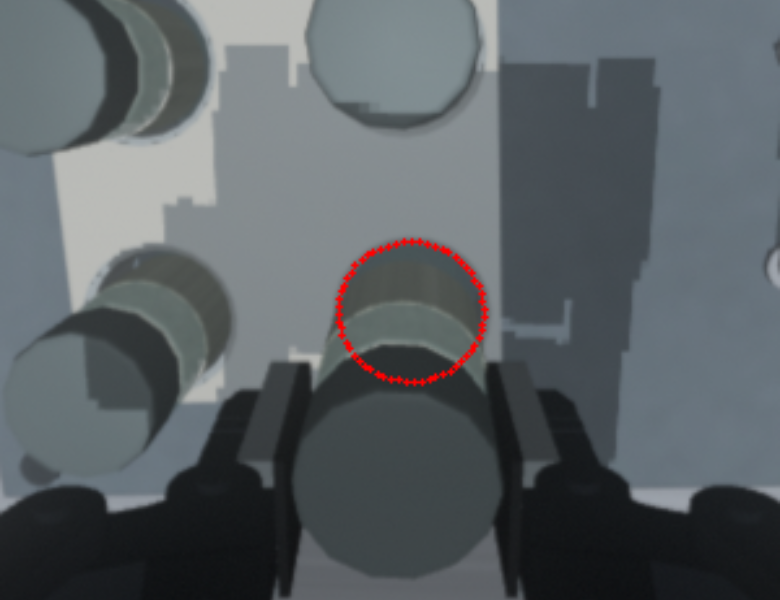

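Call:
{"api": "send_rows", "payload": {
  "motion": [0.1, 0.9, 0.6, 0, 2.5]
}}

```text
time: 39.0
eef_pos: [0.5263, 0.0943, 0.0978]
tcp_rot: [0.707, -0.706, 0.008, -0.037]
contact_force: [0.9, -0.2, -1.1]
opening: 0.363
```

```bash
python3 st.py
```

```text
39.0 [0.5263 0.0943 0.0978] tool z [ 0.0634  0.0421 -0.9971] q [-0.034  0.096  2.063  0.056  0.921  1.503] open 0.363 F [ 0.9 -0.2 -1.1]
```

Call:
{"api": "send_rows", "payload": {
  "motion": [0, -0.05, 1, 0, 2.5, 0, 0, 1, 0, 2.5]
}}

```text
time: 39.2
eef_pos: [0.5374, 0.0937, 0.0868]
tcp_rot: [0.707, -0.705, 0.018, -0.045]
contact_force: [3.9, 0.1, 22.7]
opening: 0.361
```

```bash
python3 st.py
```

```text
39.2 [0.5374 0.0937 0.0868] tool z [ 0.0883  0.0388 -0.9953] q [-0.033  0.124  2.057  0.054  0.874  1.502] open 0.361 F [ 3.9  0.1 22.7]
```

Call:
{"api": "send_rows", "payload": {
  "motion": [0, 0.5, -1.5, 0, 2.5]
}}

```text
time: 39.3
eef_pos: [0.5314, 0.0929, 0.1007]
tcp_rot: [0.707, -0.705, 0.018, -0.045]
contact_force: [-1.5, -0.1, -0.9]
opening: 0.363
```

```bash
python3 st.py
python3 - <<'E'
from h import *
im,d,P=shot('wrist')
shot('side','s19'); shot('scene','c19')
c=np.array([.562,.1277]);Rm=R.from_euler('z',2.45,degrees=True).as_matrix()[:2,:2]
th=np.linspace(0,2*np.pi,60)
o=im[:,:,::-1].copy()
for a,b in [(-.033,-.033)]:
    w=c+Rm@[a,b]; ring=np.c_[w[0]+.0185*np.cos(th),w[1]+.0185*np.sin(th),np.full(60,.04)]
    for u,v in proj('wrist',ring): cv2.circle(o,(int(u),int(v)),1,(0,0,255),-1)
cv2.imwrite('pics/o3.png',cv2.resize(o[80:380,130:430],(780,780))[100:700])
b=cv2.imread('pics/s19.png')[140:260,200:340];cv2.imwrite('pics/s19z.png',cv2.resize(b,(700,600)))
E
```

```text
39.3 [0.5314 0.0929 0.1007] tool z [ 0.0884  0.0388 -0.9953] q [-0.035  0.09   2.064  0.053  0.901  1.502] open 0.363 F [-1.5 -0.1 -0.9]
```

View pics/o3.png

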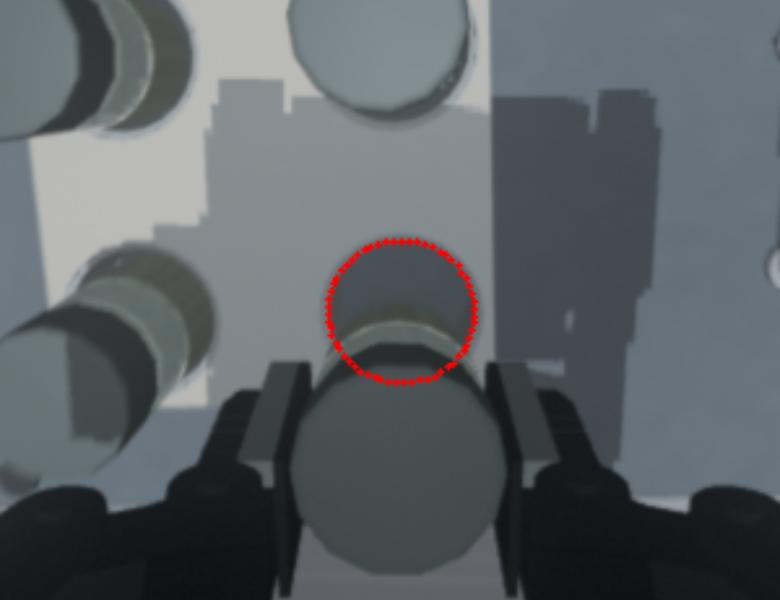

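View pics/s19z.png

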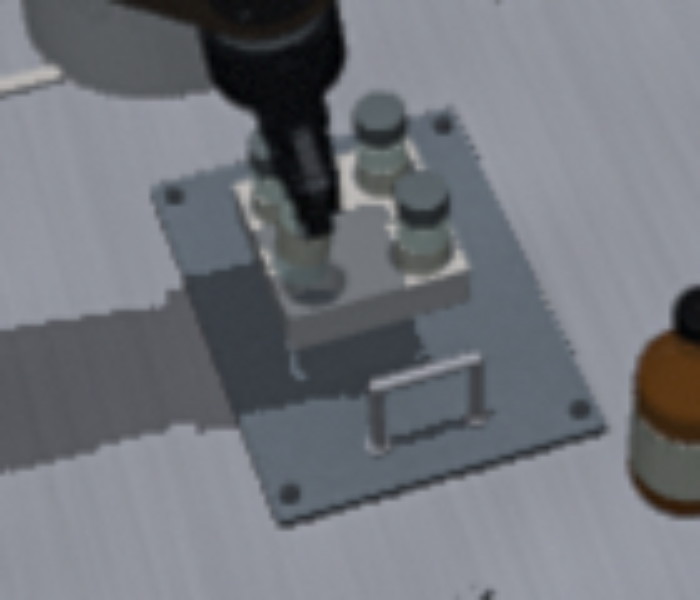

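Run:
```python
from h import *
im,d,P=shot('wrist')
# cap top pixels: zoom center (398,470) radius ~80 -> img
u0=130+398/2.6; v0=80+(470+100)/2.6; r=75/2.6
v,u=np.mgrid[0:420,0:560]
m=(np.hypot(u-u0,v-v0)<r)&(d>0)
q=P[m]; 
for k in range(4):
    A=np.c_[q[:,:2],np.ones(len(q))];s=np.linalg.lstsq(A,q[:,2],rcond=None)[0];res=q[:,2]-A@s; q=q[abs(res)<max(.002,2*res.std())]
print(len(q),'plane slopes',s[:2],'center',q.mean(0),res.std())
```

```text
2600 plane slopes [-0.13661605  0.03755536] center [0.53393395 0.09068694 0.13561109] 0.0006006746605543652
```

Call:
{"api": "send_rows", "payload": {
  "motion": [0, -0.75, 0.3, 0, 2.5]
}}

```text
time: 39.6
eef_pos: [0.5369, 0.0934, 0.0969]
tcp_rot: [0.707, -0.705, 0.016, -0.044]
contact_force: [-0.2, 0.7, -1.1]
opening: 0.364
```

```bash
cat > cap.py <<'E'
from h import *
def cap(u0,v0,r=28):
    im,d,P=shot('wrist')
    v,u=np.mgrid[0:420,0:560]
    q=P[(np.hypot(u-u0,v-v0)<r)&(d>0)]
    for k in range(5):
        A=np.c_[q[:,:2],np.ones(len(q))];s=np.linalg.lstsq(A,q[:,2],rcond=None)[0];res=q[:,2]-A@s; q=q[abs(res)<max(.0015,2*res.std())]
    n=np.array([-s[0],-s[1],1]);n/=np.linalg.norm(n)
    print(len(q),'axis',n.round(3),'top',q.mean(0).round(4),'foot',(q.mean(0)-.085*n).round(4))
if __name__=='__main__': cap(283,300)
E
python3 st.py; python3 cap.py
```

```text
39.6 [0.5369 0.0934 0.0969] tool z [ 0.0849  0.0389 -0.9956] q [-0.033  0.109  2.051  0.053  0.898  1.503] open 0.364 F [-0.2  0.7 -1.1]
2412 axis [ 0.135 -0.038  0.99 ] top [0.5393 0.091  0.1307] foot [0.5278 0.0942 0.0466]
```

Call:
{"api": "send_rows", "payload": {
  "motion": [0, 0, 1.2, 0, 2.5]
}}

```text
time: 39.75
eef_pos: [0.5404, 0.0936, 0.0848]
tcp_rot: [0.707, -0.705, 0.018, -0.045]
contact_force: [0.5, -0.7, -0.9]
opening: 0.364
```

```bash
python3 st.py; python3 cap.py
```

```text
39.75 [0.5404 0.0936 0.0848] tool z [ 0.0882  0.0388 -0.9953] q [-0.033  0.134  2.05   0.054  0.871  1.502] open 0.364 F [ 0.5 -0.7 -0.9]
2399 axis [ 0.135 -0.037  0.99 ] top [0.5427 0.0913 0.1186] foot [0.5313 0.0944 0.0345]
```

Call:
{"api": "send_rows", "payload": {
  "motion": [0, 0.25, 1.1, 0, 2.5]
}}

```text
time: 39.9
eef_pos: [0.5376, 0.0939, 0.0697]
tcp_rot: [0.707, -0.705, 0.017, -0.044]
contact_force: [3.7, -1.7, 1.4]
opening: 0.36
```

```bash
python3 st.py; python3 cap.py
```

```text
39.9 [0.5376 0.0939 0.0697] tool z [ 0.0849  0.0384 -0.9957] q [-0.032  0.154  2.061  0.055  0.844  1.501] open 0.36 F [ 3.7 -1.7  1.4]
2398 axis [ 0.136 -0.035  0.99 ] top [0.5401 0.0915 0.1036] foot [0.5285 0.0945 0.0194]
```

Foot is ~10 mm above the well floor, inside; release and let it settle.

Call:
{"api": "send_rows", "payload": {
  "motion": [0, 0, 0.3, 0, 5, 0, 0, 0, 0, 5, 0, 0, 0, 0, 5]
}}

```text
time: 40.25
eef_pos: [0.5338, 0.0941, 0.0611]
tcp_rot: [0.707, -0.706, 0.013, -0.04]
contact_force: [-0.6, 0.2, 0.2]
opening: 0.585
```

```bash
python3 st.py; python3 cap.py; python3 -c "
from h import *
shot('wrist','w20')"
```

```text
40.25 [0.5338 0.0941 0.0611] tool z [ 0.0751  0.0387 -0.9964] q [-0.032  0.165  2.067  0.055  0.837  1.501] open 0.585 F [-0.6  0.2  0.2]
2137 axis [ 0.014 -0.003  1.   ] top [0.5353 0.0921 0.0945] foot [0.5341 0.0924 0.0095]
```

View pics/w20.png

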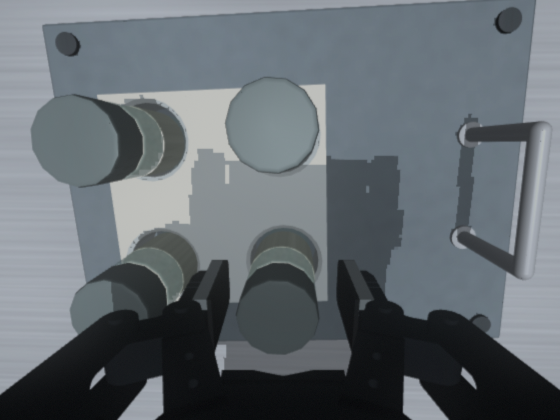

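Call:
{"api": "send_rows", "payload": {
  "motion": [0, 0, -3, 0, 5, 0, 0, -5, 0, 5, -2, -0.5, -5, 0, 6, -5, 0, 0, 0, 8.5, -5, 0, 0, 0, 8.5, -5, 0, 0, 0, 8.5, -4, 0, 0, 0, 8.5, 0, 0, 0, 0, 8.5]
}}

```text
time: 41.15
eef_pos: [0.5298, 0.3044, 0.2095]
tcp_rot: [-0.705, 0.707, -0.014, 0.045]
contact_force: [0.6, -0.2, 0.1]
opening: 0.996
```

```bash
python3 st.py; python3 -c "
from h import *
shot('wrist','w21')"
```

```text
41.15 [0.5298 0.3044 0.2095] tool z [ 0.0838  0.0443 -0.9955] q [0.35  0.115 1.819 0.014 1.113 1.919] open 0.996 F [ 0.6 -0.2  0.1]
```

View pics/w21.png

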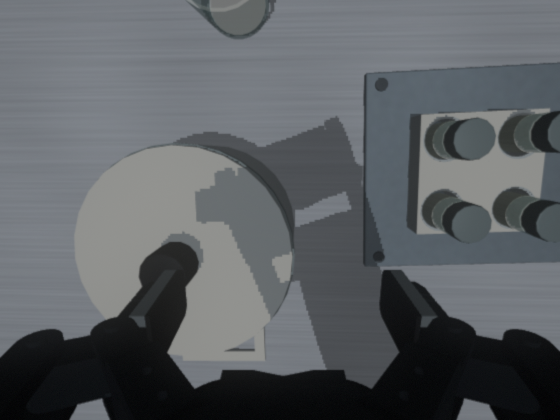

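Call:
{"api": "send_rows", "payload": {
  "motion": [0, -5, 0, 0, 8.5, 0, -5, 0, 0, 8.5, 0, 5, 0, 0, 8.5, 0, 5, 0, 0, 8.5, 0, -5, 0, 0, 8.5, 0, -5, 0, 0, 8.5, 0, 0, 0, 0, 8.5]
}}

```text
time: 41.9
eef_pos: [0.6055, 0.2869, 0.1668]
tcp_rot: [-0.704, 0.71, 0.005, 0.005]
contact_force: [0.8, 0.7, -0.8]
opening: 0.998
```

```bash
python3 st.py
```

```text
41.9 [0.6055 0.2869 0.1668] tool z [ 8.000e-04  1.360e-02 -9.999e-01] q [0.286 0.327 1.647 0.014 1.163 1.86 ] open 0.998 F [ 0.8  0.7 -0.8]
```

```bash
python3 - <<'E'
from h import *
for c in ['wrist','side','scene']:
    im,d,P=shot(c,'x_'+c)
    z=P[...,2]
    reg=(np.hypot(P[...,0]-.5,P[...,1]-.385)<.14)
    m=(z>.143)&(z<.157)&reg&(np.hypot(P[...,0]-.5,P[...,1]-.385)<.04)
    q=P[m]
    if len(q)>5:print(c,'knob',cv2.minEnclosingCircle(q[:,:2].astype(np.float32)),q.mean(0),len(q))
    m=(abs(z-.11)<.006)&reg
    q=P[m]; print(c,'roof',cv2.minEnclosingCircle(q[:,:2].astype(np.float32)),len(q))
    A=np.c_[q[:,:2],np.ones(len(q))];print(np.linalg.lstsq(A,q[:,2],rcond=None)[0])
    # ear
    m=(z>.003)&(z<.010)&(P[...,0]<.44)&(P[...,0]>.3)&(abs(P[...,1]-.385)<.1)
    mm=m.astype(np.uint8);n,l,st,ce=cv2.connectedComponentsWithStats(mm)
    if n>1:
        i=1+st[1:,4].argmax(); q=P[l==i]; print(c,'ear',cv2.minAreaRect(q[:,:2].astype(np.float32)),len(q))
E
python3 go.py 0.498 0.388 0.2 -90
```

```text
wrist knob ((0.5048390626907349, 0.3993395268917084), 0.00862665381282568) [0.50433964 0.39938495 0.14941849] 255
wrist roof ((0.5097552537918091, 0.3863028585910797), 0.08802088350057602) 14674
[-0.00785119  0.00272319  0.11259079]
side knob ((0.5015664100646973, 0.3874094486236572), 0.020021535456180573) [0.49970488 0.38671591 0.15017846] 74
side roof ((0.5022291541099548, 0.38912177085876465), 0.09419424086809158) 1531
[0.00069373 0.00301299 0.10898337]
side ear ((0.3644653856754303, 0.3817902207374573), (0.09419544041156769, 0.14620402455329895), 0.1501993089914322) 261
scene knob ((0.5036354064941406, 0.38922011852264404), 0.020465271547436714) [0.50833567 0.38589485 0.14997018] 50
scene roof ((0.5053087472915649, 0.3886779844760895), 0.09112103283405304) 805
[-0.0074231   0.01284521  0.11060494]
scene ear ((0.3544876277446747, 0.3519374132156372), (0.07611966133117676, 0.1818384826183319), 48.5501594543457) 206
t 42.05 pos [0.6049 0.2891 0.1717] yaw -90.37 tilt 1.01 open 0.995 F [-0.2  0.2  0.3] q6 1.86
total tool cm [-9.87 10.74 -2.74] spin -0.007 n 5
[np.float64(-1.97), np.float64(2.15), np.float64(-0.55)] -0.001
[np.float64(-1.98), np.float64(2.14), np.float64(-0.55)] -0.001
[np.float64(-1.98), np.float64(2.14), np.float64(-0.55)] -0.001
[np.float64(-1.98), np.float64(2.14), np.float64(-0.55)] -0.001
[np.float64(-1.98), np.float64(2.14), np.float64(-0.55)] -0.001
```

View pics/x_wrist.png

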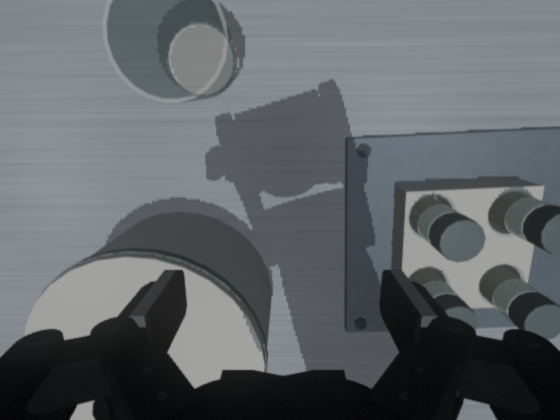

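View pics/x_side.png

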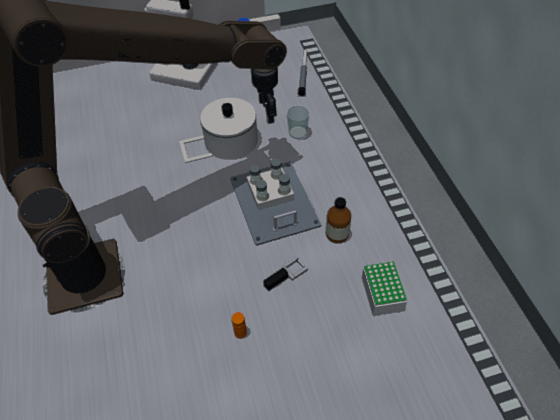

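Call:
{"api": "send_rows", "payload": {
  "motion": [-2, 2.1, -1, 0, 8.5, -2.2, 2.2, -1, 0, 8.5, -2.2, 2.2, -1, 0, 8.5, -2, 2, -0.6, 0, 8.5, -1, 1.4, 0, 0, 8.5, 0, 0, 0, 0, 8.5]
}}

```text
time: 42.65
eef_pos: [0.5041, 0.3859, 0.2212]
tcp_rot: [-0.704, 0.71, 0.001, 0.017]
contact_force: [-0.5, 0.4, -0.2]
opening: 0.993
```

```bash
cat > lid.py <<'E'
from h import *
im,d,P=shot('wrist','lidw')
z=P[...,2]; e=np.array(ctrl.get_state()['eef_pos'])
m=(z>.143)&(z<.158)&(np.hypot(P[...,0]-.5,P[...,1]-.388)<.05)
q=P[m]; print('knob',cv2.minEnclosingCircle(q[:,:2].astype(np.float32)),q[:,2].mean(),len(q))
m=(abs(z-.11)<.006)&(np.hypot(P[...,0]-.5,P[...,1]-.388)<.14)
q=P[m]; print('roof',cv2.minEnclosingCircle(q[:,:2].astype(np.float32)),q[:,2].mean(),len(q))
m=(z>.001)&(z<.011)&(P[...,0]<.44)&(P[...,0]>.3)&(abs(P[...,1]-.385)<.1)
print('earpts',m.sum())
if m.sum()>50: print(cv2.minAreaRect(P[m][:,:2].astype(np.float32)))
E
python3 st.py; python3 lid.py; python3 go.py 0.503 0.3885 0.12 -88
```

```text
42.65 [0.5041 0.3859 0.2212] tool z [ 0.0227  0.0242 -0.9994] q [0.489 0.19  1.711 0.011 1.209 2.065] open 0.993 F [-0.5  0.4 -0.2]
knob ((0.5014606714248657, 0.38880249857902527), 0.016938351094722748) 0.14919636865227345 1808
roof ((0.5020661354064941, 0.3885082006454468), 0.08884117007255554) 0.10953088022606777 34543
earpts 1220
((0.3456130027770996, 0.3849896490573883), (0.09624321758747101, 0.20050948858261108), 2.6056807041168213)
t 42.7 pos [0.5052 0.3853 0.2215] yaw -90.52 tilt 1.94 open 0.998 F [-0.   0.3  0.9] q6 2.06
total tool cm [-0.07  0.46 10.15] spin -0.044 n 3
[np.float64(-0.02), np.float64(0.15), np.float64(3.38)] -0.015
[np.float64(-0.02), np.float64(0.15), np.float64(3.38)] -0.015
[np.float64(-0.02), np.float64(0.15), np.float64(3.38)] -0.015
```

View pics/lidw.png

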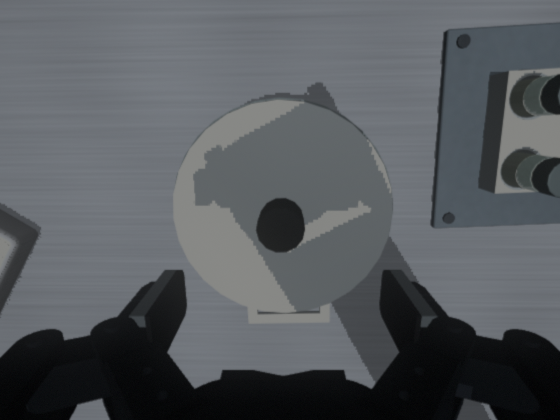

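Run:
```python
from h import *
for c in ['wrist','side']:
    im,d,P=shot(c)
    o=im[:,:,::-1].copy()
    Lc=np.array([.5018,.3888])
    for yaw,col in [(-88.3,(0,0,255)),(-90.5,(0,255,0))]:
        Rm=R.from_euler('z',yaw,degrees=True).as_matrix()[:2,:2]
        B=[(-.05,-.166),(.05,-.166),(.05,-.0724),(.05,-.166),(-.05,-.166),(-.05,-.0724)]
        q=np.array([np.r_[Lc+Rm@b,.005] for b in B]); uv=proj(c,q)
        cv2.polylines(o,[uv.astype(np.int32)],False,col,1)
    if c=='wrist': cv2.imwrite('pics/e_w.png',cv2.resize(o[280:400,200:380],(780,520)))
    else: cv2.imwrite('pics/e_s.png',cv2.resize(o[110:180,165:255],(720,560)))
```

```text
(no output)
```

View pics/e_w.png

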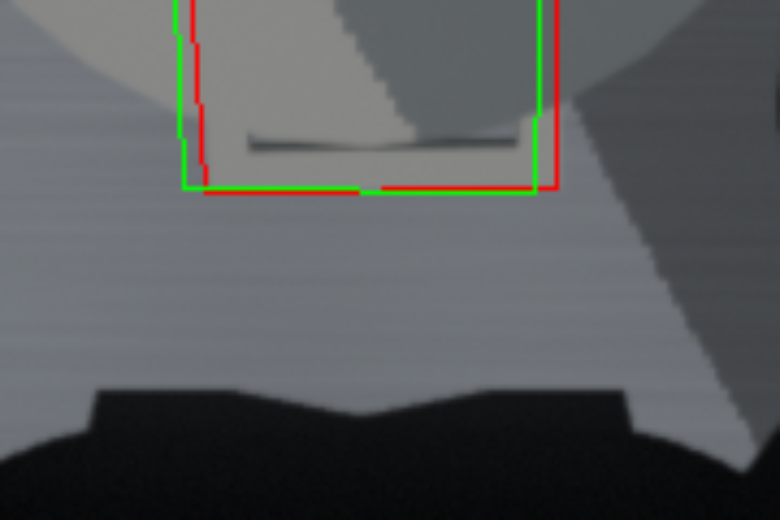

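View pics/e_s.png

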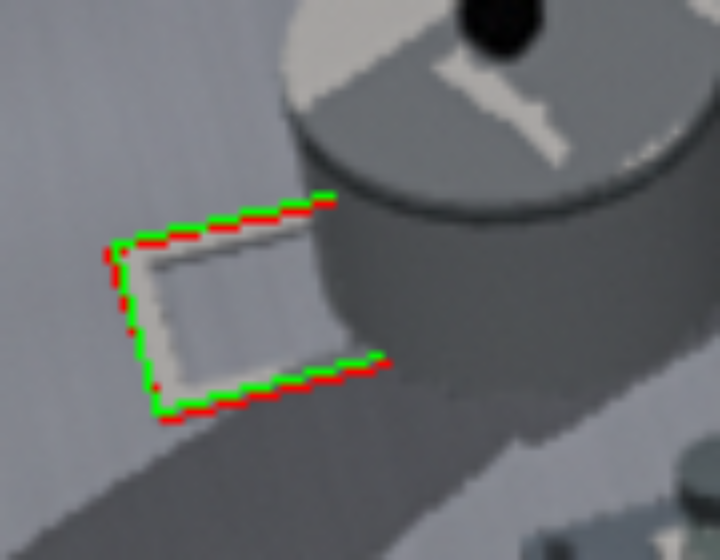

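Run:
```python
from h import *
im,d,P=shot('wrist')
cv2.imwrite('pics/e_w2.png',cv2.resize(im[290:350,220:350,::-1],(780,360),interpolation=cv2.INTER_NEAREST))
im,d,P=shot('side')
cv2.imwrite('pics/e_s2.png',cv2.resize(im[125:170,170:225,::-1],(770,600),interpolation=cv2.INTER_NEAREST))
```

```text
(no output)
```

View pics/e_w2.png

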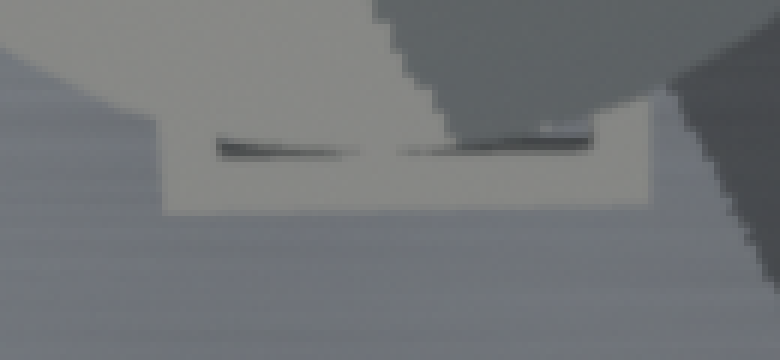

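```bash
python3 - <<'E'
from h import *
p,M=T('wrist')
def ray(u,v,z):
    r=M[:3,:3]@np.array([(u-p['cx'])/p['fx'],(v-p['cy'])/p['fy'],1]); return M[:3,3]+r*(z-M[2,3])/r[2]
a=ray(247.2,325.8,.005);b=ray(328.2,324.2,.005)
print(a,b,np.linalg.norm(b-a)); dd=b-a; print('yaw of edge normal',np.degrees(np.arctan2(dd[1],dd[0])), (a+b)/2, np.degrees(np.arctan2(*( (a+b)/2-[.5018,.3888,0])[[1,0]])))
E
python3 st.py
```

```text
[0.33396582 0.43316997 0.005     ] [0.33647246 0.33364065 0.005     ] 0.099560872521969
yaw of edge normal -88.5573144818363 [0.33521914 0.38340531 0.005     ] -178.14513495784053
42.9 [0.5064 0.3836 0.2191] tool z [ 0.0205  0.0224 -0.9995] q [0.485 0.194 1.71  0.011 1.209 2.065] open 0.994 F [-0.4 -0.1 -0.3]
```

Call:
{"api": "send_rows", "payload": {
  "motion": [-0.5, 0.45, 1, -0.03, 8.5, 0, 0.15, 2, 0, 8.5, 0, 0.15, 2, 0, 8.5, 0, 0.15, 2, 0, 8.5, 0, 0.1, 1.5, 0, 8.5, 0, 0, 0, 0, 8.5]
}}

```text
time: 43.5
eef_pos: [0.4992, 0.3874, 0.1251]
tcp_rot: [0.713, -0.701, -0.001, -0.012]
contact_force: [-1.0, -0.6, -0.2]
opening: 0.994
```

```bash
python3 st.py;python3 go.py 0.502 0.3892 0.12 -88.4
```

```text
43.5 [0.4992 0.3874 0.1251] tool z [ 0.0157  0.0194 -0.9997] q [0.496 0.284 1.784 0.011 1.05  2.043] open 0.994 F [-1.  -0.6 -0.2]
t 43.5 pos [0.4992 0.3874 0.1251] yaw -88.98 tilt 1.43 open 0.994 F [-1.  -0.6 -0.2] q6 2.04
total tool cm [-0.17 -0.27  0.51] spin -0.01 n 1
[np.float64(-0.17), np.float64(-0.27), np.float64(0.51)] -0.01
```

Call:
{"api": "send_rows", "payload": {
  "motion": [-0.15, -0.3, 0.3, -0.01, 6, 0, 0, 0, 0, 2.5, 0, 0, 0, 0, 2.5, 0, 0, 0, 0, 2.5, 0, 0, 0, 0, 2.5, 0, 0, 0, 0, 2.5],
  "grip_force": 70
}}

```text
time: 44.1
eef_pos: [0.504, 0.3897, 0.1239]
tcp_rot: [0.717, -0.697, -0.001, -0.014]
contact_force: [-0.3, -0.1, -2.9]
opening: 0.374
```

```bash
python3 st.py;python3 go.py 0.502 0.3892 0.12 -88.4;python3 -c "
from h import *
shot('wrist','w22')"
```

```text
44.1 [0.504  0.3897 0.1239] tool z [ 0.0185  0.021  -0.9996] q [0.495 0.295 1.773 0.011 1.047 2.032] open 0.374 F [-0.3 -0.1 -2.9]
t 44.1 pos [0.504  0.3897 0.1239] yaw -88.33 tilt 1.61 open 0.374 F [-0.3 -0.1 -2.9] q6 2.03
total tool cm [0.05 0.21 0.39] spin 0.001 n 1
[np.float64(0.05), np.float64(0.21), np.float64(0.39)] 0.001
```

View pics/w22.png

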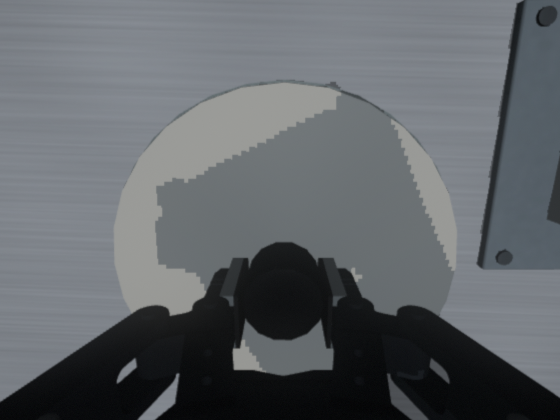

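Call:
{"api": "send_rows", "payload": {
  "motion": [0, 0, -1.5, 0, 2.5, 0, 0, -2.5, 0, 2.5, 0, 0, -3, 0, 2.5, 0, 0, -3, 0, 2.5, 0, 0, -3, 0, 2.5, 0, 0, -1, 0, 2.5, 0, 0, 0, 0, 2.5]
}}

```text
time: 44.85
eef_pos: [0.4988, 0.3852, 0.2691]
tcp_rot: [0.717, -0.697, -0.002, -0.01]
contact_force: [0.6, 1.0, -4.1]
opening: 0.379
```

```bash
python3 st.py;python3 go.py 0.562 0.1300 0.265 2.45 15
```

```text
44.85 [0.4988 0.3852 0.2691] tool z [ 0.0119  0.0171 -0.9998] q [0.493 0.152 1.666 0.01  1.305 2.032] open 0.379 F [ 0.6  1.  -4.1]
t 44.85 pos [0.4988 0.3852 0.2691] yaw -88.33 tilt 1.19 open 0.379 F [ 0.6  1.  -4.1] q6 2.03
total tool cm [25.69 -5.57  0.05] spin -1.584 n 15
[np.float64(1.71), np.float64(-0.37), np.float64(0.0)] -0.106
[np.float64(1.74), np.float64(-0.19), np.float64(0.0)] -0.106
[np.float64(1.75), np.float64(-0.0), np.float64(-0.0)] -0.106
[np.float64(1.74), np.float64(0.18), np.float64(-0.0)] -0.106
[np.float64(1.71), np.float64(0.36), np.float64(-0.01)] -0.106
[np.float64(1.67), np.float64(0.54), np.float64(-0.01)] -0.106
[np.float64(1.6), np.float64(0.71), np.float64(-0.01)] -0.106
[np.float64(1.52), np.float64(0.88), np.float64(-0.01)] -0.106
[np.float64(1.41), np.float64(1.03), np.float64(-0.01)] -0.106
[np.float64(1.3), np.float64(1.18), np.float64(-0.01)] -0.106
[np.float64(1.17), np.float64(1.31), np.float64(-0.01)] -0.106
[np.float64(1.02), np.float64(1.42), np.float64(-0.01)] -0.106
[np.float64(0.87), np.float64(1.52), np.float64(-0.01)] -0.106
[np.float64(0.7), np.float64(1.61), np.float64(-0.0)] -0.106
[np.float64(0.53), np.float64(1.67), np.float64(-0.0)] -0.106
```

Call:
{"api": "send_rows", "payload": {
  "motion": [1.7, -0.4, 0, -0.106, 2.5, 1.7, -0.2, 0, -0.106, 2.5, 1.75, 0, 0, -0.106, 2.5, 1.75, 0.2, 0, -0.106, 2.5, 1.7, 0.35, 0, -0.106, 2.5, 1.7, 0.55, 0, -0.106, 2.5, 1.6, 0.7, 0, -0.106, 2.5, 1.5, 0.9, 0, -0.106, 2.5, 1.4, 1, 0, -0.106, 2.5, 1.3, 1.2, 0, -0.106, 2.5, 1.2, 1.3, 0, -0.106, 2.5]
}}

```text
time: 45.95
eef_pos: [0.5409, 0.1919, 0.2425]
tcp_rot: [0.987, -0.161, -0.012, -0.002]
contact_force: [-0.5, 0.2, -3.6]
opening: 0.375
```

```bash
python3 st.py;python3 go.py 0.562 0.1300 0.265 2.45
```

```text
45.95 [0.5409 0.1919 0.2425] tool z [-0.0231  0.0076 -0.9997] q [0.159 0.067 1.807 0.012 1.289 0.48 ] open 0.375 F [-0.5  0.2 -3.6]
t 45.95 pos [0.5409 0.1919 0.2425] yaw -18.55 tilt 1.4 open 0.375 F [-0.5  0.2 -3.6] q6 0.48
total tool cm [ 3.92  5.2  -2.34] spin -0.367 n 4
[np.float64(0.98), np.float64(1.3), np.float64(-0.59)] -0.092
[np.float64(0.86), np.float64(1.39), np.float64(-0.58)] -0.092
[np.float64(0.73), np.float64(1.46), np.float64(-0.58)] -0.092
[np.float64(0.59), np.float64(1.52), np.float64(-0.58)] -0.092
```

Call:
{"api": "send_rows", "payload": {
  "motion": [0.9, 1.2, -1, -0.092, 2.5, 0.9, 1.3, -0.8, -0.092, 2.5, 0.7, 1.4, -0.6, -0.092, 2.5, 0.4, 1, -0.3, -0.08, 2.5, 0, 0, 0, 0, 2.5, 0, 0, 0, 0, 2.5]
}}

```text
time: 46.55
eef_pos: [0.556, 0.1329, 0.2551]
tcp_rot: [1.0, 0.021, -0.023, -0.003]
contact_force: [-0.1, -0.1, -3.8]
opening: 0.374
```

```bash
python3 st.py;python3 go.py 0.562 0.1300 0.24 2.45
python3 - <<'E'
from h import *
im,d,P=shot('wrist','w23')
z=P[...,2];e=np.array(ctrl.get_state()['eef_pos'])
m=(abs(z-(e[2]-.014))<.012)&(np.hypot(P[...,0]-e[0],P[...,1]-e[1])<.13)
q=P[m];print('roof',cv2.minEnclosingCircle(q[:,:2].astype(np.float32)),len(q),e)
for k in range(4):
    A=np.c_[q[:,:2],np.ones(len(q))];s=np.linalg.lstsq(A,q[:,2],rcond=None)[0];r=q[:,2]-A@s;q=q[abs(r)<.003]
print('slope',s, 'n',len(q), cv2.minEnclosingCircle(q[:,:2].astype(np.float32)))
shot('side','s23')
E
```

```text
46.55 [0.556  0.1329 0.2551] tool z [-0.0457  0.0056 -0.9989] q [0.054 0.066 1.785 0.008 1.336 0.009] open 0.374 F [-0.1 -0.1 -3.8]
t 46.55 pos [0.556  0.1329 0.2551] yaw 2.45 tilt 2.64 open 0.374 F [-0.1 -0.1 -3.8] q6 0.01
total tool cm [0.66 0.32 1.47] spin -0.0 n 1
[np.float64(0.66), np.float64(0.32), np.float64(1.47)] -0.0
roof ((0.5544542074203491, 0.13304674625396729), 0.08859742432832718) 61254 [0.55587163 0.13293567 0.25490658]
slope [-0.03254862 -0.01246545  0.26091305] n 60591 ((0.5542550086975098, 0.13047266006469727), 0.0882234275341034)
```

View pics/w23.png

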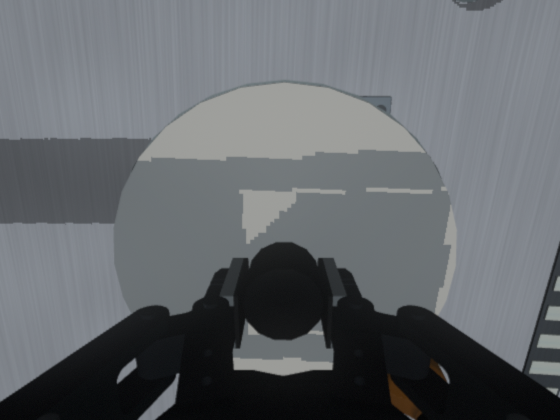

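View pics/s23.png

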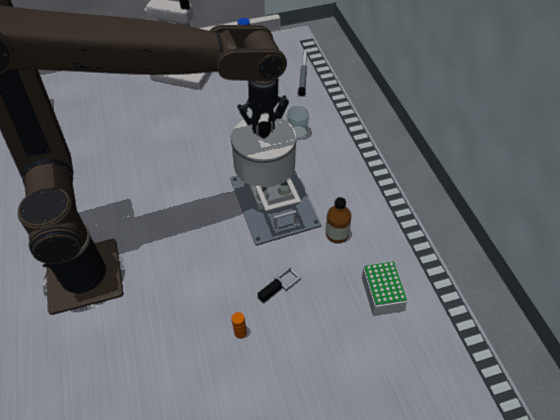

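Call:
{"api": "send_rows", "payload": {
  "motion": [0.9, 0.2, 0, 0, 2.5, 0, 0, 0.8, 0, 2.5, 0, 0, 0.8, 0, 2.5, 0, 0, 0.8, 0, 2.5]
}}

```text
time: 47.05
eef_pos: [0.5647, 0.1334, 0.2295]
tcp_rot: [1.0, 0.022, -0.022, -0.003]
contact_force: [0.2, -0.7, -3.7]
opening: 0.373
```

```bash
cat > roof.py <<'E'
from h import *
im,d,P=shot('wrist','roof')
z=P[...,2];e=np.array(ctrl.get_state()['eef_pos'])
m=(abs(z-(e[2]-.014))<.012)&(np.hypot(P[...,0]-e[0],P[...,1]-e[1])<.13)
q=P[m]
for k in range(4):
    A=np.c_[q[:,:2],np.ones(len(q))];s=np.linalg.lstsq(A,q[:,2],rcond=None)[0];r=q[:,2]-A@s;q=q[abs(r)<.003]
c,rr=cv2.minEnclosingCircle(q[:,:2].astype(np.float32)); c=np.array(c)
n=np.array([-s[0],-s[1],1]);n/=np.linalg.norm(n)
top=np.r_[c,s[0]*c[0]+s[1]*c[1]+s[2]]; rim=top-.11*n
Rm=R.from_euler('z',2.45,degrees=True).as_matrix()[:2,:2]
print('axis',n.round(4),'roof',top.round(4),'rim',rim.round(4),'r',round(rr,4),'rim err to rack (world x,y mm)',((np.array([.562,.1277])-rim[:2])*1000).round(1))
E
python3 st.py; python3 roof.py
```

```text
47.05 [0.5647 0.1334 0.2295] tool z [-0.0439  0.0058 -0.999 ] q [0.054 0.104 1.792 0.009 1.289 0.007] open 0.373 F [ 0.2 -0.7 -3.7]
axis [0.0302 0.0121 0.9995] roof [0.5631 0.1312 0.2156] rim [0.5598 0.1298 0.1057] r 0.0881 rim err to rack (world x,y mm) [ 2.2 -2.1]
```

Call:
{"api": "send_rows", "payload": {
  "motion": [0.2, 0.2, 0.8, 0, 2.5, 0, 0, 0.8, 0, 2.5, 0, 0, 0.8, 0, 2.5]
}}

```text
time: 47.4
eef_pos: [0.5646, 0.1316, 0.2015]
tcp_rot: [0.999, 0.022, -0.023, -0.003]
contact_force: [-0.7, -0.3, -3.0]
opening: 0.38
```

```bash
python3 st.py; python3 roof.py; python3 -c "
from h import *
im,_,_=shot('side'); cv2.imwrite('pics/s24.png',cv2.resize(im[100:260,190:350,::-1],(600,600)))"
```

```text
47.4 [0.5646 0.1316 0.2015] tool z [-0.047   0.0057 -0.9989] q [0.051 0.129 1.817 0.009 1.242 0.003] open 0.38 F [-0.7 -0.3 -3. ]
axis [0.0333 0.0122 0.9994] roof [0.563  0.1297 0.1876] rim [0.5593 0.1283 0.0777] r 0.0881 rim err to rack (world x,y mm) [ 2.7 -0.6]
```

View pics/s24.png

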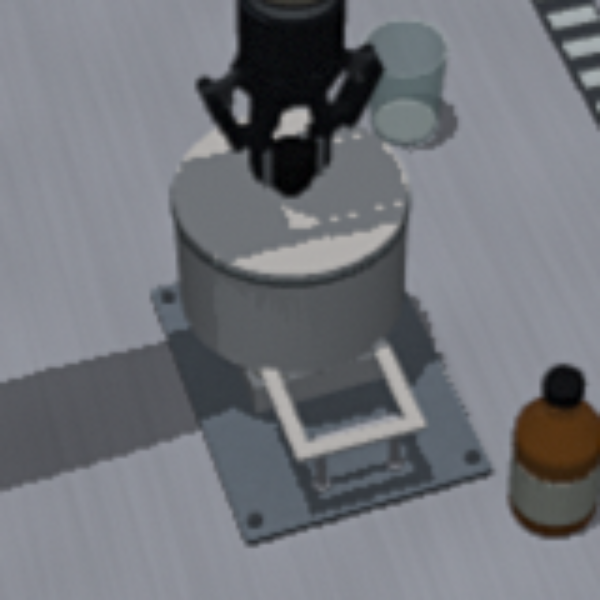

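Call:
{"api": "send_rows", "payload": {
  "motion": [0.3, 0.05, 0.8, 0, 2.5, 0.03, 0, 0.8, 0, 2.5, 0.03, 0, 0.6, 0, 2.5]
}}

```text
time: 47.8
eef_pos: [0.5673, 0.1313, 0.1779]
tcp_rot: [0.999, 0.022, -0.024, -0.003]
contact_force: [0.5, 0.4, -3.4]
opening: 0.374
```

```bash
python3 st.py; python3 roof.py
```

```text
47.8 [0.5673 0.1313 0.1779] tool z [-0.0472  0.0057 -0.9989] q [0.05  0.158 1.83  0.009 1.2   0.002] open 0.374 F [ 0.5  0.4 -3.4]
axis [0.0336 0.0124 0.9994] roof [0.5658 0.129  0.1641] rim [0.5621 0.1276 0.0542] r 0.0881 rim err to rack (world x,y mm) [-0.1  0.1]
```

Call:
{"api": "send_rows", "payload": {
  "motion": [0.03, 0, 0.8, 0, 2.5, 0.03, 0, 0.8, 0, 2.5, 0.03, 0, 0.6, 0, 2.5]
}}

```text
time: 48.15
eef_pos: [0.567, 0.1314, 0.1536]
tcp_rot: [0.999, 0.022, -0.024, -0.003]
contact_force: [0.1, -0.1, -3.4]
opening: 0.374
```

```bash
python3 st.py; python3 roof.py
```

```text
48.15 [0.567  0.1314 0.1536] tool z [-0.0476  0.0056 -0.9989] q [0.05  0.184 1.848 0.009 1.157 0.002] open 0.374 F [ 0.1 -0.1 -3.4]
axis [0.034  0.0123 0.9993] roof [0.5651 0.1291 0.1398] rim [0.5613 0.1278 0.0299] r 0.0881 rim err to rack (world x,y mm) [ 0.7 -0.1]
```

Call:
{"api": "send_rows", "payload": {
  "motion": [0.06, 0, 0.7, 0, 2.5, 0.04, 0, 0.6, 0, 2.5]
}}

```text
time: 48.4
eef_pos: [0.5671, 0.1315, 0.1389]
tcp_rot: [0.999, 0.022, -0.024, -0.003]
contact_force: [-0.3, -0.2, -4.1]
opening: 0.379
```

```bash
python3 st.py; python3 roof.py
```

```text
48.4 [0.5671 0.1315 0.1389] tool z [-0.0486  0.0056 -0.9988] q [0.05  0.202 1.856 0.009 1.131 0.002] open 0.379 F [-0.3 -0.2 -4.1]
axis [0.035  0.0123 0.9993] roof [0.5655 0.1294 0.125 ] rim [0.5617 0.1281 0.0151] r 0.088 rim err to rack (world x,y mm) [ 0.3 -0.4]
```

Call:
{"api": "send_rows", "payload": {
  "motion": [0.02, 0, 0.35, 0, 2.5, 0, 0, 0, 0, 4, 0, 0, 0, 0, 6, 0, 0, 0, 0, 8.5, 0, 0, 0, 0, 8.5]
}}

```text
time: 48.95
eef_pos: [0.5692, 0.1314, 0.1395]
tcp_rot: [1.0, 0.022, -0.022, -0.003]
contact_force: [0.2, 0.4, 0.4]
opening: 0.957
```

```bash
python3 st.py
python3 - <<'E'
from h import *
im,d,P=shot('wrist','w25')
z=P[...,2]
m=(abs(z-.12)<.006)&(np.hypot(P[...,0]-.562,P[...,1]-.128)<.13)
q=P[m];A=np.c_[q[:,:2],np.ones(len(q))];s=np.linalg.lstsq(A,q[:,2],rcond=None)[0];print('slope',s,'mean z',q[:,2].mean(),cv2.minEnclosingCircle(q[:,:2].astype(np.float32)))
im,_,_=shot('side'); cv2.imwrite('pics/s25.png',cv2.resize(im[100:260,190:350,::-1],(600,600)))
E
```

```text
48.95 [0.5692 0.1314 0.1395] tool z [-0.0442  0.0048 -0.999 ] q [0.05  0.203 1.853 0.008 1.129 0.002] open 0.957 F [0.2 0.4 0.4]
slope [-0.00072167 -0.0009499   0.12008738] mean z 0.1195410753921841 ((0.5629541277885437, 0.12919694185256958), 0.08875326812267303)
```

View pics/s25.png

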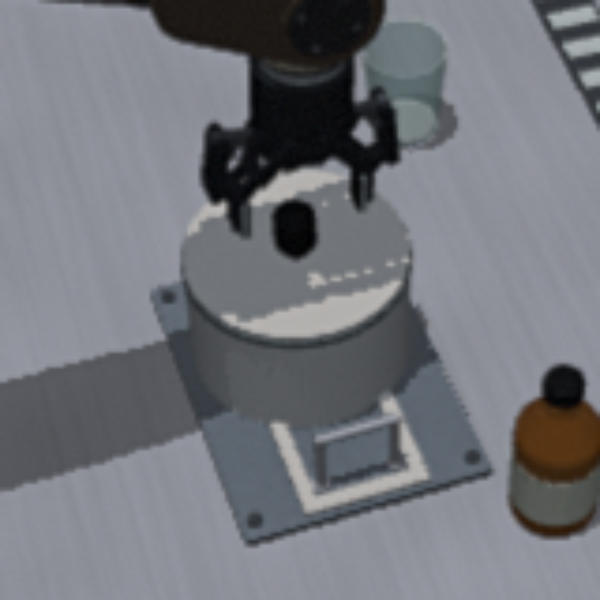

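Call:
{"api": "send_rows", "payload": {
  "motion": [0, 0, -2, 0, 8.5, 0, 0, -3, 0, 8.5, 0, 0, -3, 0, 8.5, -1, 3, 0, 0.1, 8.5, -1, 4, 0, 0.1, 8.5, -1, 4, 0, 0.1, 8.5, -1.5, 4, 0, 0.1, 8.5, -1.5, 3, 0, 0.1, 8.5, 0, 0, 0, 0, 8.5]
}}

```text
time: 49.95
eef_pos: [0.4843, -0.0388, 0.2262]
tcp_rot: [0.972, -0.234, -0.02, 0.004]
contact_force: [0.1, -0.8, -0.2]
opening: 0.994
```

```bash
python3 st.py
python3 - <<'E'
from h import *
for c in ['wrist','side','scene']:
    im,d,P=shot(c,'cl_'+c)
    z=P[...,2]
    for r in spotter.trace('clip_grip',c)[:1]:
        print(c,r['conf'],r['bbox'])
    m=(z>.022)&(z<.036)&(abs(P[...,0]-.5)<.1)&(P[...,1]<-.1)&(P[...,1]>-.28)
    n,l,st,ce=cv2.connectedComponentsWithStats(m.astype(np.uint8))
    if n>1:
        i=1+st[1:,4].argmax();q=P[l==i];print(c,'handle',cv2.minAreaRect(q[:,:2].astype(np.float32)),q.mean(0),len(q))
    m=(z>.008)&(z<.036)&(abs(P[...,0]-.52)<.12)&(P[...,1]<-.09)&(P[...,1]>-.28)
    n,l,st,ce=cv2.connectedComponentsWithStats(m.astype(np.uint8))
    if n>1:
        i=1+st[1:,4].argmax();q=P[l==i];print(c,'clip',cv2.minAreaRect(q[:,:2].astype(np.float32)),q.mean(0),len(q))
E
```

```text
49.95 [ 0.4843 -0.0388  0.2262] tool z [-0.041   0.0027 -0.9992] q [-0.285 -0.111  2.012 -0.009  1.28   0.19 ] open 0.994 F [ 0.1 -0.8 -0.2]
wrist 0.89 [312.2, 240.2, 96.3, 97.6]
wrist handle ((0.4670737087726593, -0.20450027287006378), (0.06964544951915741, 0.024517828598618507), 25.699419021606445) [ 0.46820624 -0.2020217   0.02872356] 1166
wrist clip ((0.49256643652915955, -0.19262123107910156), (0.12578722834587097, 0.0507221445441246), 25.158870697021484) [ 0.48756778 -0.19009932  0.02088784] 2392
side 0.68 [257.5, 267.9, 46.5, 35.4]
side handle ((0.4658846855163574, -0.2032681256532669), (0.07032542675733566, 0.026272587478160858), 24.371929168701172) [ 0.46497942 -0.20508995  0.02942568] 228
side clip ((0.49235737323760986, -0.19137847423553467), (0.12863755226135254, 0.05121266469359398), 26.063663482666016) [ 0.48780793 -0.19584858  0.02112858] 493
scene 0.84 [214.6, 225.1, 34.0, 32.1]
scene handle ((0.4710366427898407, -0.20430104434490204), (0.07173970341682434, 0.02457045391201973), 24.463205337524414) [ 0.47258982 -0.20536867  0.02994554] 149
scene clip ((0.4947916269302368, -0.19106823205947876), (0.126028910279274, 0.05335572734475136), 25.340578079223633) [ 0.49680625 -0.19489265  0.02046903] 389
```

View pics/cl_wrist.png

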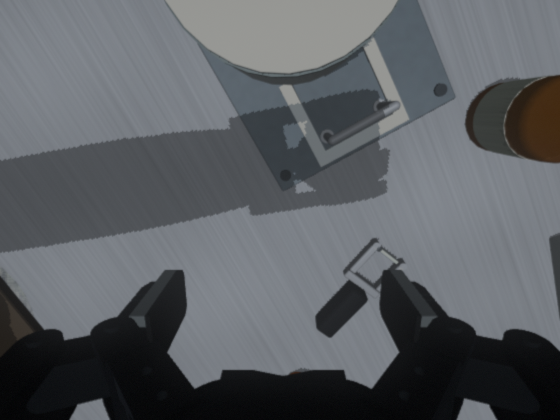

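```bash
python3 go.py 0.467 -0.204 0.13 -65 7
```

```text
t 50.25 pos [ 0.4867 -0.0361  0.2261] yaw -26.67 tilt 2.34 open 0.994 F [0.1 0.6 0.1] q6 0.19
total tool cm [ 6.13 15.75  9.63] spin 0.669 n 7
[np.float64(0.88), np.float64(2.25), np.float64(1.38)] 0.096
[np.float64(1.09), np.float64(2.16), np.float64(1.37)] 0.096
[np.float64(1.29), np.float64(2.05), np.float64(1.36)] 0.096
[np.float64(1.48), np.float64(1.92), np.float64(1.35)] 0.096
[np.float64(1.66), np.float64(1.78), np.float64(1.34)] 0.096
[np.float64(1.83), np.float64(1.62), np.float64(1.33)] 0.096
[np.float64(1.97), np.float64(1.44), np.float64(1.32)] 0.096
```

Call:
{"api": "send_rows", "payload": {
  "motion": [0.9, 2.2, 0.8, 0.096, 8.5, 1.1, 2.1, 1, 0.096, 8.5, 1.3, 2, 1, 0.096, 8.5, 1.5, 1.9, 1, 0.096, 8.5, 1.7, 1.8, 1, 0.096, 8.5, 1.8, 1.6, 1, 0.096, 8.5, 1.5, 1, 1, 0.09, 8.5, 0, 0, 0, 0, 8.5]
}}

```text
time: 51.05
eef_pos: [0.4762, -0.1969, 0.1553]
tcp_rot: [0.842, -0.539, -0.018, 0.009]
contact_force: [-0.0, 0.4, 0.3]
opening: 0.997
```

```bash
cat > clip.py <<'E'
from h import *
im,d,P=shot('wrist','clipw')
z=P[...,2]
m=(z>.022)&(z<.036)&(abs(P[...,0]-.48)<.1)&(P[...,1]<-.1)&(P[...,1]>-.28)
n,l,st,ce=cv2.connectedComponentsWithStats(m.astype(np.uint8))
i=1+st[1:,4].argmax();q=P[l==i];print('handle',cv2.minAreaRect(q[:,:2].astype(np.float32)),q.mean(0),len(q))
m=(z>.008)&(z<.036)&(abs(P[...,0]-.5)<.12)&(P[...,1]<-.09)&(P[...,1]>-.28)
n,l,st,ce=cv2.connectedComponentsWithStats(m.astype(np.uint8))
i=1+st[1:,4].argmax();q=P[l==i];print('clip',cv2.minAreaRect(q[:,:2].astype(np.float32)),q.mean(0),len(q))
E
python3 st.py; python3 clip.py; python3 go.py 0.467 -0.204 0.008 -65
```

```text
51.05 [ 0.4762 -0.1969  0.1553] tool z [-0.0387  0.0046 -0.9992] q [-0.581  0.032  2.01  -0.019  1.134  0.567] open 0.997 F [-0.   0.4  0.3]
handle ((0.4672127068042755, -0.20457212626934052), (0.06950324028730392, 0.02382325381040573), 25.693941116333008) [ 0.46918749 -0.20391403  0.0290788 ] 2216
clip ((0.49269986152648926, -0.19307878613471985), (0.12539733946323395, 0.049938034266233444), 25.62050437927246) [ 0.49512393 -0.19165818  0.02123952] 4400
t 51.1 pos [ 0.4766 -0.1962  0.156 ] yaw -65.17 tilt 2.18 open 0.994 F [-0.3 -0.1 -0.1] q6 0.57
total tool cm [ 0.6   0.72 14.82] spin -0.003 n 5
[np.float64(0.12), np.float64(0.14), np.float64(2.96)] -0.001
[np.float64(0.12), np.float64(0.14), np.float64(2.96)] -0.001
[np.float64(0.12), np.float64(0.14), np.float64(2.96)] -0.001
[np.float64(0.12), np.float64(0.14), np.float64(2.96)] -0.001
[np.float64(0.12), np.float64(0.14), np.float64(2.96)] -0.001
```

View pics/clipw.png

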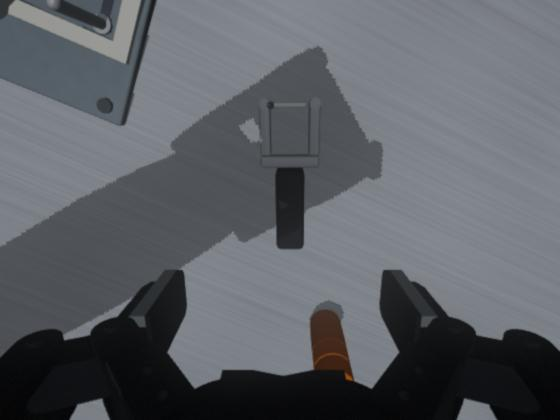

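Call:
{"api": "send_rows", "payload": {
  "motion": [0.5, 0.4, 1.5, -0.01, 8.5, 0, 0.15, 2.5, 0, 8.5, 0, 0.15, 2.5, 0, 8.5, 0, 0.15, 2.5, 0, 8.5, 0, 0.1, 1.5, 0, 8.5, 0, 0, 0, 0, 8.5]
}}

```text
time: 51.7
eef_pos: [0.4692, -0.2006, 0.047]
tcp_rot: [0.85, -0.526, -0.015, 0.008]
contact_force: [0.2, -1.3, 0.0]
opening: 0.99
```

```bash
python3 st.py; python3 go.py 0.467 -0.2046 0.008 -64.4
```

```text
51.7 [ 0.4692 -0.2006  0.047 ] tool z [-0.0336  0.0026 -0.9994] q [-0.595  0.181  2.079 -0.021  0.911  0.526] open 0.99 F [ 0.2 -1.3  0. ]
t 51.7 pos [ 0.4692 -0.2006  0.047 ] yaw -63.47 tilt 1.93 open 0.99 F [ 0.2 -1.3  0. ] q6 0.53
total tool cm [0.33 0.26 3.91] spin 0.016 n 2
[np.float64(0.16), np.float64(0.13), np.float64(1.95)] 0.008
[np.float64(0.16), np.float64(0.13), np.float64(1.95)] 0.008
```

Call:
{"api": "send_rows", "payload": {
  "motion": [0.3, 0.15, 1.2, 0.016, 8.5, 0, 0.1, 1.2, 0, 8.5, 0, 0.1, 0.9, 0, 8.5]
}}

```text
time: 52.0
eef_pos: [0.4685, -0.2051, 0.0142]
tcp_rot: [0.847, -0.531, -0.012, 0.008]
contact_force: [-0.2, -0.7, -0.0]
opening: 0.993
```

```bash
python3 st.py; python3 go.py 0.467 -0.2046 0.008 -64.4
```

```text
52.0 [ 0.4685 -0.2051  0.0142] tool z [-2.900e-02 -5.000e-04 -9.996e-01] q [-0.603  0.24   2.086 -0.023  0.84   0.533] open 0.993 F [-0.2 -0.7 -0. ]
t 52.0 pos [ 0.4685 -0.2051  0.0142] yaw -64.21 tilt 1.66 open 0.993 F [-0.2 -0.7 -0. ] q6 0.53
total tool cm [-0.1   0.1   0.62] spin 0.003 n 1
[np.float64(-0.1), np.float64(0.1), np.float64(0.62)] 0.003
```

Call:
{"api": "send_rows", "payload": {
  "motion": [0, 0.1, 0.5, 0, 6, 0, 0, 0.1, 0, 3, 0, 0, 0, 0, 1.5, 0, 0, 0, 0, 1.5, 0, 0, 0, 0, 1.5, 0, 0, 0, 0, 1.5],
  "grip_force": 80
}}

```text
time: 52.6
eef_pos: [0.4677, -0.206, 0.0078]
tcp_rot: [0.847, -0.531, -0.012, 0.008]
contact_force: [-0.3, 0.3, -2.4]
opening: 0.264
```

```bash
python3 st.py; python3 clip.py
```

```text
52.6 [ 0.4677 -0.206   0.0078] tool z [-0.0285 -0.001  -0.9996] q [-0.605  0.251  2.088 -0.023  0.826  0.531] open 0.264 F [-0.3  0.3 -2.4]
handle ((0.46826279163360596, -0.20446427166461945), (0.07122727483510971, 0.04678385704755783), 5.851172924041748) [ 0.47282967 -0.2039915   0.02952881] 9760
clip ((0.493581622838974, -0.19368568062782288), (0.12617981433868408, 0.05030623450875282), 25.77240562438965) [ 0.49778387 -0.19181885  0.02140105] 20127
```

View pics/clipw.png

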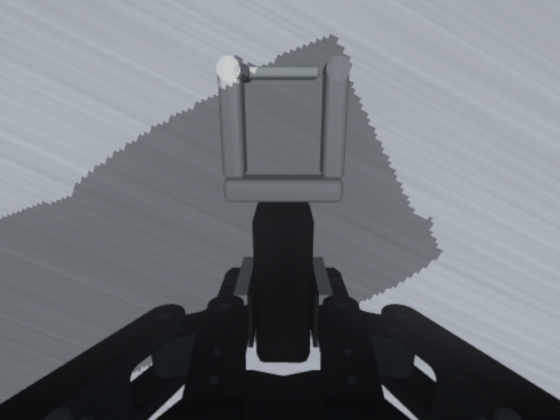

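```bash
python3 go.py 0.4425 -0.0635 0.06 -60 7
```

```text
t 52.65 pos [ 0.4677 -0.2061  0.0078] yaw -64.2 tilt 1.63 open 0.261 F [-0.2  0.7 -1.4] q6 0.53
total tool cm [-13.99  -3.8   -5.16] spin -0.073 n 7
[np.float64(-2.0), np.float64(-0.54), np.float64(-0.74)] -0.01
[np.float64(-1.99), np.float64(-0.56), np.float64(-0.74)] -0.01
[np.float64(-1.99), np.float64(-0.58), np.float64(-0.74)] -0.01
[np.float64(-1.98), np.float64(-0.61), np.float64(-0.74)] -0.01
[np.float64(-1.97), np.float64(-0.63), np.float64(-0.74)] -0.01
[np.float64(-1.97), np.float64(-0.65), np.float64(-0.74)] -0.01
[np.float64(-1.96), np.float64(-0.67), np.float64(-0.74)] -0.01
```

Call:
{"api": "send_rows", "payload": {
  "motion": [0, 0, -1.5, 0, 1.5, -0.5, 0, -2.5, 0, 1.5, -2, -0.4, -0.6, -0.01, 1.5, -2, -0.5, 0, -0.01, 1.5, -2.2, -0.5, 0, -0.012, 1.5, -2.2, -0.5, 0, -0.012, 1.5, -2.2, -0.5, 0, -0.012, 1.5, -1.5, -0.4, 0, -0.012, 1.5, 0, 0, 0, 0, 1.5]
}}

```text
time: 53.55
eef_pos: [0.4332, -0.0738, 0.0592]
tcp_rot: [0.866, -0.501, -0.012, 0.007]
contact_force: [0.3, -0.6, -2.3]
opening: 0.261
```

```bash
python3 st.py; python3 go.py 0.4425 -0.0635 0.038 -60; python3 -c "
from h import *
shot('wrist','w30')"
```

```text
53.55 [ 0.4332 -0.0738  0.0592] tool z [-2.800e-02 -8.000e-04 -9.996e-01] q [-0.394  0.003  2.245 -0.014  0.919  0.664] open 0.261 F [ 0.3 -0.6 -2.3]
t 53.55 pos [ 0.4332 -0.0738  0.0592] yaw -60.09 tilt 1.6 open 0.261 F [ 0.3 -0.6 -2.3] q6 0.66
total tool cm [-0.4  -1.37  2.09] spin -0.002 n 1
[np.float64(-0.4), np.float64(-1.37), np.float64(2.09)] -0.002
```

View pics/w30.png

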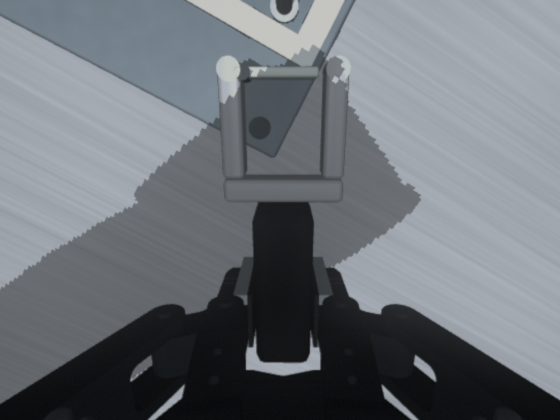

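Call:
{"api": "send_rows", "payload": {
  "motion": [-0.4, -0.3, 1, 0, 1.5, 0, 0.1, 1, 0, 1.5]
}}

```text
time: 53.8
eef_pos: [0.4347, -0.0708, 0.04]
tcp_rot: [0.865, -0.501, -0.009, 0.007]
contact_force: [-0.1, -0.1, -2.2]
opening: 0.264
```

```bash
cat > hk.py <<'E'
from h import *
s=ctrl.get_state();M=R.from_quat(s['tcp_rot']).as_matrix();e=np.array(s['eef_pos'])
hx=-M[:,1];hy=M[:,0]  # hook x = -tool y ; hook y = ?
hy=np.cross([0,0,1],hx)
leg=np.array([.538,-.013]); dl=leg-e[:2]
h2=hx[:2]/np.linalg.norm(hx[:2]); p2=np.array([-h2[1],h2[0]])
print('t',round(s['time'],2),'TCP',e.round(4),'hook yaw',np.degrees(np.arctan2(h2[1],h2[0])).round(1),'leg in hook x,y mm',(dl@h2*1000).round(1),(dl@p2*1000).round(1),'toolx.p2',(M[:2,0]@p2).round(2),'pitch',round(float(M[:,2]@np.r_[h2,0])+.026,3),'toolz',M[:,2].round(3),'F',np.round(s['contact_force'],1),'open',round(s['opening'],3))
E
python3 hk.py
```

```text
t 53.8 TCP [ 0.4347 -0.0708  0.04  ] hook yaw 29.9 leg in hook x,y mm 118.4 -1.3 toolx.p2 -1.0 pitch 0.005 toolz [-0.023 -0.004 -1.   ] F [-0.1 -0.1 -2.2] open 0.264
```

Run:
```python
from h import *
for c in ['wrist','side','scene']:
    im,d,P=shot(c,'lg_'+c)
    z=P[...,2]
    m=(z>.022)&(z<.056)&(np.hypot(P[...,0]-.538,P[...,1]+.013)<.012)
    q=P[m];print(c,len(q),q.mean(0) if len(q) else '',q.min(0) if len(q) else '',q.max(0) if len(q) else '')
    m=(z>.06)&(z<.076)&(abs(P[...,0]-.567)<.05)&(abs(P[...,1]+.012)<.02)
    q=P[m]
    if len(q)>20:print(c,'bar',cv2.minAreaRect(q[:,:2].astype(np.float32)))
```

```text
wrist 54 [ 0.53506061 -0.01503333  0.02488605] [ 0.53404399 -0.01720503  0.02209095] [ 0.53725273 -0.01210729  0.02970922]
side 24 [ 0.53704772 -0.01350548  0.03742878] [ 0.53343939 -0.01607827  0.02236632] [ 0.54172695 -0.00780691  0.05501134]
side bar ((0.5671490430831909, -0.01110079139471054), (0.010973116382956505, 0.06804314255714417), 89.90570831298828)
scene 17 [ 0.54223683 -0.01402131  0.03900488] [ 0.53963912 -0.01663871  0.02248784] [ 0.54695655 -0.01060642  0.05587681]
scene bar ((0.5716100931167603, -0.012472155503928661), (0.06693442165851593, 0.007907985709607601), 1.188758134841919)
```

View pics/lg_wrist.png

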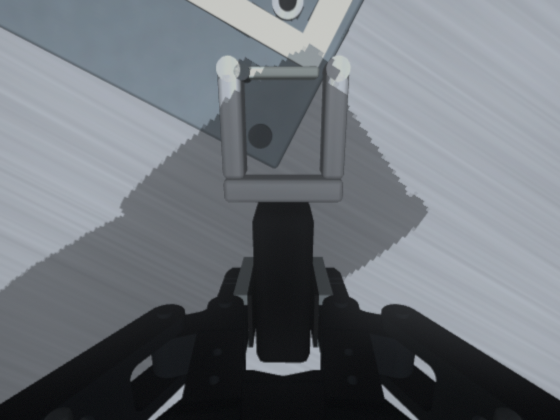

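Call:
{"api": "send_rows", "payload": {
  "motion": [-0.25, -1, 0, 0, 1.5, 0, -0.8, 0, 0, 1.5]
}}

```text
time: 54.15
eef_pos: [0.4487, -0.0603, 0.0386]
tcp_rot: [0.864, -0.503, -0.011, 0.008]
contact_force: [0.7, 0.0, -1.3]
opening: 0.263
```

```bash
python3 hk.py
```

```text
t 54.15 TCP [ 0.4487 -0.0603  0.0386] hook yaw 29.7 leg in hook x,y mm 101.0 -3.1 toolx.p2 -1.0 pitch 0.002 toolz [-0.026 -0.002 -1.   ] F [ 0.7  0.  -1.3] open 0.263
```

Call:
{"api": "send_rows", "payload": {
  "motion": [-0.05, -1, 0, 0, 1.5, 0, -1, 0, 0, 1.5, 0, -1, 0, 0, 1.5]
}}

```text
time: 54.45
eef_pos: [0.4755, -0.044, 0.0376]
tcp_rot: [0.865, -0.502, -0.013, 0.009]
contact_force: [-4.0, -1.0, -1.5]
opening: 0.263
```

```bash
python3 hk.py; python3 -c "
from h import *
shot('wrist','w31')"
```

```text
t 54.45 TCP [ 0.4755 -0.044   0.0376] hook yaw 29.7 leg in hook x,y mm 69.7 -4.1 toolx.p2 -1.0 pitch -0.002 toolz [-0.031 -0.003 -1.   ] F [-4.  -1.  -1.5] open 0.263
```

View pics/w31.png

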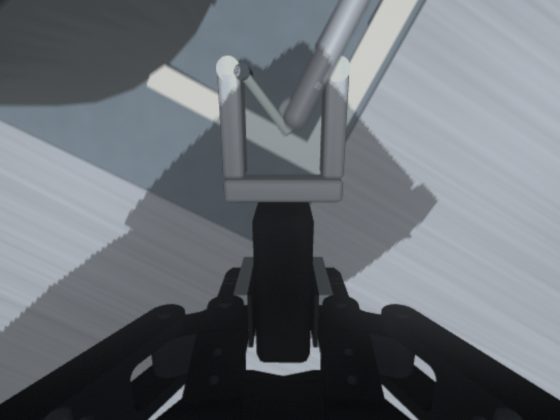

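Gate is folding in with the leg inside, 4 N. Push on to the pocket bottom (about 20 mm more).

Call:
{"api": "send_rows", "payload": {
  "motion": [0, -1, 0, 0, 1.5, 0, -0.8, 0, 0, 1.5]
}}

```text
time: 54.7
eef_pos: [0.4936, -0.0336, 0.0371]
tcp_rot: [0.865, -0.502, -0.012, 0.008]
contact_force: [-22.5, -15.2, 10.9]
opening: 0.265
```

```bash
python3 hk.py; python3 -c "
from h import *
shot('wrist','w32')"
```

```text
t 54.7 TCP [ 0.4936 -0.0336  0.0371] hook yaw 29.8 leg in hook x,y mm 48.7 -4.2 toolx.p2 -1.0 pitch -0.0 toolz [-0.029 -0.002 -1.   ] F [-22.5 -15.2  10.9] open 0.265
```

View pics/w32.png

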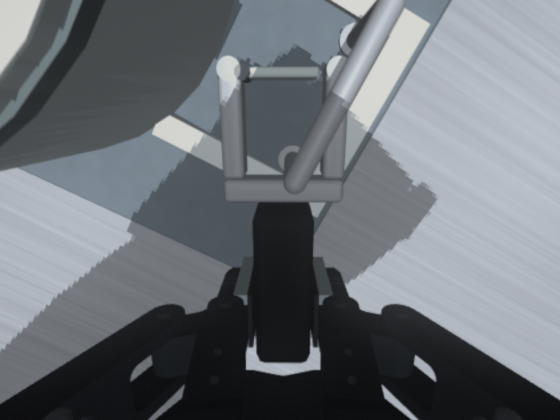

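Call:
{"api": "send_rows", "payload": {
  "motion": [0, 0.4, 0, 0, 1.5, 0, 0, 0.8, 0, 1.5]
}}

```text
time: 54.95
eef_pos: [0.4927, -0.0358, 0.0305]
tcp_rot: [0.865, -0.501, -0.01, 0.008]
contact_force: [0.5, 0.1, -1.2]
opening: 0.267
```

```bash
python3 hk.py
```

```text
t 54.95 TCP [ 0.4927 -0.0358  0.0305] hook yaw 29.8 leg in hook x,y mm 50.7 -2.7 toolx.p2 -1.0 pitch 0.002 toolz [-0.025 -0.004 -1.   ] F [ 0.5  0.1 -1.2] open 0.267
```

Call:
{"api": "send_rows", "payload": {
  "motion": [0, 0.3, 0.6, 0, 1.5, 0, 0, 0, 0, 3, 0, 0, 0, 0, 4.5, 0, 0, 0, 0, 5, 0, 0, 0, 0, 5]
}}

```text
time: 55.45
eef_pos: [0.4907, -0.0377, 0.024]
tcp_rot: [0.865, -0.502, -0.008, 0.007]
contact_force: [1.6, -0.6, 0.1]
opening: 0.587
```

```bash
python3 hk.py; python3 -c "
from h import *
shot('wrist','w33')"
```

```text
t 55.45 TCP [ 0.4907 -0.0377  0.024 ] hook yaw 29.7 leg in hook x,y mm 53.3 -1.9 toolx.p2 -1.0 pitch 0.005 toolz [-0.022 -0.004 -1.   ] F [ 1.6 -0.6  0.1] open 0.587
```

View pics/w33.png

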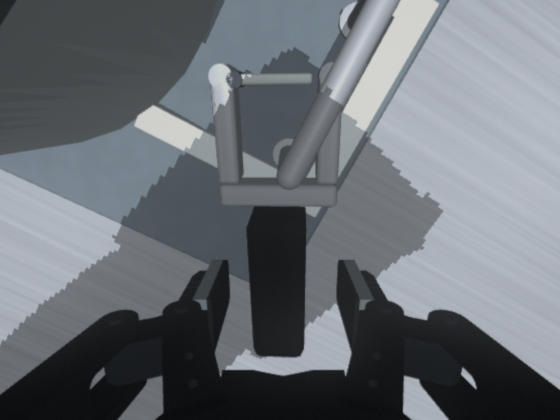

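Call:
{"api": "send_rows", "payload": {
  "motion": [0, 0, -1.5, 0, 6, 0, 0, -2, 0, 6, 0, 0, -3, 0, 6, 0, 0, -3, 0, 6, 0, 0, -3, 0, 6, 0, 0, -2, 0, 6, 0, 0, 0, 0, 6, 0, 0, 0, 0, 6]
}}

```text
time: 56.3
eef_pos: [0.4938, -0.0371, 0.1751]
tcp_rot: [0.865, -0.502, -0.008, 0.007]
contact_force: [-0.4, 0.3, -0.5]
opening: 0.704
```

```bash
python3 st.py
python3 - <<'E'
from h import *
im,d,P=shot('wrist','w34')
z=P[...,2]
m=(abs(z-.12)<.006)&(np.hypot(P[...,0]-.562,P[...,1]-.128)<.13)
q=P[m]
if len(q)>50:
    A=np.c_[q[:,:2],np.ones(len(q))];print('wrist roof',np.linalg.lstsq(A,q[:,2],rcond=None)[0],q[:,2].mean())
im,d,P=shot('side'); cv2.imwrite('pics/s34.png',cv2.resize(im[120:280,190:350,::-1],(600,600)))
z=P[...,2]
m=(abs(z-.12)<.008)&(np.hypot(P[...,0]-.562,P[...,1]-.128)<.13);q=P[m]
A=np.c_[q[:,:2],np.ones(len(q))];print('side roof',np.linalg.lstsq(A,q[:,2],rcond=None)[0],q[:,2].mean(),cv2.minEnclosingCircle(q[:,:2].astype(np.float32)))
E
```

```text
56.3 [ 0.4938 -0.0371  0.1751] tool z [-0.0202 -0.0038 -0.9998] q [-0.275 -0.048  2.051 -0.01   1.157  0.781] open 0.704 F [-0.4  0.3 -0.5]
wrist roof [0.00059978 0.00272161 0.11883256] 0.11940416145427628
side roof [-0.00644975  0.0065988   0.12343514] 0.12030542066835836 ((0.562291145324707, 0.1270756870508194), 0.08918745815753937)
```

View pics/w34.png

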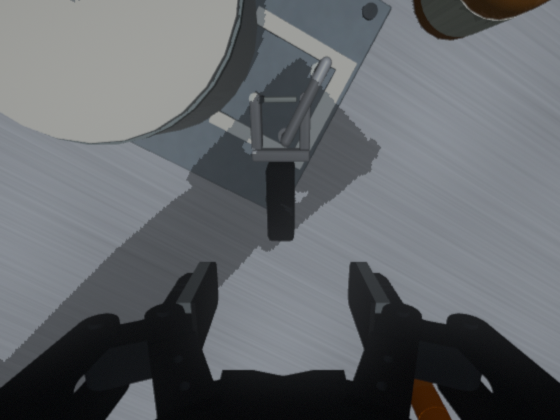

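View pics/s34.png

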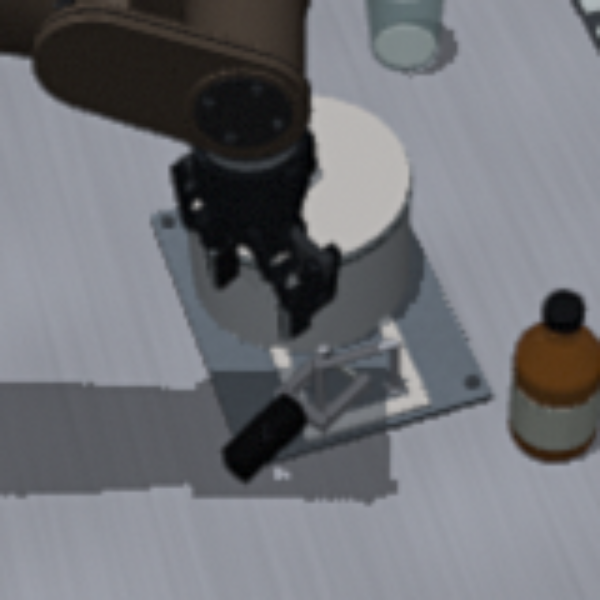

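```bash
python3 -c "
from h import *
s=ctrl.get_state();print(s['time'],s['contact_force'])
print(workorder.sign_off())
print(ctrl.get_state()['time'])"
```

```text
56.4 [ 0.22028508  0.04097074 -0.81670797]
the job is handed in; nothing more can be done
None
the job is handed in; nothing more can be done
```

The job is done and was handed in at 56.4 s of the 210 s allowed. Sign-off reports no verdict, so the results below are from my own last checks.

**What I did:**
- Lifted the lid off and stood it on the bench to the left of the carrier, ear towards the robot.
- Stood all four grey-capped jars in the wells and left the orange look-alike alone.
- Put the lid back with its slot over the ring.
- Found the hook again after it had been knocked aside, and pushed it onto leg_a until the gate snapped shut. The force peaked at about 29 N at the pocket's bottom. I then let go and raised the arm clear.

**Last checks:**
- **Lid:** its roof is about 119.5 mm above the bench and level to about 0.003 rad by the wrist camera (the side camera gave about 0.009). It sits within 2 mm of the rack's centre.
- **Hook:** the wrist picture shows the gate straight across the mouth, with the leg inside the pocket. By my leg-position estimate, the leg was about 12 mm behind the pocket's centre at release.
- **Jars:** all four looked seated before the lid went on; they cannot be seen under it now.
- **Bystanders:** the bottle, tip box and beaker look unmoved in the pictures, but I did not re-measure them.

**What went wrong on the way:**
- The tool slowly picked up tilt, up to about 5.5°, because each row restarts from the measured pose.
- The last jar caught the well on its first try with about 23 N, so I re-aimed it from its measured tilt. It then dropped in upright.
- The third jar touched the well's floor with about 31 N.

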